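File the test bars in their canisters and close them

TASK

File the notched steel test bars lying on the microscope bench: drop each one end-down into a free well of the canister it belongs in, the long bars in the tall two-well canister and the short bars in the short four-well one. Once they are in, close each canister with the lid that matches it, pushed fully down and sitting flat. Leave the eyepiece, the lens and the little pot where they stand.

Things in the scene. Friction and masses are not known exactly. Their poses are not given: they have to be found in the camera images.
- tall_canister: The tall, two-well open-topped grey metal canister, fixed upright: outside 32 (x) x 60 (y) x 108 (z) mm, walls and floor 4 mm. Partitions 4 mm thick, up to z = 92, make 2 wells in a row along y, each 24 x 24 mm, 104 deep, for one bar each; well centres x = 0, y = -14, +14 mm. A standing bar ends 4 mm below the rim. Origin: centre of underside, z up; yaw varies.
- short_canister: The short, four-well open-topped grey metal canister, fixed upright: outside 32 (x) x 116 (y) x 78 (z) mm, walls and floor 4 mm. Partitions 4 mm thick, up to z = 67, make 4 wells in a row along y, each 24 x 24 mm, 74 deep, for one bar each; well centres x = 0, y = -42, -14, +14, +42 mm. A standing bar ends 4 mm below the rim. Origin: centre of underside, z up; yaw varies.
- small_lid: The shorter loose grey lid, for the tall two-well canister: 43 (x) x 71 (y) mm; 12 mm skirt (inside 37 x 65) goes over the rim's outside. Plate top at z = 17 mm; on it a black grip bar 14 wide (x), 44 long (y), z 17 to 43. Origin: centre of the skirt's lower edge, z up; starts on the bench right way up. Seated, the origin is 12 mm below the rim; a half turn is the same.
- large_lid: The longer loose grey lid, for the short four-well canister: 43 (x) x 127 (y) mm; 12 mm skirt (inside 37 x 121) goes over the rim's outside. Plate top at z = 17 mm; on it a black grip bar 14 wide (x), 44 long (y), z 17 to 43. Origin: centre of the skirt's lower edge, z up; starts on the bench right way up. Seated, the origin is 12 mm below the rim; a half turn is the same.
- long_bar_1: long square steel test bar, 14 x 14 x 100 mm, notched line round the middle, starts lying on the bench; belongs in the tall canister. Origin: its centre; x along its length; both ends alike. May be absent.
- long_bar_2: long square steel test bar, 14 x 14 x 100 mm, notched line round the middle, starts lying on the bench; belongs in the tall canister. Origin: its centre; x along its length; both ends alike. May be absent.
- short_bar_1: short square steel test bar, 14 x 14 x 70 mm, notched line round the middle, starts lying on the bench; belongs in the short canister. Origin: its centre; x along its length; both ends alike. May be absent.
- short_bar_2: short square steel test bar, 14 x 14 x 70 mm, notched line round the middle, starts lying on the bench; belongs in the short canister. Origin: its centre; x along its length; both ends alike. May be absent.
- short_bar_3: short square steel test bar, 14 x 14 x 70 mm, notched line round the middle, starts lying on the bench; belongs in the short canister. Origin: its centre; x along its length; both ends alike. May be absent.
- short_bar_4: short square steel test bar, 14 x 14 x 70 mm, notched line round the middle, starts lying on the bench; belongs in the short canister. Origin: its centre; x along its length; both ends alike. May be absent.
- eyepiece: bystander: black microscope eyepiece standing on end, 36 mm diameter, 52 mm tall; origin at centre of its underside
- objective_lens: bystander: small steel microscope objective, 28 mm diameter, 48 mm tall; origin at centre of its underside
- specimen_pot: bystander: small clear pot with black cap, 48 mm diameter, 35 mm tall; origin at centre of its underside
There are look-alikes about, which are no part of the job. Leave any orange or red look-alike of the short_bar_2 alone.

How it is judged:
By the outcome, as a careful person would: the job done as asked, in the order asked, and still so for the second after the job is handed in, with the robot touching nothing.
Of long_bar_1, long_bar_2, short_bar_1, short_bar_2, short_bar_3, short_bar_4 only 5 to 6 are there at a start; the rules pass over those that are not, and their reading is None.
At some moment in a run one of long_bar_1, long_bar_2, short_bar_1, short_bar_2, short_bar_3, short_bar_4, small_lid, large_lid may be knocked a few centimetres aside while the robot is not near it.
Once in a run the grip may slacken for a moment while it holds something.
It also fails if it takes over 210 s, if anything falls off the work surface, if the arm or the gripper's body presses on something with over 40 N, if the wrist force passes 120 N, or if a joint passes its speed limit or range.

ROBOT

A 6-joint arm with a two-finger parallel gripper is mounted at the origin on the work surface. World frame = base frame: x ahead of the robot, y to its left, z up, the work surface at z = 0. Lengths are in mm, angles in rad, forces in N, time in s.
With the tool pointing down it reaches from about 325 to 900 mm from the base axis. Payload 3.5 kg.
Tool frame: the origin (TCP) lies midway between the tips of the shut fingers; the grasp point (between the pads) lies 19 mm behind it; z points along the fingers, y is the line along which they close (so a half turn about z gives the same grasp; the last joint's range is limited). The gripper opens to 85 mm and grips with 20 to 120 N. Pads are 22 mm wide; open, the fingers measure 114 mm over their backs; the gripper's body (76 mm by 85 mm) begins 54 mm behind the grasp point. The pads swing forward as they close: fully open they stand 13 mm farther back than shut.
Start: joints at [-1.265, 0.276, -0.026, 1.268, 0, 1.467], TCP at [248.431, -573.501, 231.313] pointing down, gripper open.
Joint ranges: [-3.12, 3.12], [-0.85, 1.88], [-1.08, 1.24], [-1.95, 2.15], [-1.57, 1.53], [-3.14, 3.14]. Speed limits (rad/s): [2.57, 2.57, 3.14, 3.14, 3.14, 3.14].

INTERFACE

Orientations are given as a unit quaternion [x, y, z, w].
In Python, from bench import sensors, viewer, ticket gives the robot as it stands.
- The arm moves only by the tool send_rows, never from a script. Its argument "targets" is a list that holds one entry, the list of rows, each a list of 7 numbers: the shift along the tool's x, y, z as a fraction of full scale, then the turn, a rotation vector about the tool's x, y, z as a fraction of full scale, then the opening, from 0 (shut) to 1 (fully open). In form: [[[tx, ty, tz, rx, ry, rz, claw], ...]]. A call has 1 to 10 rows; each row is the pose to reach, as a shift and turn from the pose commanded when the call began, along the tool's axes at that moment; what a row does not reach only later rows make up. Full scale, the value 1, is 0.1 m for a shift and 0.5 rad for a turn. A row lasts 1/10 s, in which the tool goes at most 50 mm and 8.59 degrees, less where a joint would pass 70% of its speed; a pose out of reach is approached as far as the arm can. A call with a number of a shift or a turn outside -1 to 1 is refused whole. A call with a gripper value outside its range is refused whole. The fingers move at their own pace and stop on an object; "grip_force" is the grip in N (left out, the last holds). Time passes only in rows, so rows that repeat a pose let the fingers close. It gives the time, the measured TCP pose, the force, the opening and the grip force at its end, in the units of the state.
- sensors.observe(): the state, without advancing time (a new reading comes with each control period).
- viewer.get_image(name): name is "side" or "top"; returns the picture (480x640x3 uint8, blue, green, red); there is no depth.
- viewer.camera_info(name): a dict with "fovy" (degrees; the focal length in pixels is half the picture's height over the tangent of half this angle, whatever the lens; pixels are square), "cx", "cy" (the principal point, pixels), "T" (4x4, takes a point from camera to world coordinates). Camera axes: x right, y down, z forward; pixel columns grow to the right and rows downward; lengths in mm; the calibration is good to about 2 mm. A picture is of the moment at which its call begins. camera_info takes no time and is no camera call.
- ticket.close_job(): hands the job in; it is judged then, once.
The state is a dict: "time_s": time; "qpos": joint angles; "dq": joint speeds; "tau": joint torques, N m; "position": TCP position; "tool_rot": TCP orientation; "contact_force": force on the tool from outside, world axes, zero at the start; "wrist_torque": the same for the moment, N m; "opening": opening from 0.0 (shut) to 1.0 (fully open); "grasp_force": force on a finger pad.
Only numpy, scipy, OpenCV 4.12 (cv2) and the standard library are available. Lean on these libraries where they do the work, as an engineer would, in place of code of your own. Each camera call takes 0.05 s, during which the arm holds its last target. There are 200 camera calls.

## Working session

There is one attempt and no reset: what is moved stays moved. The work goes in short steps, Python scripts to look and compute and a tool call to move; the robot and the scene stay as the last step left them, time stands still between calls to the robot, and variables do not carry over. Pictures are saved under pics/ and viewed, at most 14 in all, crops included, and the job is handed in when it is done.

Besides the shell and the picture viewer there is one more tool, called as name([rows], argument=value, ...), one row to a line, values as JSON. send_rows: Moves the arm, as the interface text tells. Its arguments: {"type":"object","properties":{"targets":{"type":"array","items":{"type":"array","items":{"type":"array","items":{"type":"number"}}}},"grip_force":{"type":"number"}},"required":["targets"]}

```bash
ls; mkdir -p pics
python3 - <<'E'
from bench import sensors, viewer
import cv2,numpy as np
np.set_printoptions(precision=4,suppress=True)
for n in("top","side"):
    cv2.imwrite(f"pics/{n}0.png",viewer.get_image(n)); c=viewer.camera_info(n); print(n,c)
print(sensors.observe())
E
```

```text
pics
top {'fovy': 47.76852070149799, 'cx': 318.342335544028, 'cy': 232.62633926475453, 'T': array([[  -0.01  ,   -0.9816,    0.1909,  370.2478],
       [  -0.9999,    0.0119,    0.0087,    0.3581],
       [  -0.0108,   -0.1908,   -0.9816, 1347.6031],
       [   0.    ,    0.    ,    0.    ,    1.    ]])}
side {'fovy': 52.408473815136034, 'cx': 320.46696372406507, 'cy': 237.2734352021783, 'T': array([[ -0.9019,  -0.3255,   0.2841, 293.7508],
       [ -0.4317,   0.7059,  -0.5616, 611.9268],
       [ -0.0177,  -0.6291,  -0.7771, 895.7537],
       [  0.    ,   0.    ,   0.    ,   1.    ]])}
{'time_s': 0.1, 'qpos': array([-1.2654,  0.2771, -0.0278,  1.268 , -0.    ,  1.4674]), 'dq': array([-0.0007, -0.0023,  0.0041,  0.0006,  0.0004, -0.0015]), 'tau': array([  0.    , -44.671 ,  29.6128,   0.0085,  -0.0001,   0.    ]), 'position': array([ 248.2266, -572.8295,  230.2579]), 'tool_rot': array([ 0.9792,  0.203 , -0.0001, -0.001 ]), 'contact_force': array([ 0.3859, -0.1933,  0.0313]), 'wrist_torque': array([0.0405, 0.0585, 0.0055]), 'grasp_force': 0.0, 'opening': 1.0003436574978186}
```

View pics/top0.png

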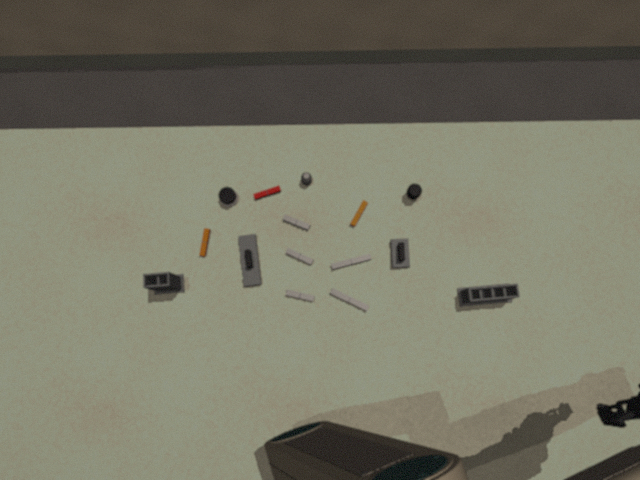

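View pics/side0.png

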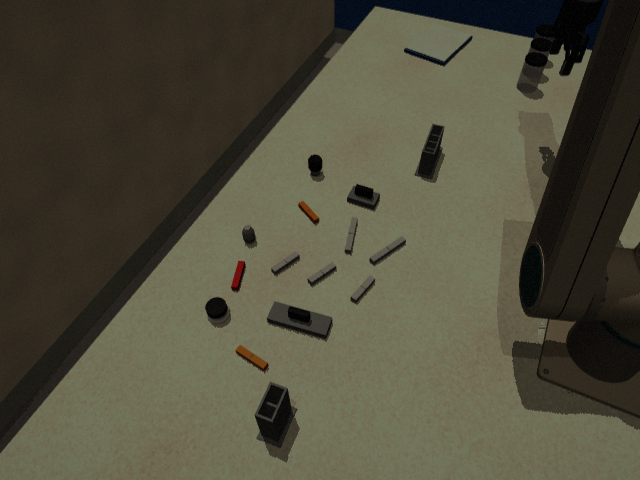

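The top view shows five silver bars: three short ones at about (297,222), (299,257) and (300,296), and two long ones at (351,262) and (349,300). The orange bars (205,242) and (359,214) and the red bar (267,193) are look-alikes. The tall canister is at (157,281) and the short one at (488,295). The large lid is at (249,260) and the small lid at (400,253). The side view agrees.

```bash
cat > h.py <<'E'
import numpy as np, cv2
from bench import sensors, viewer
from scipy.spatial.transform import Rotation as R
np.set_printoptions(precision=3,suppress=True)
def cam(n):
    c=viewer.camera_info(n); return 240/np.tan(np.radians(c["fovy"]/2)),c["cx"],c["cy"],np.array(c["T"])
def ray(n,uv):
    f,cx,cy,T=cam(n); uv=np.atleast_2d(uv).astype(float)
    d=np.c_[(uv[:,0]-cx)/f,(uv[:,1]-cy)/f,np.ones(len(uv))]@T[:3,:3].T
    return T[:3,3],d
def onz(n,uv,z):
    o,d=ray(n,uv); return o+d*((z-o[2])/d[:,2])[:,None]
def proj(n,P):
    f,cx,cy,T=cam(n); p=(np.atleast_2d(P)-T[:3,3])@T[:3,:3]
    return np.c_[p[:,0]/p[:,2]*f+cx,p[:,1]/p[:,2]*f+cy]
def tri(a,b):
    (o1,d1),(o2,d2)=ray("top",a),ray("side",b); d1,d2=d1[0],d2[0]
    s=np.linalg.lstsq(np.c_[d1,-d2],o2-o1,rcond=None)[0]
    p,q=o1+s[0]*d1,o2+s[1]*d2; return (p+q)/2,np.linalg.norm(p-q)
E
cat > seg.py <<'E'
from h import *
import sys
out=[]
for n,(x0,y0,x1,y1) in (("top",(130,165,530,325)),("side",(200,110,460,450))):
    im=cv2.imread(sys.argv[1]%n); hsv=cv2.cvtColor(im,cv2.COLOR_BGR2HSV)
    S,V=hsv[...,1].astype(int),hsv[...,2].astype(int)
    bench=cv2.medianBlur(im,51); 
    lab=cv2.cvtColor(im,cv2.COLOR_BGR2LAB).astype(int); lb=cv2.cvtColor(bench,cv2.COLOR_BGR2LAB).astype(int)
    print(n,"bench lab",lb[250,330])
    m=((lab[...,1]-lb[...,1]>4)&(abs(lab[...,2]-128)<14)&(V>75)).astype(np.uint8)
    cs=cv2.findContours(m,cv2.RETR_EXTERNAL,cv2.CHAIN_APPROX_NONE)[0]
    k=3 if n=="side" else 2
    vis=cv2.resize(im[y0:y1,x0:x1],None,fx=k,fy=k,interpolation=cv2.INTER_CUBIC)
    for c in cs:
        if cv2.contourArea(c)<35: continue
        (u,v),_,_=r=cv2.minAreaRect(c)
        if not(x0<u<x1 and y0<v<y1): continue
        print(n,np.array(r[0]),np.array(r[1]),r[2],im[int(v),int(u)],onz(n,(u,v),7)[0][:2])
        cv2.drawContours(vis,[((c-[x0,y0])*k+k//2)],-1,(0,0,255),1)
    vis=cv2.convertScaleAbs(vis,alpha=1.5); cv2.imwrite(sys.argv[2]%n,vis[:600])
E
python3 seg.py pics/%s0.png pics/seg_%s.png
```

```text
top bench lab [153 124 139]
top [299.741 295.665] [26.899  6.183] 12.52880859375 [114 122 126] [473.243  59.683]
top [348.7 299.6] [39.355  6.708] 26.56505012512207 [123 129 139] [462.298 -60.734]
top [350.226 261.473] [ 5.797 40.002] 75.0685806274414 [124 130 139] [556.781 -66.49 ]
top [255.51  270.836] [14.944 33.303] 14.931416511535645 [89 93 96] [535.999 169.602]
top [298.8 256.4] [26.833  5.367] 26.56505012512207 [120 126 133] [571.043  61.7  ]
top [399.416 250.158] [22.289 18.309] 84.2894058227539 [26 30 28] [ 583.884 -189.994]
side bench lab [121 124 142]
```

View pics/seg_top.png

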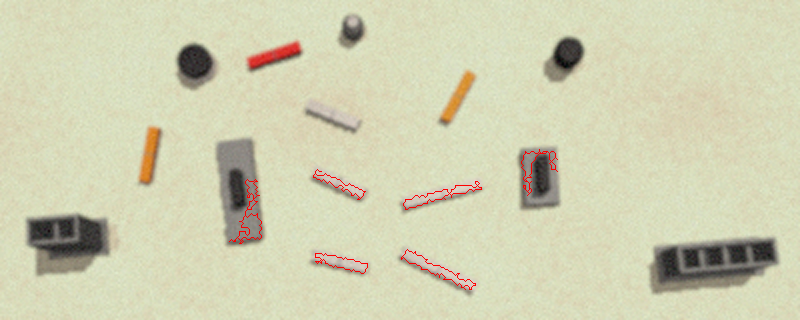

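View pics/seg_side.png

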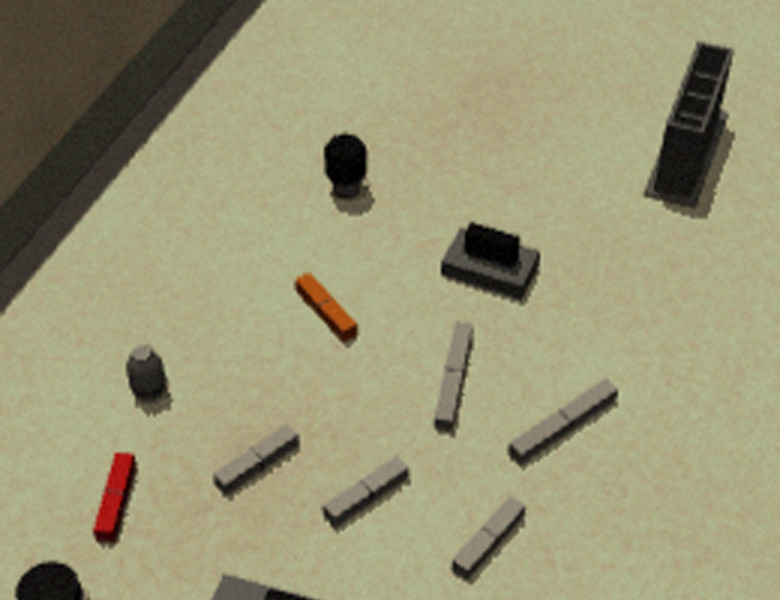

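Five silver bars are confirmed in the enlarged crops, each with a pale notch line. The orange and red bars are clearly different. I'll segment by the blue/green ratio, which is not affected by shadow.

```bash
cat > seg.py <<'E'
from h import *
def blobs(im,n,lo,hi,amin,amax,thr=None):
    """silver/grey things: chroma ratio B/G high, brightness in [lo,hi]"""
    k=4; b=cv2.resize(cv2.GaussianBlur(im,(0,0),.7),None,fx=k,fy=k,interpolation=cv2.INTER_CUBIC).astype(float)
    q=b[...,0]/(b[...,1]+1); q2=b[...,2]/(b[...,1]+1); V=b.max(2)
    m=((q>(thr or .885))&(q2<1.3)&(q2>.85)&(V>lo)&(V<hi)).astype(np.uint8)
    m=cv2.morphologyEx(m,cv2.MORPH_OPEN,np.ones((7,7),np.uint8)); m=cv2.morphologyEx(m,cv2.MORPH_CLOSE,np.ones((9,9),np.uint8))
    out=[]
    for c in cv2.findContours(m,cv2.RETR_EXTERNAL,cv2.CHAIN_APPROX_NONE)[0]:
        A=cv2.contourArea(c)/k/k
        if amin<A<amax:
            c=(c[:,0]+.5)/k-.5; out.append((A,c))
    return out
def bars(n,im,box):
    res=[]
    for A,c in blobs(im,n,75 if n=="top" else 60,400,50,800):
        z=onz(n,c,9.)[:,:2].astype(np.float32)       # mean visible height of contour
        (x,y),(w,h),a=cv2.minAreaRect(z)
        if h>w: w,h,a=h,w,a+90
        M=cv2.moments(z.reshape(-1,1,2)); x,y=M["m10"]/M["m00"],M["m01"]/M["m00"]
        if box[0]<x<box[2] and box[1]<y<box[3]: res.append((x,y,w,h,(a+90)%180-90))
    return res
if __name__=="__main__":
    import sys
    for n in("top","side"):
        im=cv2.imread(sys.argv[1]%n)
        for r in bars(n,im,(330,-500,800,500)): print(n,np.array(r))
        print(n,"bench",im[270,330],"lid",im[270,255] if n=="top" else im[318,285])
E
python3 seg.py pics/%s0.png
```

```text
top [474.305  60.004  71.442  16.968  77.227]
top [462.82  -61.594 101.897  18.286  64.247]
top [ 491.515 -402.001   94.06     6.792  -84.811]
top [557.205 -67.763 102.511  17.913 -75.4  ]
top [571.83   61.367  71.389  17.165  64.551]
top [ 576.87  -189.994   73.709   45.523   -0.287]
top [658.642  68.9    72.242  18.242  66.754]
top bench [118 138 138] lid [89 93 96]
side bench [18 19 22] lid [55 60 62]
```

Run:
```python
from h import *
def tile(n,x,y,w=50,h=37,k=8):
    im=cv2.imread(f"pics/{n}0.png")[y:y+h,x:x+w]
    t=cv2.convertScaleAbs(cv2.resize(im,None,fx=k,fy=k,interpolation=cv2.INTER_LINEAR),alpha=1.8)
    for i in range(0,w,10): cv2.putText(t,str(x+i),(i*k,8),0,.33,(0,0,255),1); cv2.line(t,(i*k+k//2,10),(i*k+k//2,14),(0,0,255),1)
    for j in range(0,h,10): cv2.putText(t,str(y+j),(0,j*k+k//2+3),0,.33,(255,0,0),1)
    return t
a=tile("top",138,262); b=tile("side",250,376)
c=cv2.resize(tile("top",450,268,70,52),(400,296)); d=cv2.resize(tile("side",405,118,80,59),(400,296))
cv2.imwrite("pics/can.png",np.vstack([np.hstack([a,b]),np.hstack([c,d])]))
```

```text
(no output)
```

View pics/can.png

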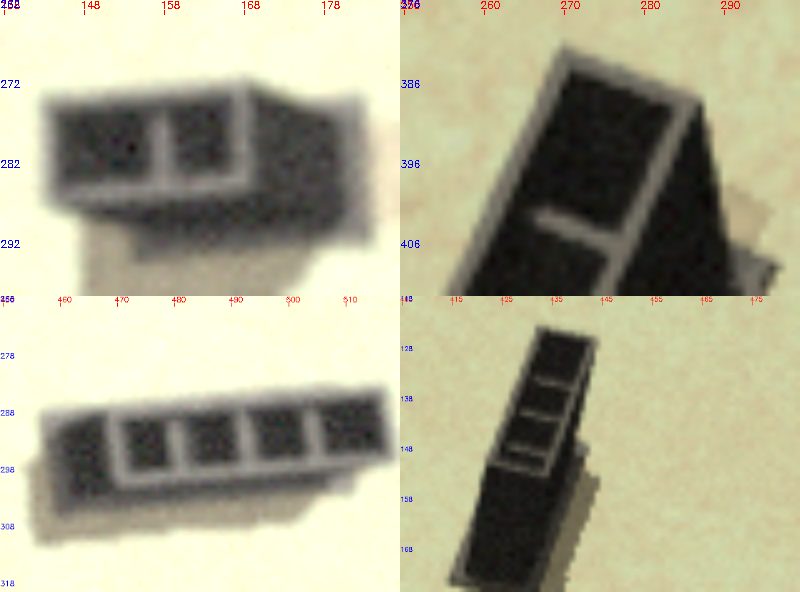

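Rim corners from the tiles:
- **Tall, top view:** (143.1,273.4), (168.7,271.5), (169.4,285.2), (143.5,287.1).
- **Short, top view:** (468.4,287.5), (516.9,283.7), (518.3,296.3), (470.2,301.1).
- **Short, side view:** (432.5,123.9), (443.9,126.3), (422.1,150.6), (434.1,153.1).

Run:
```python
from h import *
def rect(n,c,z):
    P=onz(n,c,z)[:,:2]; r=cv2.minAreaRect(P.astype(np.float32)); print(n,"mean",P.mean(0),r)
    i=[np.linalg.norm(P[(k+1)%4]-P[k]) for k in range(4)]; print(np.array(i), [round(float(np.degrees(np.arctan2(*(P[(k+1)%4]-P[k])[::-1]))),1) for k in range(4)])
rect("top",[(143.1,273.4),(168.7,271.5),(169.4,285.2),(143.5,287.1)],108)
rect("side",[(270.1,381.1),(287.0,388.0),(275,416.5),(257.5,409.5)],108)
rect("top",[(468.4,287.5),(516.9,283.7),(518.3,296.3),(470.2,301.1)],78)
rect("side",[(432.5,123.9),(443.9,126.3),(434.1,153.1),(422.1,150.6)],78)
# lids: dark grip bars
for n,f in(("top",(130,330)),("side",(0,460))):
    im=cv2.imread(f"pics/{n}0.png"); V=cv2.resize(im.max(2),None,fx=4,fy=4,interpolation=cv2.INTER_CUBIC)
    m=(V<(55 if n=="top" else 35)).astype(np.uint8)
    for c in cv2.findContours(m,0,1)[0]:
        A=cv2.contourArea(c)/16
        if 60<A<700:
            r=cv2.minAreaRect(c.astype(np.float32)); print(n,A,np.array(r[0])/4-.4,np.array(r[1])/4,r[2],onz(n,np.array(r[0])/4-.4,43)[0][:2])
```

```text
top mean [506.579 385.289] ((506.57122802734375, 385.1878356933594), (31.732038497924805, 60.064796447753906), 3.620891571044922)
[59.104 31.747 59.506 31.681] [-86.4, -174.6, 93.6, 4.6]
side mean [506.198 382.99 ] ((506.2538146972656, 382.81658935546875), (31.380207061767578, 51.4189453125), 5.402614593505859)
[31.412 50.012 31.23  50.723] [-177.2, 95.4, 4.1, -84.4]
top mean [ 471.094 -394.711] ((470.6503601074219, -395.0228576660156), (31.65471839904785, 113.68531036376953), 3.9675118923187256)
[113.686  29.319 112.583  31.655] [-86.2, -178.2, 95.0, 4.0]
side mean [ 471.035 -395.748] ((471.0087890625, -395.57012939453125), (30.2501163482666, 113.32762145996094), 4.20560359954834)
[ 30.253 112.194  30.22  112.91 ] [-175.0, 94.2, 6.4, -85.8]
top 112.78125 [281.503 472.718] [33.101  9.871] 35.47533416748047 [ 72.406 100.686]
top 180.84375 [482.709 295.283] [15.476 47.224] 86.3086166381836 [ 466.652 -379.466]
top 69.6875 [486.153 292.561] [9.121 9.438] 84.80557250976562 [ 473.046 -388.12 ]
top 71.46875 [498.152 291.566] [9.331 9.331] 83.6598129272461 [ 475.106 -416.9  ]
top 88.15625 [5
[... 1702 characters left out ...]
4479064941406 [752.502  61.992]
side 131.40625 [363.444 202.931] [14.438 32.652] 84.9709243774414 [ 557.924 -142.158]
side 114.875 [622.908 209.222] [29.106 20.805] 80.88213348388672 [   2.773 -374.738]
side 211.125 [363.907 192.413] [20.981 12.397] 17.927919387817383 [ 570.185 -174.833]
side 226.125 [314.6   165.225] [21.25 13.5 ] 90.0 [ 721.407 -211.886]
side 442.71875 [430.542 153.971] [17.812 48.272] 19.179006576538086 [ 466.024 -375.042]
side 217.875 [432.985 138.229] [ 9.868 28.386] 19.98310661315918 [ 479.172 -438.147]
side 270.0 [535.934  59.287] [22.273 15.221] 12.26477336883545 [ 300.468 -939.098]
side 177.8125 [439.581  54.06 ] [23.105 68.579] 79.14643859863281 [ 584.844 -846.63 ]
```

Tall canister is at (506.5,385) with yaw about 4°. Short canister is at (471,-395), yaw about 4.2°. All sizes match the given ones. Next is a planning helper, then the first long bar.

```bash
cat >> h.py <<'E'
def down(psi):
    c,s=np.cos(np.radians(psi)),np.sin(np.radians(psi)); x=np.array([c,s,0]); z=np.array([0,0,-1.]); return np.c_[x,np.cross(z,x),z]
def out(phi,tilt=90):  # from down(phi+180) tipped by -tilt about tool y
    return down(phi+180)@R.from_euler('y',-tilt,degrees=True).as_matrix()
def state(pr=True):
    s=sensors.observe()
    if pr: print("t %.1f pos %s rpy-z %s q %s F %s open %.3f g %.0f"%(s["time_s"],s["position"],R.from_quat(s["tool_rot"]).apply([[1,0,0],[0,0,1]]).round(3).tolist(),s["qpos"],s["contact_force"],s["opening"],s["grasp_force"]))
    return np.array(s["position"]),R.from_quat(s["tool_rot"]).as_matrix()
def plan(wps,full=.98):
    p,M=state()
    for q,N in wps:
        q=np.array(q,float); d=M.T@(q-p); rv=R.from_matrix(M.T@N).as_rotvec()
        n=int(np.ceil(max(np.abs(d).max()/100,np.abs(rv).max()/.5,1e-3)/full)); 
        rows=int(np.ceil(max(np.linalg.norm(d)/n/50,np.degrees(np.linalg.norm(rv))/n/8.59)+.3))
        if np.linalg.norm(rv)>.02 and n>1:   # turning and shifting: recompute per call
            step=R.from_rotvec(rv/n).as_matrix(); a=p.copy(); A=M.copy()
            for i in range(n):
                dd=A.T@(p+(q-p)*(i+1)/n-a); print(" call",(dd/100).round(3),(rv/n/.5).round(3),"rows",rows); a=p+(q-p)*(i+1)/n; A=A@step
        else: print(" %dx"%n,(d/n/100).round(3),(rv/n/.5).round(3),"rows",rows)
        p,M=q,N
E
python3 - <<'E'
from h import *
b=np.array([462.8,-61.6]);a=64.2;u=np.array([np.cos(np.radians(a)),np.sin(np.radians(a))]); g=b-32*u; print(g)
p,M=state(False)
plan([((p[0],p[1],230),down(a)),((*g,200),down(a)),((*g,60),down(a)),((*g,2),down(a))])
E
```

```text
[448.873 -90.41 ]
t 0.1 pos [ 248.227 -572.829  230.258] rpy-z [[0.918, 0.398, 0.0], [-0.001, 0.002, -1.0]] q [-1.265  0.277 -0.028  1.268 -0.     1.467] F [ 0.386 -0.193  0.031] open 1.000 g 0
 call [-0.     0.     0.001] [-0.002 -0.001 -0.712] rows 3
 call [-0.     0.     0.001] [-0.002 -0.001 -0.712] rows 3
 6x [ 0.869 -0.049  0.05 ] [0. 0. 0.] rows 3
 2x [0.  0.  0.7] [0. 0. 0.] rows 2
 1x [0.   0.   0.58] [0. 0. 0.] rows 2
```

send_rows([
  [[0,0,0,0,0,-0.712,1],[0,0,0,0,0,-0.712,1],[0,0,0,0,0,-0.712,1],[0,0,0,0,0,-0.712,1]],
])

```text
time_s: 0.5
position: [248.3, -573.1, 230.7]
tool_rot: [0.928, 0.373, 0.0, -0.001]
contact_force: [0.5, 0.2, -0.2]
opening: 1.002
grasp_force: 0.0
```

send_rows([
  [[0,0,0,0,0,-0.712,1],[0,0,0,0,0,-0.712,1],[0,0,0,0,0,-0.712,1],[0,0,0,0,0,-0.712,1]],
])

```text
time_s: 0.9
position: [248.3, -573.3, 230.9]
tool_rot: [0.847, 0.531, 0.0, -0.0]
contact_force: [0.1, -0.7, 0.1]
opening: 0.998
grasp_force: 0.0
```

send_rows([
  [[0.87,-0.05,0,0,0,0,1],[0.87,-0.05,0,0,0,0,1],[0.87,-0.05,0,0,0,0,1]],
])

```text
time_s: 1.2
position: [282.6, -488.5, 230.9]
tool_rot: [0.847, 0.532, 0.001, -0.002]
contact_force: [-0.8, -0.8, 0.5]
opening: 1.002
grasp_force: 0.0
```

send_rows([
  [[0.87,-0.05,0,0,0,0,1],[0.87,-0.05,0,0,0,0,1],[0.87,-0.05,0,0,0,0,1]],
])

```text
time_s: 1.5
position: [315.7, -408.9, 231.1]
tool_rot: [0.847, 0.532, 0.0, -0.001]
contact_force: [0.1, -0.7, 0.0]
opening: 1.002
grasp_force: 0.0
```

send_rows([
  [[0.87,-0.05,0,0,0,0,1],[0.87,-0.05,0,0,0,0,1],[0.87,-0.05,0,0,0,0,1]],
])

```text
time_s: 1.8
position: [349.0, -329.4, 231.3]
tool_rot: [0.847, 0.532, 0.0, -0.001]
contact_force: [0.9, 0.1, 0.6]
opening: 1.0
grasp_force: 0.0
```

send_rows([
  [[0.87,-0.05,0,0,0,0,1],[0.87,-0.05,0,0,0,0,1],[0.87,-0.05,0,0,0,0,1]],
])

```text
time_s: 2.1
position: [382.6, -249.7, 231.4]
tool_rot: [0.846, 0.532, 0.0, -0.0]
contact_force: [-0.0, -1.0, 0.2]
opening: 1.0
grasp_force: 0.0
```

send_rows([
  [[0.87,-0.05,0,0,0,0,1],[0.87,-0.05,0,0,0,0,1],[0.87,-0.05,0,0,0,0,1]],
])

```text
time_s: 2.4
position: [416.3, -169.7, 231.5]
tool_rot: [0.846, 0.533, 0.0, 0.0]
contact_force: [-0.4, -1.2, -0.4]
opening: 0.999
grasp_force: 0.0
```

send_rows([
  [[0.87,-0.05,0,0,0,0,1],[0.87,-0.05,0,0,0,0,1],[0.87,-0.05,0,0,0,0,1],[0.87,-0.05,0,0,0,0,1]],
])

```text
time_s: 2.8
position: [449.1, -91.6, 231.4]
tool_rot: [0.847, 0.531, -0.0, 0.001]
contact_force: [-0.9, 0.5, 0.5]
opening: 0.998
grasp_force: 0.0
```

Run:
```python
from h import *
a=64.2;g=(448.9,-90.4)
plan([((*g,130),down(a)),((*g,45),down(a)),((*g,2),down(a))])
```

```text
t 2.8 pos [449.13  -91.569 231.364] rpy-z [[0.435, 0.9, -0.001], [0.0, -0.001, -1.0]] q [-0.341 -0.022 -0.369  1.223 -0.001  1.68 ] F [-0.882  0.496  0.502] open 0.998 g 0
 2x [ 0.005 -0.004  0.507] [ 0.001  0.001 -0.   ] rows 2
 1x [0.   0.   0.85] [0. 0. 0.] rows 2
 1x [0.   0.   0.43] [0. 0. 0.] rows 2
```

send_rows([
  [[0.01,-0.01,1,0,0,0,0.6],[0.01,-0.01,1,0,0,0,0.6],[0.01,-0.01,1,0,0,0,0.6]],
], grip_force=80)

```text
time_s: 3.1
position: [441.1, -88.6, 124.9]
tool_rot: [0.848, 0.53, -0.005, -0.006]
contact_force: [-1.5, 0.8, -0.0]
opening: 0.601
grasp_force: 0.0
```

send_rows([
  [[0,0,0.85,0,0,0,0.6],[0,0,0.85,0,0,0,0.6],[0,0,0.85,0,0,0,0.6]],
])

```text
time_s: 3.4
position: [445.1, -89.5, 44.2]
tool_rot: [0.848, 0.531, -0.002, -0.003]
contact_force: [-0.7, -0.8, -0.3]
opening: 0.597
grasp_force: 0.0
```

send_rows([
  [[0,0,0.2,0,0,0,0.6],[0,0,0.44,0,0,0,0.6],[0,0,0.44,0,0,0,0.6],[0,0,0.44,0,0,0,0.6]],
])

```text
time_s: 3.8
position: [449.8, -90.3, 4.5]
tool_rot: [0.847, 0.531, 0.001, 0.001]
contact_force: [-0.4, -0.6, -0.5]
opening: 0.6
grasp_force: 0.0
```

Run:
```python
from h import *
plan([((448.9,-90.4,2),down(64.2))])
for n in("top","side"): cv2.imwrite(f"pics/{n}1.png",viewer.get_image(n))
im=cv2.imread("pics/side1.png")[190:310,330:460]
cv2.imwrite("pics/g1.png",cv2.convertScaleAbs(cv2.resize(im,None,fx=4,fy=4,interpolation=cv2.INTER_CUBIC),alpha=1.7))
```

```text
t 3.8 pos [449.762 -90.286   4.461] rpy-z [[0.436, 0.9, 0.0], [0.002, -0.001, -1.0]] q [-0.339  0.232 -0.638  0.698 -0.     1.683] F [-0.405 -0.581 -0.453] open 0.600 g 0
 1x [-0.005 -0.007  0.025] [ 0.005 -0.    -0.001] rows 1
```

View pics/g1.png

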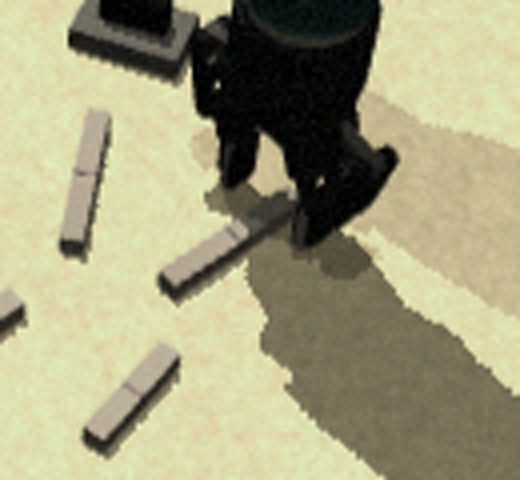

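The crop shows the fingers straddling the near-right end of the long bar. Next I close, lift and check.

send_rows([
  [[0,0,0.02,0,0,0,0.6],[0,0,0.02,0,0,0,0],[0,0,0.02,0,0,0,0],[0,0,0.02,0,0,0,0],[0,0,0.02,0,0,0,0],[0,0,0.02,0,0,0,0],[0,0,0.02,0,0,0,0],[0,0,0.02,0,0,0,0]],
])

```text
time_s: 4.7
position: [448.3, -89.1, 0.9]
tool_rot: [0.847, 0.532, 0.0, 0.0]
contact_force: [-1.1, 0.0, 5.8]
opening: 0.135
grasp_force: 79.3
```

send_rows([
  [[0,0,-0.3,0,0,0,0],[0,0,-0.6,0,0,0,0],[0,0,-1,0,0,0,0],[0,0,-1,0,0,0,0]],
])

```text
time_s: 5.1
position: [452.1, -90.5, 105.0]
tool_rot: [0.847, 0.532, 0.003, 0.004]
contact_force: [0.7, -1.5, -1.3]
opening: 0.136
grasp_force: 78.7
```

send_rows([
  [[0,0,-0.4,0,0,0,0],[0,0,-0.8,0,0,0,0],[0,0,-1,0,0,0,0],[0,0,-1,0,0,0,0]],
])

```text
time_s: 5.5
position: [450.1, -89.8, 202.7]
tool_rot: [0.847, 0.532, 0.002, 0.002]
contact_force: [0.2, -0.7, -1.7]
opening: 0.138
grasp_force: 78.8
```

Run:
```python
from h import *
c=np.array([506.5,385]);y=np.array([-np.sin(np.radians(4)),np.cos(np.radians(4))]);x=np.array([y[1],-y[0]])
well=c+14*y+5*x   # TCP 5 past bar centre
w2=c-14*y+5*x; print(well,w2)
# intermediate: turn to down(184) while moving towards, then tip
v=well-60*x
plan([((430,100,260),down(130)),((*v,280),down(184)),((*v,280),out(4)),((*well,230),out(4)),((*well,124),out(4))])
```

```text
[510.511 399.315] [512.464 371.383]
t 5.5 pos [450.058 -89.778 202.672] rpy-z [[0.435, 0.9, 0.001], [0.005, -0.002, -1.0]] q [-0.338 -0.006 -0.415  1.156 -0.     1.683] F [ 0.191 -0.684 -1.704] open 0.138 g 79
 call [ 0.541 -0.334 -0.193] [ 0.004  0.002 -0.765] rows 3
 call [ 0.627 -0.108 -0.192] [ 0.004  0.002 -0.765] rows 3
 call [ 0.622  0.133 -0.191] [ 0.004  0.002 -0.765] rows 3
 call [ 0.709  0.685 -0.067] [ 0.     0.    -0.628] rows 3
 call [ 0.463  0.871 -0.067] [ 0.     0.    -0.628] rows 3
 call [ 0.171  0.971 -0.067] [ 0.     0.    -0.628] rows 3
 call [0. 0. 0.] [-0.    -0.785  0.   ] rows 3
 call [0. 0. 0.] [-0.    -0.785  0.   ] rows 3
 call [0. 0. 0.] [-0.    -0.785  0.   ] rows 3
 call [0. 0. 0.] [-0.    -0.785  0.   ] rows 3
 1x [ 0.5 -0.   0.6] [0. 0. 0.] rows 2
 2x [0.53 0.   0.  ] [0. 0. 0.] rows 2
```

send_rows([
  [[0.54,-0.33,-0.19,0,0,-0.765,0],[0.54,-0.33,-0.19,0,0,-0.765,0],[0.54,-0.33,-0.19,0,0,-0.765,0],[0.54,-0.33,-0.19,0,0,-0.765,0]],
])

```text
time_s: 5.9
position: [440.3, -25.3, 216.9]
tool_rot: [0.73, 0.683, -0.001, -0.002]
contact_force: [-0.5, -0.2, -1.3]
opening: 0.138
grasp_force: 78.8
```

send_rows([
  [[0.63,-0.11,-0.19,0,0,-0.765,0],[0.63,-0.11,-0.19,0,0,-0.765,0],[0.63,-0.11,-0.19,0,0,-0.765,0],[0.63,-0.11,-0.19,0,0,-0.765,0]],
])

```text
time_s: 6.3
position: [434.2, 37.7, 236.7]
tool_rot: [0.588, 0.809, -0.001, -0.001]
contact_force: [0.6, -0.5, -1.8]
opening: 0.139
grasp_force: 78.8
```

send_rows([
  [[0.62,0.13,-0.19,0,0,-0.765,0],[0.62,0.13,-0.19,0,0,-0.765,0],[0.62,0.13,-0.19,0,0,-0.765,0],[0.62,0.13,-0.19,0,0,-0.765,0]],
])

```text
time_s: 6.7
position: [427.8, 100.3, 256.2]
tool_rot: [0.424, 0.906, -0.001, -0.001]
contact_force: [-0.3, -0.3, -1.1]
opening: 0.14
grasp_force: 78.9
```

send_rows([
  [[0.71,0.685,-0.07,0,0,-0.628,0],[0.71,0.685,-0.07,0,0,-0.628,0],[0.71,0.685,-0.07,0,0,-0.628,0],[0.71,0.685,-0.07,0,0,-0.628,0]],
])

```text
time_s: 7.1
position: [434.8, 198.9, 263.2]
tool_rot: [0.277, 0.961, -0.001, -0.001]
contact_force: [0.9, -0.5, -2.4]
opening: 0.137
grasp_force: 79.0
```

send_rows([
  [[0.46,0.87,-0.07,0,0,-0.628,0],[0.46,0.87,-0.07,0,0,-0.628,0],[0.46,0.87,-0.07,0,0,-0.628,0],[0.46,0.87,-0.07,0,0,-0.628,0]],
])

```text
time_s: 7.5
position: [442.2, 296.1, 270.4]
tool_rot: [0.124, 0.992, -0.001, -0.001]
contact_force: [0.2, 0.8, -3.3]
opening: 0.137
grasp_force: 79.3
```

send_rows([
  [[0.17,0.97,-0.07,0,0,-0.628,0],[0.17,0.97,-0.07,0,0,-0.628,0],[0.17,0.97,-0.07,0,0,-0.628,0],[0.17,0.97,-0.07,0,0,-0.628,0]],
])

```text
time_s: 7.9
position: [449.5, 393.7, 277.5]
tool_rot: [-0.033, 0.999, -0.001, -0.001]
contact_force: [-0.1, 0.3, -1.3]
opening: 0.135
grasp_force: 79.5
```

send_rows([
  [[0,0,0,0,-0.785,0,0],[0,0,0,0,-0.785,0,0],[0,0,0,0,-0.785,0,0],[0,0,0,0,-0.785,0,0]],
])

```text
time_s: 8.3
position: [445.5, 391.0, 275.6]
tool_rot: [-0.033, 0.981, 0.005, 0.193]
contact_force: [-1.5, -0.6, -0.8]
opening: 0.137
grasp_force: 79.5
```

send_rows([
  [[0,0,0,0,-0.785,0,0],[0,0,0,0,-0.785,0,0],[0,0,0,0,-0.785,0,0],[0,0,0,0,-0.785,0,0]],
])

```text
time_s: 8.7
position: [446.6, 391.6, 273.4]
tool_rot: [-0.032, 0.925, 0.01, 0.379]
contact_force: [-1.3, -0.1, -2.6]
opening: 0.136
grasp_force: 79.6
```

send_rows([
  [[0,0,0,0,-0.785,0,0],[0,0,0,0,-0.785,0,0],[0,0,0,0,-0.785,0,0],[0,0,0,0,-0.785,0,0]],
])

```text
time_s: 9.1
position: [448.8, 393.2, 273.5]
tool_rot: [-0.03, 0.833, 0.016, 0.552]
contact_force: [-0.1, 0.2, -2.6]
opening: 0.134
grasp_force: 79.6
```

send_rows([
  [[0,0,0,0,-0.785,0,0],[0,0,0,0,-0.785,0,0],[0,0,0,0,-0.785,0,0],[0,0,0,0,-0.785,0,0],[0,0,0,0,-0.785,0,0]],
])

```text
time_s: 9.6
position: [453.8, 399.6, 279.5]
tool_rot: [-0.024, 0.711, 0.025, 0.702]
contact_force: [0.4, 2.1, -1.2]
opening: 0.137
grasp_force: 79.7
```

```bash
cat > tool.py <<'E'
from h import *
def tile(n,f,x,y,w,h,k):
    im=cv2.imread(f)[y:y+h,x:x+w]
    t=cv2.convertScaleAbs(cv2.resize(im,None,fx=k,fy=k,interpolation=cv2.INTER_LINEAR),alpha=1.8)
    for i in range(0,w,10): cv2.putText(t,str(x+i),(i*k,8),0,.33,(0,0,255),1)
    for j in range(0,h,10): cv2.putText(t,str(y+j),(0,j*k+k//2+3),0,.33,(255,0,0),1)
    return t
def snap(tag):
    for n in("top","side"): cv2.imwrite(f"pics/{n}{tag}.png",viewer.get_image(n))
E
python3 - <<'E'
from tool import *
plan([((510.5,399.3,230),out(4)),((510.5,399.3,124),out(4))])
snap(2)
a=tile("top","pics/top2.png",100,200,100,120,4); b=tile("side","pics/side2.png",210,300,100,120,4)
cv2.imwrite("pics/v2.png",np.hstack([a,b]))
E
```

```text
t 9.6 pos [453.806 399.627 279.545] rpy-z [[-0.012, 0.001, -1.0], [0.997, 0.07, -0.012]] q [ 1.007  0.298 -1.003 -1.28  -0.937  0.019] F [ 0.438  2.054 -1.16 ] open 0.137 g 80
 1x [ 0.488 -0.044  0.571] [ 0.    -0.024 -0.005] rows 2
 2x [0.53 0.   0.  ] [0. 0. 0.] rows 2
```

View pics/v2.png

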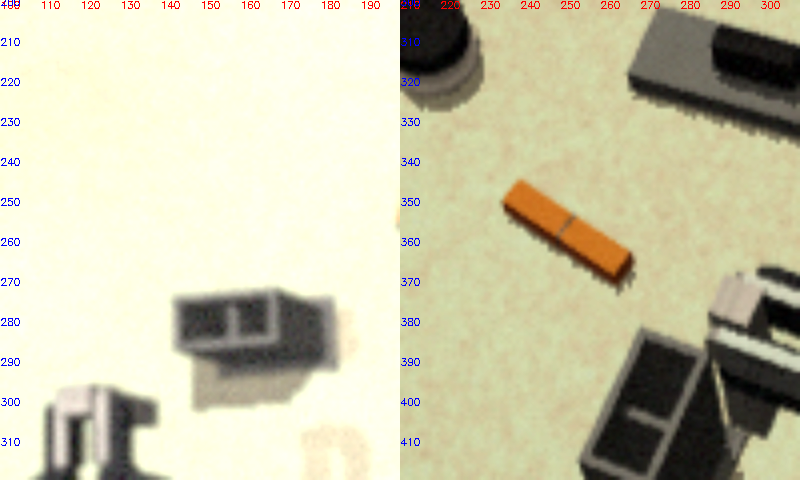

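The bar is held vertically in the fingers, its top at top-view (119,299). It is behind the canister's near side. I'll check its position from that pixel and continue.

Run:
```python
from h import *
print(onz("top",(119,299.3),297.5), onz("side",(294,375.5),297.5))
```

```text
[[447.703 396.793 297.5  ]] [[444.64  399.993 297.5  ]]
```

send_rows([
  [[0.49,-0.04,0.57,0,-0.024,0,0],[0.49,-0.04,0.57,0,-0.024,0,0],[0.49,-0.04,0.57,0,-0.024,0,0],[0.49,-0.04,0.57,0,-0.024,0,0],[0.49,-0.04,0.57,0,-0.024,0,0]],
])

```text
time_s: 10.2
position: [507.5, 397.7, 229.9]
tool_rot: [-0.024, 0.707, 0.026, 0.706]
contact_force: [-0.1, -0.9, -2.0]
opening: 0.136
grasp_force: 82.9
```

Run:
```python
from tool import *
plan([((510.5,399.3,180),out(4)),((510.5,399.3,124),out(4))])
snap(3)
a=tile("top","pics/top3.png",100,220,100,100,4); b=tile("side","pics/side3.png",220,310,100,100,4)
cv2.imwrite("pics/v3.png",np.hstack([a,b]))
```

```text
t 10.2 pos [507.467 397.713 229.858] rpy-z [[-0.002, 0.002, -1.0], [0.997, 0.071, -0.002]] q [ 0.9    0.481 -0.967 -1.445 -0.829  0.004] F [-0.136 -0.877 -1.999] open 0.136 g 83
 1x [0.499 0.013 0.032] [ 0.002 -0.004 -0.004] rows 2
 1x [0.56 0.   0.  ] [0. 0. 0.] rows 2
```

View pics/v3.png

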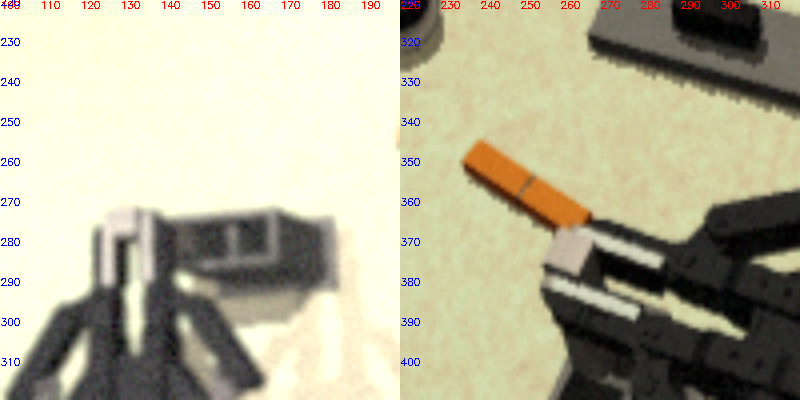

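Both views put the bar about 6.5 mm behind the TCP, so I'll correct for that and go down in stages, watching the force.

send_rows([
  [[0.25,0.013,0.047,0,0,0,0],[0.25,0.013,0.047,0,0,0,0],[0.25,0.013,0.047,0,0,0,0],[0.5,0.013,0.047,0,0,0,0],[0.5,0.013,0.047,0,0,0,0],[0.5,0.013,0.047,0,0,0,0]],
])

```text
time_s: 10.9
position: [511.0, 398.7, 178.8]
tool_rot: [-0.025, 0.708, 0.025, 0.706]
contact_force: [0.2, -0.2, -1.0]
opening: 0.138
grasp_force: 83.1
```

Run:
```python
from h import *
plan([((512,399.3,124),out(4))])
```

```text
t 10.9 pos [511.027 398.708 178.801] rpy-z [[-0.003, -0.0, -1.0], [0.997, 0.071, -0.003]] q [ 0.895  0.637 -0.954 -1.586 -0.823  0.003] F [ 0.155 -0.184 -1.003] open 0.138 g 83
 1x [0.548 0.005 0.012] [ 0.003 -0.006 -0.   ] rows 2
```

send_rows([
  [[0.3,0,0.01,0,0,0,0],[0.3,0,0.01,0,0,0,0],[0.54,0,0.01,0,0,0,0],[0.54,0,0.01,0,0,0,0],[0.54,0,0.01,0,0,0,0]],
])

```text
time_s: 11.4
position: [512.2, 398.8, 125.7]
tool_rot: [-0.025, 0.707, 0.025, 0.706]
contact_force: [-0.1, -0.7, -0.9]
opening: 0.14
grasp_force: 83.1
```

send_rows([
  [[0,0,0,0,0,0,0.1],[0,0,0,0,0,0,0.5],[0,0,0,0,0,0,0.5],[0,0,0,0,0,0,0.5],[0,0,0,0,0,0,0.5]],
])

```text
time_s: 11.9
position: [512.2, 398.7, 124.6]
tool_rot: [-0.025, 0.708, 0.025, 0.706]
contact_force: [0.0, 0.7, -1.1]
opening: 0.5
grasp_force: 0.0
```

send_rows([
  [[-0.3,0,0,0,0,0,0.5],[-0.8,0,0,0,0,0,0.5],[-1,0,0,0,0,0,0.5],[-1,0,0,0,0,0,0.5]],
])

```text
time_s: 12.3
position: [512.7, 399.1, 228.5]
tool_rot: [-0.023, 0.706, 0.027, 0.707]
contact_force: [0.1, 0.5, 0.6]
opening: 0.499
grasp_force: 0.0
```

send_rows([
  [[-0.6,0,-0.5,0,0,0,0.6],[-0.6,0,-1,0,0,0,0.6],[-0.6,0,-1,0,0,0,0.6],[-0.6,0,-1,0,0,0,0.6]],
])

```text
time_s: 12.7
position: [410.7, 391.6, 283.7]
tool_rot: [-0.027, 0.708, 0.025, 0.705]
contact_force: [-0.3, -0.0, 0.7]
opening: 0.596
grasp_force: 0.0
```

Run:
```python
from tool import *
snap(4)
from seg import bars
for n in("top",):
    for r in bars(n,cv2.imread("pics/top4.png"),(330,-500,800,500)): print(np.array(r))
a=tile("top","pics/top4.png",100,230,100,80,4); b=tile("side","pics/side4.png",220,360,100,80,4)
cv2.imwrite("pics/v4.png",np.hstack([a,b]))
b=np.array([557.2,-67.8]);a=-75.4+180;u=np.array([np.cos(np.radians(a)),np.sin(np.radians(a))]); g=b-32*u; print(g)
plan([((405,395,280),out(4)),((405,330,280),down(184)),((*g,200),down(a)),((*g,100),down(a)),((*g,3),down(a))])
```

```text
[395.632 456.26   46.463   9.779   3.126]
[474.425  60.176  71.405  16.475  76.938]
[ 491.673 -405.586  102.003    7.42   -84.315]
[511.444 425.295  25.449  22.23  -87.132]
[557.117 -67.821 102.513  17.367 -75.887]
[571.552  60.822  71.875  17.627  64.23 ]
[ 576.928 -190.18    73.246   44.855    0.541]
[659.048  69.234  71.35   17.949  65.849]
[565.266 -98.767]
t 12.8 pos [412.594 391.898 283.49 ] rpy-z [[-0.004, -0.002, -1.0], [0.997, 0.072, -0.004]] q [ 1.087  0.275 -1.048 -1.316 -1.015  0.005] F [0.158 0.119 0.146] open 0.601 g 0
 1x [ 0.035  0.036 -0.073] [ 0.004 -0.008  0.003] rows 1
 call [ 0.    -0.162 -0.011] [ 0.     0.785 -0.   ] rows 3
 call [ 0.004 -0.162 -0.01 ] [ 0.     0.785 -0.   ] rows 3
 call [ 0.008 -0.162 -0.008] [ 0.     0.785 -0.   ] rows 3
 call [ 0.01  -0.162 -0.004] [ 0.     0.785 -0.   ] rows 3
 call [-0.26  -0.878  0.16 ] [0.    0.    0.554] rows 3
 call [-0.49  -0.773  0.16 ] [0.    0.    0.554] rows 3
 call [-0.683 -0.61   0.16 ] [0.    0.    0.554] rows 3
 call [-0.824 -0.399  0.16 ] [0.    0.    0.554] rows 3
 call [-0.902 -0.159  0.16 ] [0.    0.    0.554] rows 3
 2x [0.  0.  0.5] [0. 0. 0.] rows 2
 1x [0.   0.   0.97] [0. 0. 0.] rows 3
```

View pics/v4.png

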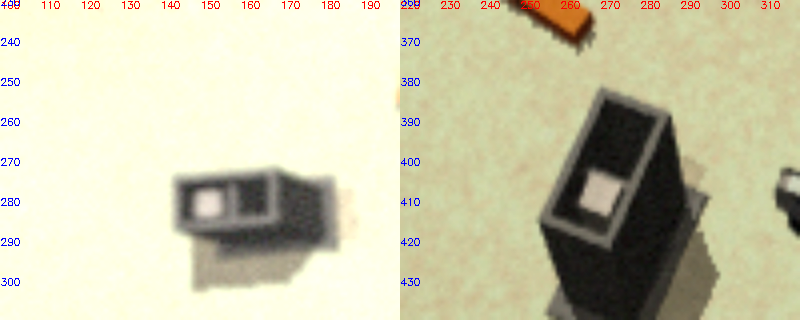

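The first long bar stands in the +y well. Second long bar next.

send_rows([
  [[0,-0.16,-0.05,0,0.785,0,0.6],[0,-0.16,-0.05,0,0.785,0,0.6],[0,-0.16,-0.05,0,0.785,0,0.6],[0,-0.16,-0.05,0,0.785,0,0.6]],
])

```text
time_s: 13.2
position: [413.9, 382.2, 281.4]
tool_rot: [-0.033, 0.797, 0.023, 0.603]
contact_force: [0.2, -0.0, -0.2]
opening: 0.603
grasp_force: 0.0
```

send_rows([
  [[0,-0.16,-0.05,0,0.785,0,0.6],[0,-0.16,-0.05,0,0.785,0,0.6],[0,-0.16,-0.05,0,0.785,0,0.6],[0,-0.16,-0.05,0,0.785,0,0.6]],
])

```text
time_s: 13.6
position: [410.9, 366.4, 285.5]
tool_rot: [-0.035, 0.899, 0.017, 0.437]
contact_force: [0.9, -0.7, 0.9]
opening: 0.596
grasp_force: 0.0
```

send_rows([
  [[0,-0.16,0,0,0.785,0,0.6],[0,-0.16,0,0,0.785,0,0.6],[0,-0.16,0,0,0.785,0,0.6],[0,-0.16,0,0,0.785,0,0.6]],
])

```text
time_s: 14.0
position: [415.6, 351.5, 286.8]
tool_rot: [-0.037, 0.966, 0.01, 0.256]
contact_force: [0.3, -0.2, 0.3]
opening: 0.6
grasp_force: 0.0
```

send_rows([
  [[0,-0.16,0,0,0.785,0,0.6],[0,-0.16,0,0,0.785,0,0.6],[0,-0.16,0,0,0.785,0,0.6],[0,-0.16,0,0,0.785,0,0.6]],
])

```text
time_s: 14.4
position: [414.9, 334.6, 282.6]
tool_rot: [-0.039, 0.997, 0.001, 0.061]
contact_force: [0.5, 0.2, -0.2]
opening: 0.603
grasp_force: 0.0
```

send_rows([
  [[-0.26,-0.88,0.16,0,0,0.554,0.6],[-0.26,-0.88,0.16,0,0,0.554,0.6],[-0.26,-0.88,0.16,0,0,0.554,0.6],[-0.26,-0.88,0.16,0,0,0.554,0.6]],
])

```text
time_s: 14.8
position: [445.9, 248.4, 270.2]
tool_rot: [0.098, 0.993, 0.01, 0.06]
contact_force: [0.1, -0.1, -0.5]
opening: 0.602
grasp_force: 0.0
```

send_rows([
  [[-0.49,-0.77,0.16,0,0,0.554,0.6],[-0.49,-0.77,0.16,0,0,0.554,0.6],[-0.49,-0.77,0.16,0,0,0.554,0.6],[-0.49,-0.77,0.16,0,0,0.554,0.6]],
])

```text
time_s: 15.2
position: [481.3, 164.9, 258.9]
tool_rot: [0.233, 0.97, 0.019, 0.059]
contact_force: [-0.2, 0.3, 0.6]
opening: 0.604
grasp_force: 0.0
```

send_rows([
  [[-0.68,-0.61,0.16,0,0,0.554,0.6],[-0.68,-0.61,0.16,0,0,0.554,0.6],[-0.68,-0.61,0.16,0,0,0.554,0.6],[-0.68,-0.61,0.16,0,0,0.554,0.6]],
])

```text
time_s: 15.6
position: [516.2, 80.4, 246.7]
tool_rot: [0.364, 0.929, 0.027, 0.056]
contact_force: [-0.5, -0.3, 0.7]
opening: 0.599
grasp_force: 0.0
```

send_rows([
  [[-0.82,-0.4,0.16,0,0,0.554,0.6],[-0.82,-0.4,0.16,0,0,0.554,0.6],[-0.82,-0.4,0.16,0,0,0.554,0.6],[-0.82,-0.4,0.16,0,0,0.554,0.6]],
])

```text
time_s: 16.0
position: [550.8, -4.3, 234.3]
tool_rot: [0.489, 0.87, 0.034, 0.051]
contact_force: [-0.5, 0.1, -0.7]
opening: 0.601
grasp_force: 0.0
```

send_rows([
  [[-0.9,-0.16,0.16,0,0,0.554,0.6],[-0.9,-0.16,0.16,0,0,0.554,0.6],[-0.9,-0.16,0.16,0,0,0.554,0.6],[-0.9,-0.16,0.16,0,0,0.554,0.6],[-0.9,-0.16,0.16,0,0,0.554,0.6]],
])

```text
time_s: 16.5
position: [585.1, -88.7, 222.0]
tool_rot: [0.604, 0.794, 0.041, 0.046]
contact_force: [-0.4, -0.3, 0.5]
opening: 0.601
grasp_force: 0.0
```

Run:
```python
from h import *
a=104.4; g=(565.1,-98.8)
plan([((*g,100),down(a)),((*g,40),down(a)),((*g,2),down(a))])
```

```text
t 16.5 pos [585.074 -88.726 222.   ] rpy-z [[-0.266, 0.964, -0.024], [0.123, 0.009, -0.992]] q [-0.281  0.143 -0.219  1.094  0.043  1.022] F [-0.416 -0.331  0.492] open 0.601 g 0
 call [-0.008 -0.183  0.593] [0.121 0.023 0.019] rows 2
 call [-0.016 -0.146  0.602] [0.121 0.023 0.019] rows 2
 1x [0.  0.  0.6] [0. 0. 0.] rows 2
 1x [0.   0.   0.38] [0. 0. 0.] rows 2
```

send_rows([
  [[-0.02,-0.33,0.6,0.242,0.046,0.038,0.6],[-0.02,-0.33,0.6,0.242,0.046,0.038,0.6],[-0.02,-0.33,0.6,0.242,0.046,0.038,0.6],[-0.02,-0.33,0.6,0.242,0.046,0.038,0.6],[-0.02,-0.33,0.6,0.242,0.046,0.038,0.6]],
])

```text
time_s: 17.0
position: [563.2, -100.6, 160.5]
tool_rot: [0.614, 0.789, 0.001, 0.002]
contact_force: [-0.2, 0.0, -0.1]
opening: 0.6
grasp_force: 0.0
```

Run:
```python
from h import *
a=104.4; g=(565.1,-98.8)
plan([((*g,60),down(a)),((*g,1.5),down(a))])
```

```text
t 17.0 pos [ 563.221 -100.565  160.499] rpy-z [[-0.247, 0.969, -0.002], [0.004, -0.001, -1.0]] q [-0.29   0.227 -0.244  1.095  0.     1.032] F [-0.181  0.026 -0.098] open 0.600 g 0
 2x [0.007 0.009 0.503] [ 0.004  0.002 -0.002] rows 2
 1x [0.    0.    0.585] [0. 0. 0.] rows 2
```

send_rows([
  [[0.015,0.018,1,0.01,0,0,0.6],[0.015,0.018,1,0.01,0,0,0.6],[0.015,0.018,1,0.01,0,0,0.6],[0.015,0.018,1,0.01,0,0,0.6]],
])

```text
time_s: 17.4
position: [563.5, -99.0, 59.4]
tool_rot: [0.614, 0.789, -0.002, -0.001]
contact_force: [1.3, -0.0, 0.9]
opening: 0.599
grasp_force: 0.0
```

send_rows([
  [[0,0,0.3,0,0,0,0.6],[0,0,0.585,0,0,0,0.6],[0,0,0.585,0,0,0,0.6],[0,0,0.585,0,0,0,0.6],[0,0,0.585,0,0,0,0.6]],
])

```text
time_s: 17.9
position: [565.9, -100.1, 3.0]
tool_rot: [0.614, 0.789, -0.001, 0.001]
contact_force: [-0.4, -0.4, 1.3]
opening: 0.598
grasp_force: 0.0
```

send_rows([
  [[0,0,0,0,0,0,0],[0,0,0,0,0,0,0],[0,0,0,0,0,0,0],[0,0,0,0,0,0,0],[0,0,0,0,0,0,0],[0,0,0,0,0,0,0]],
])

```text
time_s: 18.5
position: [564.3, -99.5, 1.2]
tool_rot: [0.614, 0.789, -0.001, -0.0]
contact_force: [-0.3, 0.4, 6.1]
opening: 0.137
grasp_force: 80.3
```

send_rows([
  [[0,0,-0.3,0,0,0,0],[0,0,-0.6,0,0,0,0],[0,0,-1,0,0,0,0],[0,0,-1,0,0,0,0]],
])

```text
time_s: 18.9
position: [568.0, -100.4, 105.5]
tool_rot: [0.614, 0.789, 0.0, 0.004]
contact_force: [1.5, -0.3, -1.9]
opening: 0.135
grasp_force: 79.3
```

send_rows([
  [[0,0,-0.4,0,0,0,0],[0,0,-0.8,0,0,0,0],[0,0,-1,0,0,0,0],[0,0,-1,0,0,0,0],[0,0,-1,0,0,0,0]],
])

```text
time_s: 19.4
position: [563.3, -98.8, 198.4]
tool_rot: [0.614, 0.789, -0.002, -0.002]
contact_force: [-0.8, -0.2, -1.7]
opening: 0.135
grasp_force: 79.3
```

Run:
```python
from h import *
x=np.array([np.cos(np.radians(4)),np.sin(np.radians(4))]); y=np.array([-x[1],x[0]])
w=np.array([506.5,385])-14*y+6.5*x; v=w-60*x; print(w,v)
plan([((*v,270),down(184)),((*v,275),out(4)),((*w,230),out(4))])
```

```text
[513.961 371.488] [454.107 367.302]
t 19.4 pos [563.257 -98.835 198.445] rpy-z [[-0.245, 0.969, 0.001], [-0.006, -0.001, -1.0]] q [-0.285  0.206 -0.187  1.183 -0.003  1.038] F [-0.808 -0.217 -1.696] open 0.135 g 79
 call [ 0.957  0.016 -0.143] [-0.002 -0.002 -0.557] rows 3
 call [ 0.916  0.279 -0.143] [-0.002 -0.002 -0.557] rows 3
 call [ 0.804  0.52  -0.144] [-0.002 -0.002 -0.557] rows 3
 call [ 0.63   0.721 -0.144] [-0.002 -0.002 -0.557] rows 3
 call [ 0.407  0.867 -0.144] [-0.002 -0.002 -0.557] rows 3
 call [ 0.     0.    -0.012] [-0.    -0.785  0.   ] rows 3
 call [-0.005  0.    -0.012] [-0.    -0.785  0.   ] rows 3
 call [-0.009  0.    -0.009] [-0.    -0.785  0.   ] rows 3
 call [-0.012  0.    -0.005] [-0.    -0.785  0.   ] rows 3
 1x [ 0.45 -0.    0.6 ] [0. 0. 0.] rows 2
```

send_rows([
  [[0.957,0.016,-0.143,0,0,-0.557,0],[0.957,0.016,-0.143,0,0,-0.557,0],[0.957,0.016,-0.143,0,0,-0.557,0],[0.957,0.016,-0.143,0,0,-0.557,0]],
])

```text
time_s: 19.8
position: [540.4, -4.8, 211.5]
tool_rot: [0.498, 0.867, -0.003, -0.003]
contact_force: [0.4, -0.4, -1.4]
opening: 0.135
grasp_force: 79.2
```

send_rows([
  [[0.916,0.279,-0.143,0,0,-0.557,0],[0.916,0.279,-0.143,0,0,-0.557,0],[0.916,0.279,-0.143,0,0,-0.557,0],[0.916,0.279,-0.143,0,0,-0.557,0]],
])

```text
time_s: 20.2
position: [519.9, 87.2, 226.9]
tool_rot: [0.374, 0.927, -0.002, -0.002]
contact_force: [0.2, -0.6, -1.6]
opening: 0.136
grasp_force: 79.2
```

send_rows([
  [[0.804,0.52,-0.143,0,0,-0.557,0],[0.804,0.52,-0.143,0,0,-0.557,0],[0.804,0.52,-0.143,0,0,-0.557,0],[0.804,0.52,-0.143,0,0,-0.557,0]],
])

```text
time_s: 20.6
position: [498.7, 179.9, 241.7]
tool_rot: [0.242, 0.97, -0.002, -0.002]
contact_force: [0.1, 0.4, -1.3]
opening: 0.138
grasp_force: 79.3
```

send_rows([
  [[0.63,0.72,-0.143,0,0,-0.557,0],[0.63,0.72,-0.143,0,0,-0.557,0],[0.63,0.72,-0.143,0,0,-0.557,0],[0.63,0.72,-0.143,0,0,-0.557,0]],
])

```text
time_s: 21.0
position: [477.2, 272.7, 256.1]
tool_rot: [0.105, 0.994, -0.002, -0.002]
contact_force: [-0.3, -0.9, -1.9]
opening: 0.134
grasp_force: 79.4
```

send_rows([
  [[0.407,0.867,-0.143,0,0,-0.557,0],[0.407,0.867,-0.143,0,0,-0.557,0],[0.407,0.867,-0.143,0,0,-0.557,0],[0.407,0.867,-0.143,0,0,-0.557,0]],
])

```text
time_s: 21.4
position: [455.6, 365.7, 270.4]
tool_rot: [-0.033, 0.999, -0.001, -0.002]
contact_force: [0.6, -0.9, -2.4]
opening: 0.134
grasp_force: 79.6
```

send_rows([
  [[0,0,0,0,-0.785,0,0],[0,0,0,0,-0.785,0,0],[0,0,0,0,-0.785,0,0],[0,0,0,0,-0.785,0,0],[0,0,0,0,-0.785,0,0]],
])

```text
time_s: 21.9
position: [454.9, 365.2, 270.6]
tool_rot: [-0.033, 0.981, 0.006, 0.192]
contact_force: [0.3, -0.6, -1.2]
opening: 0.136
grasp_force: 79.6
```

send_rows([
  [[0,0,0,0,-0.785,0,0],[0,0,0,0,-0.785,0,0],[0,0,0,0,-0.785,0,0],[0,0,0,0,-0.785,0,0],[0,0,0,0,-0.785,0,0]],
])

```text
time_s: 22.4
position: [456.0, 367.1, 271.4]
tool_rot: [-0.032, 0.925, 0.013, 0.379]
contact_force: [0.0, 0.9, -2.0]
opening: 0.139
grasp_force: 79.7
```

send_rows([
  [[0,0,0,0,-0.785,0,0],[0,0,0,0,-0.785,0,0],[0,0,0,0,-0.785,0,0],[0,0,0,0,-0.785,0,0],[0,0,0,0,-0.785,0,0]],
])

```text
time_s: 22.9
position: [456.2, 367.9, 271.1]
tool_rot: [-0.029, 0.833, 0.018, 0.552]
contact_force: [-0.2, -0.2, -2.0]
opening: 0.139
grasp_force: 79.8
```

send_rows([
  [[0,0,0,0,-0.785,0,0],[0,0,0,0,-0.785,0,0],[0,0,0,0,-0.785,0,0],[0,0,0,0,-0.785,0,0],[0,0,0,0,-0.785,0,0],[0,0,0,0,-0.785,0,0]],
])

```text
time_s: 23.5
position: [457.6, 369.2, 270.5]
tool_rot: [-0.024, 0.708, 0.024, 0.705]
contact_force: [-0.3, 0.9, -1.9]
opening: 0.142
grasp_force: 79.8
```

Run:
```python
from h import *
plan([((514,371.5,225),out(4)),((514,371.5,178),out(4)),((514,371.5,124),out(4))])
```

```text
t 23.5 pos [457.643 369.195 270.504] rpy-z [[-0.005, -0.001, -1.0], [0.998, 0.068, -0.005]] q [ 0.957  0.316 -1.06  -1.369 -0.89   0.005] F [-0.295  0.939 -1.931] open 0.142 g 80
 1x [ 0.452 -0.015  0.566] [-0.004 -0.009  0.002] rows 2
 1x [0.47 0.   0.  ] [0. 0. 0.] rows 2
 1x [0.54 0.   0.  ] [0. 0. 0.] rows 2
```

send_rows([
  [[0.45,-0.015,0.566,0,-0.009,0,0],[0.45,-0.015,0.566,0,-0.009,0,0],[0.45,-0.015,0.566,0,-0.009,0,0],[0.45,-0.015,0.566,0,-0.009,0,0]],
])

```text
time_s: 23.9
position: [513.9, 370.8, 227.0]
tool_rot: [-0.023, 0.706, 0.024, 0.707]
contact_force: [-0.5, 0.2, -2.0]
opening: 0.133
grasp_force: 79.7
```

send_rows([
  [[0.25,0,0,0,0,0,0],[0.25,0,0,0,0,0,0],[0.25,0,0,0,0,0,0],[0.47,0,0,0,0,0,0],[0.47,0,0,0,0,0,0],[0.47,0,0,0,0,0,0]],
])

```text
time_s: 24.5
position: [511.1, 369.8, 180.3]
tool_rot: [-0.025, 0.707, 0.025, 0.707]
contact_force: [0.3, -0.3, -1.2]
opening: 0.136
grasp_force: 79.8
```

Run:
```python
from tool import *
plan([((514,371.5,124),out(4))]); snap(5)
```

```text
t 24.5 pos [511.134 369.786 180.285] rpy-z [[0.0, 0.0, -1.0], [0.998, 0.07, 0.0]] q [ 0.851  0.638 -1.004 -1.643 -0.781 -0.   ] F [ 0.329 -0.346 -1.221] open 0.136 g 80
 1x [0.563 0.015 0.03 ] [ 0.     0.001 -0.001] rows 2
```

send_rows([
  [[0.1,0.015,0.03,0,0,0,0],[0.3,0.015,0.03,0,0,0,0],[0.3,0.015,0.03,0,0,0,0],[0.56,0.015,0.03,0,0,0,0],[0.56,0.015,0.03,0,0,0,0],[0.56,0.015,0.03,0,0,0,0]],
])

```text
time_s: 25.2
position: [514.0, 371.1, 123.8]
tool_rot: [-0.025, 0.707, 0.024, 0.707]
contact_force: [0.3, 0.4, -2.2]
opening: 0.136
grasp_force: 79.8
```

send_rows([
  [[0,0,0,0,0,0,0.1],[0,0,0,0,0,0,0.5],[0,0,0,0,0,0,0.5],[0,0,0,0,0,0,0.5],[0,0,0,0,0,0,0.5]],
])

```text
time_s: 25.7
position: [514.1, 371.1, 123.6]
tool_rot: [-0.025, 0.707, 0.024, 0.707]
contact_force: [-0.4, -0.2, -0.6]
opening: 0.5
grasp_force: 0.0
```

send_rows([
  [[-0.3,0,0,0,0,0,0.5],[-0.8,0,0,0,0,0,0.5],[-1,0,0,0,0,0,0.5],[-1,0,0,0,0,0,0.5]],
])

```text
time_s: 26.1
position: [514.2, 371.5, 227.4]
tool_rot: [-0.023, 0.705, 0.026, 0.708]
contact_force: [0.5, 0.1, -0.4]
opening: 0.503
grasp_force: 0.0
```

send_rows([
  [[0,0,-0.5,0,0,0,0.6],[-0.3,0,-0.8,0,0,0,0.6],[-0.3,0,-0.8,0,0,0,0.6],[-0.3,0,-0.8,0,0,0,0.6]],
])

```text
time_s: 26.5
position: [436.3, 372.1, 253.4]
tool_rot: [-0.024, 0.707, 0.023, 0.706]
contact_force: [-0.1, -0.6, 0.3]
opening: 0.602
grasp_force: 0.0
```

Run:
```python
from tool import *
snap(6)
from seg import bars
L=bars("top",cv2.imread("pics/top6.png"),(330,-500,800,500))
for r in L: print(np.array(r))
b=np.array([571.6,61.1]);a=64.4;u=np.array([np.cos(np.radians(a)),np.sin(np.radians(a))]); g=b-18*u; print(g)
plan([((425,250,260),down(184)),((*g,180),down(a)),((*g,60),down(a)),((*g,1.5),down(a))])
# bar tops in the tall canister
im=cv2.imread("pics/top6.png"); m=(cv2.cvtColor(im,cv2.COLOR_BGR2GRAY)[262:300,140:175]>75)
for c in cv2.connectedComponentsWithStats(m.astype(np.uint8))[2:4]: print(c[:8])
```

```text
[420.136 493.583  44.043  10.677   4.374]
[425.84  419.389  43.443   9.231   2.732]
[474.265  59.58   70.862  16.887  76.476]
[ 491.391 -403.419  100.687    7.921  -83.89 ]
[511.787 410.567  50.364  21.938 -87.542]
[571.723  61.222  71.817  18.036  64.9  ]
[ 577.139 -189.801   74.069   44.931    0.874]
[658.93   69.078  71.243  18.982  66.723]
[563.822  44.867]
t 26.6 pos [436.883 371.147 252.242] rpy-z [[-0.003, -0.003, -1.0], [0.998, 0.065, -0.003]] q [ 1.007  0.38  -1.076 -1.451 -0.943  0.001] F [-0.121  0.528  0.014] open 0.604 g 0
 call [-0.018 -0.3   -0.049] [-0.003  0.784 -0.001] rows 3
 call [ 0.002 -0.3   -0.053] [-0.003  0.784 -0.001] rows 3
 call [ 0.022 -0.3   -0.049] [-0.003  0.784 -0.001] rows 3
 call [ 0.039 -0.3   -0.037] [-0.003  0.784 -0.001] rows 3
 call [-0.248 -0.429  0.16 ] [0.    0.    0.835] rows 4
 call [-0.401 -0.291  0.16 ] [0.    0.    0.835] rows 4
 call [-0.484 -0.104  0.16 ] [0.    0.    0.835] rows 4
 call [-0.485  0.102  0.16 ] [0.    0.    0.835] rows 4
 call [-0.402  0.29   0.16 ] [0.    0.    0.835] rows 4
 2x [0.  0.  0.6] [0. 0. 0.] rows 2
 1x [0.    0.    0.585] [0. 0. 0.] rows 2
[[  4  11  31  22 403]
 [  0   0  35  38 924]
 [ 18  16   1   1   1]
 [ 18  18   1   2   2]]
[[21.092 21.467]
 [15.212 17.209]
 [18.    16.   ]
 [18.    18.5  ]]
```

Both long bars are in: the bright tops in the tall canister merge into one 50 mm blob. For the short bars I'll use the flipped yaw (about 244°), which needs less turning.

Run:
```python
from tool import *
b=np.array([571.7,61.2]);a=244.6;u=np.array([np.cos(np.radians(a)),np.sin(np.radians(a))]); g=b-18*u; print(g)
plan([((430,300,262),down(184)),((*g,180),down(a))])
```

```text
[579.421  77.46 ]
t 26.6 pos [436.883 371.147 252.242] rpy-z [[-0.003, -0.003, -1.0], [0.998, 0.065, -0.003]] q [ 1.007  0.38  -1.076 -1.451 -0.943  0.001] F [-0.121  0.528  0.014] open 0.604 g 0
 call [-0.024 -0.176 -0.029] [-0.003  0.784 -0.001] rows 3
 call [-0.011 -0.176 -0.036] [-0.003  0.784 -0.001] rows 3
 call [ 0.004 -0.176 -0.038] [-0.003  0.784 -0.001] rows 3
 call [ 0.018 -0.176 -0.034] [-0.003  0.784 -0.001] rows 3
 call [-0.445 -0.775  0.273] [ 0.     0.    -0.705] rows 3
 call [-0.15  -0.881  0.273] [ 0.     0.    -0.705] rows 3
 call [ 0.163 -0.878  0.273] [ 0.     0.    -0.705] rows 3
```

send_rows([
  [[0,-0.17,0,0,0.784,0,0.6],[0,-0.17,0,0,0.784,0,0.6],[0,-0.17,0,0,0.784,0,0.6],[0,-0.17,0,0,0.784,0,0.6],[0,-0.17,0,0,0.784,0,0.6]],
])

```text
time_s: 27.1
position: [439.8, 355.8, 250.2]
tool_rot: [-0.029, 0.824, 0.017, 0.566]
contact_force: [-0.4, 0.6, 0.2]
opening: 0.597
grasp_force: 0.0
```

send_rows([
  [[0,-0.17,-0.04,0,0.784,0,0.6],[0,-0.17,-0.04,0,0.784,0,0.6],[0,-0.17,-0.04,0,0.784,0,0.6],[0,-0.17,-0.04,0,0.784,0,0.6],[0,-0.17,-0.04,0,0.784,0,0.6]],
])

```text
time_s: 27.6
position: [439.8, 340.4, 255.7]
tool_rot: [-0.03, 0.917, 0.013, 0.398]
contact_force: [0.8, 0.2, 0.4]
opening: 0.601
grasp_force: 0.0
```

send_rows([
  [[0,-0.17,-0.04,0,0.784,0,0.6],[0,-0.17,-0.04,0,0.784,0,0.6],[0,-0.17,-0.04,0,0.784,0,0.6],[0,-0.17,-0.04,0,0.784,0,0.6],[0,-0.17,-0.04,0,0.784,0,0.6]],
])

```text
time_s: 28.1
position: [435.2, 322.3, 254.1]
tool_rot: [-0.034, 0.977, 0.005, 0.21]
contact_force: [-0.4, -0.1, 0.4]
opening: 0.597
grasp_force: 0.0
```

send_rows([
  [[0.02,-0.17,-0.04,0,0.784,0,0.6],[0.02,-0.17,-0.04,0,0.784,0,0.6],[0.02,-0.17,-0.04,0,0.784,0,0.6],[0.02,-0.17,-0.04,0,0.784,0,0.6],[0.02,-0.17,-0.04,0,0.784,0,0.6],[0.02,-0.17,-0.04,0,0.784,0,0.6]],
])

```text
time_s: 28.7
position: [431.2, 305.6, 258.4]
tool_rot: [-0.035, 0.999, -0.001, 0.016]
contact_force: [-0.5, -0.9, -0.4]
opening: 0.604
grasp_force: 0.0
```

send_rows([
  [[-0.445,-0.775,0.27,0,0,-0.705,0.6],[-0.445,-0.775,0.27,0,0,-0.705,0.6],[-0.445,-0.775,0.27,0,0,-0.705,0.6],[-0.445,-0.775,0.27,0,0,-0.705,0.6],[-0.445,-0.775,0.27,0,0,-0.705,0.6]],
])

```text
time_s: 29.2
position: [482.7, 232.1, 234.4]
tool_rot: [-0.209, 0.978, -0.003, 0.017]
contact_force: [-0.6, 0.1, 0.2]
opening: 0.598
grasp_force: 0.0
```

send_rows([
  [[-0.15,-0.88,0.27,0,0,-0.705,0.6],[-0.15,-0.88,0.27,0,0,-0.705,0.6],[-0.15,-0.88,0.27,0,0,-0.705,0.6],[-0.15,-0.88,0.27,0,0,-0.705,0.6],[-0.15,-0.88,0.27,0,0,-0.705,0.6]],
])

```text
time_s: 29.7
position: [534.0, 158.6, 209.5]
tool_rot: [-0.377, 0.926, -0.006, 0.016]
contact_force: [-0.5, 0.2, -0.7]
opening: 0.601
grasp_force: 0.0
```

send_rows([
  [[0.16,-0.88,0.27,0,0,-0.705,0.6],[0.16,-0.88,0.27,0,0,-0.705,0.6],[0.16,-0.88,0.27,0,0,-0.705,0.6],[0.16,-0.88,0.27,0,0,-0.705,0.6],[0.16,-0.88,0.27,0,0,-0.705,0.6],[0.16,-0.88,0.27,0,0,-0.705,0.6]],
])

```text
time_s: 30.3
position: [585.1, 84.8, 184.3]
tool_rot: [-0.534, 0.845, -0.009, 0.015]
contact_force: [0.2, -0.2, -1.1]
opening: 0.601
grasp_force: 0.0
```

Run:
```python
from tool import *
g=(579.4,77.5);a=244.6
plan([((*g,100),down(a)),((*g,40),down(a)),((*g,1.5),down(a))])
```

```text
t 30.3 pos [585.105  84.833 184.31 ] rpy-z [[-0.429, -0.903, -0.016], [0.034, 0.001, -0.999]] q [ 0.035  0.222 -0.198  1.116 -0.    -1.092] F [ 0.196 -0.15  -1.139] open 0.601 g 0
 1x [0.104 0.046 0.841] [-0.061  0.031 -0.001] rows 2
 1x [0.  0.  0.6] [0. 0. 0.] rows 2
 1x [0.    0.    0.385] [0. 0. 0.] rows 2
```

send_rows([
  [[0.104,0.046,0.84,-0.061,0.031,0,0.6],[0.104,0.046,0.84,-0.061,0.031,0,0.6],[0.104,0.046,0.84,-0.061,0.031,0,0.6],[0.104,0.046,0.84,-0.061,0.031,0,0.6]],
])

```text
time_s: 30.7
position: [579.1, 76.9, 99.7]
tool_rot: [-0.534, 0.845, 0.0, -0.001]
contact_force: [0.6, -0.7, 0.4]
opening: 0.599
grasp_force: 0.0
```

Run:
```python
from tool import *
plan([((579.4,77.5,2),down(244.6))])
```

```text
t 30.7 pos [579.063  76.897  99.698] rpy-z [[-0.43, -0.903, 0.001], [-0.002, -0.0, -1.0]] q [ 0.021  0.306 -0.281  0.986 -0.    -1.105] F [ 0.611 -0.709  0.434] open 0.599 g 0
 1x [-0.008 -0.002  0.977] [ 0.003 -0.002 -0.001] rows 3
```

send_rows([
  [[0,0,0.4,0,0,0,0.6],[0,0,0.75,0,0,0,0.6],[0,0,0.98,0,0,0,0.6],[0,0,0.98,0,0,0,0.6],[0,0,0.98,0,0,0,0.6]],
])

```text
time_s: 31.2
position: [581.6, 76.6, 3.7]
tool_rot: [-0.534, 0.845, -0.001, 0.001]
contact_force: [-0.3, 0.2, 0.7]
opening: 0.602
grasp_force: 0.0
```

send_rows([
  [[0,0,0,0,0,0,0],[0,0,0,0,0,0,0],[0,0,0,0,0,0,0],[0,0,0,0,0,0,0],[0,0,0,0,0,0,0],[0,0,0,0,0,0,0]],
])

```text
time_s: 31.8
position: [581.3, 76.3, 3.7]
tool_rot: [-0.534, 0.846, -0.001, 0.001]
contact_force: [-1.0, 1.1, 6.9]
opening: 0.132
grasp_force: 79.4
```

send_rows([
  [[0,0,-0.3,0,0,0,0],[0,0,-0.6,0,0,0,0],[0,0,-1,0,0,0,0],[0,0,-1,0,0,0,0]],
])

```text
time_s: 32.2
position: [584.8, 76.3, 108.2]
tool_rot: [-0.534, 0.846, -0.003, 0.005]
contact_force: [0.9, -0.2, -0.7]
opening: 0.132
grasp_force: 78.6
```

send_rows([
  [[0,0,-0.4,0,0,0,0],[0,0,-0.8,0,0,0,0],[0,0,-1,0,0,0,0],[0,0,-1,0,0,0,0]],
])

```text
time_s: 32.6
position: [582.4, 76.3, 205.4]
tool_rot: [-0.534, 0.846, -0.002, 0.003]
contact_force: [0.3, -0.4, -1.3]
opening: 0.135
grasp_force: 78.5
```

```bash
cat > w.py <<'E'
from tool import *
C=np.array([471,-395.2]);X=np.array([np.cos(np.radians(4.2)),np.sin(np.radians(4.2))]);Y=np.array([-X[1],X[0]])
def well(yy): return C+yy*Y+6.5*X
E
python3 - <<'E'
from w import *
w=well(-42); v=w-20*X; print(w)
plan([((*v,225),down(184)),((*v,225),out(4.2)),((*w,160),out(4.2)),((*w,94),out(4.2))])
E
```

```text
[ 480.559 -436.611]
t 32.6 pos [582.412  76.268 205.39 ] rpy-z [[-0.43, -0.903, -0.003], [0.007, -0.0, -1.0]] q [ 0.02   0.22  -0.155  1.189 -0.    -1.106] F [ 0.257 -0.352 -1.328] open 0.135 g 79
 call [ 0.861 -0.186 -0.034] [-0.001  0.002  0.352] rows 3
 call [ 0.815 -0.334 -0.033] [-0.001  0.002  0.352] rows 3
 call [ 0.744 -0.471 -0.033] [-0.001  0.002  0.352] rows 3
 call [ 0.65  -0.594 -0.033] [-0.001  0.002  0.352] rows 3
 call [ 0.536 -0.699 -0.032] [-0.001  0.002  0.352] rows 3
 call [ 0.406 -0.782 -0.032] [-0.001  0.002  0.352] rows 3
 call [0. 0. 0.] [-0.001 -0.785 -0.001] rows 3
 call [0. 0. 0.] [-0.001 -0.785 -0.001] rows 3
 call [0. 0. 0.] [-0.001 -0.785 -0.001] rows 3
 call [0. 0. 0.] [-0.001 -0.785 -0.001] rows 3
 1x [ 0.65 -0.    0.2 ] [0. 0. 0.] rows 2
 1x [0.66 0.   0.  ] [0. 0. 0.] rows 2
```

send_rows([
  [[0.86,-0.19,-0.03,0,0,0.352,0],[0.86,-0.19,-0.03,0,0,0.352,0],[0.86,-0.19,-0.03,0,0,0.352,0],[0.86,-0.19,-0.03,0,0,0.352,0]],
])

```text
time_s: 33.0
position: [558.6, -10.1, 202.5]
tool_rot: [-0.457, 0.89, 0.001, -0.002]
contact_force: [0.0, 0.3, -1.1]
opening: 0.133
grasp_force: 78.5
```

send_rows([
  [[0.815,-0.33,-0.03,0,0,0.352,0],[0.815,-0.33,-0.03,0,0,0.352,0],[0.815,-0.33,-0.03,0,0,0.352,0],[0.815,-0.33,-0.03,0,0,0.352,0]],
])

```text
time_s: 33.4
position: [539.0, -94.5, 206.5]
tool_rot: [-0.378, 0.926, 0.001, -0.001]
contact_force: [-0.2, 0.8, -1.1]
opening: 0.136
grasp_force: 78.6
```

send_rows([
  [[0.744,-0.47,-0.03,0,0,0.352,0],[0.744,-0.47,-0.03,0,0,0.352,0],[0.744,-0.47,-0.03,0,0,0.352,0],[0.744,-0.47,-0.03,0,0,0.352,0]],
])

```text
time_s: 33.8
position: [519.2, -179.7, 209.9]
tool_rot: [-0.295, 0.955, 0.001, -0.0]
contact_force: [0.1, 0.7, -1.6]
opening: 0.132
grasp_force: 78.6
```

send_rows([
  [[0.65,-0.594,-0.03,0,0,0.352,0],[0.65,-0.594,-0.03,0,0,0.352,0],[0.65,-0.594,-0.03,0,0,0.352,0],[0.65,-0.594,-0.03,0,0,0.352,0]],
])

```text
time_s: 34.2
position: [499.2, -265.1, 213.1]
tool_rot: [-0.21, 0.978, 0.001, -0.0]
contact_force: [-0.5, 0.1, -1.7]
opening: 0.13
grasp_force: 78.7
```

send_rows([
  [[0.536,-0.7,-0.03,0,0,0.352,0],[0.536,-0.7,-0.03,0,0,0.352,0],[0.536,-0.7,-0.03,0,0,0.352,0],[0.536,-0.7,-0.03,0,0,0.352,0]],
])

```text
time_s: 34.6
position: [479.1, -350.7, 216.1]
tool_rot: [-0.124, 0.992, 0.001, -0.0]
contact_force: [0.8, 0.5, -1.3]
opening: 0.135
grasp_force: 78.8
```

send_rows([
  [[0.406,-0.78,-0.03,0,0,0.352,0],[0.406,-0.78,-0.03,0,0,0.352,0],[0.406,-0.78,-0.03,0,0,0.352,0],[0.406,-0.78,-0.03,0,0,0.352,0]],
])

```text
time_s: 35.0
position: [458.8, -436.0, 219.2]
tool_rot: [-0.036, 0.999, 0.001, -0.001]
contact_force: [-0.5, -0.2, -1.6]
opening: 0.134
grasp_force: 79.0
```

send_rows([
  [[0,0,0,0,-0.785,0,0],[0,0,0,0,-0.785,0,0],[0,0,0,0,-0.785,0,0],[0,0,0,0,-0.785,0,0],[0,0,0,0,-0.785,0,0]],
])

```text
time_s: 35.5
position: [458.4, -435.8, 219.5]
tool_rot: [-0.035, 0.98, 0.007, 0.194]
contact_force: [-0.4, 0.1, -0.3]
opening: 0.133
grasp_force: 78.9
```

send_rows([
  [[0,0,0,0,-0.785,0,0],[0,0,0,0,-0.785,0,0],[0,0,0,0,-0.785,0,0],[0,0,0,0,-0.785,0,0],[0,0,0,0,-0.785,0,0]],
])

```text
time_s: 36.0
position: [459.1, -437.7, 219.8]
tool_rot: [-0.033, 0.924, 0.014, 0.381]
contact_force: [0.2, -0.8, 0.5]
opening: 0.136
grasp_force: 79.0
```

send_rows([
  [[0,0,0,0,-0.785,0,0],[0,0,0,0,-0.785,0,0],[0,0,0,0,-0.785,0,0],[0,0,0,0,-0.785,0,0],[0,0,0,0,-0.785,0,0]],
])

```text
time_s: 36.5
position: [459.3, -438.5, 220.3]
tool_rot: [-0.03, 0.832, 0.019, 0.554]
contact_force: [0.3, -0.2, 0.4]
opening: 0.136
grasp_force: 79.0
```

Run:
```python
from w import *
w=well(-42)-2.5*X; v=w-20*X; print(w)
plan([((*v,225),out(4.2)),((*w,160),out(4.2)),((*w,94),out(4.2))])
```

```text
[ 478.065 -436.794]
t 36.5 pos [ 459.324 -438.507  220.259] rpy-z [[-0.385, -0.029, -0.922], [0.92, 0.065, -0.386]] q [-1.305  0.181 -0.624  0.332  1.131 -1.1  ] F [ 0.338 -0.177  0.362] open 0.136 g 79
 1x [-0.039  0.003 -0.029] [-0.004 -0.793  0.002] rows 3
 1x [ 0.65 -0.    0.2 ] [0. 0. 0.] rows 2
 1x [0.66 0.   0.  ] [0. 0. 0.] rows 2
```

send_rows([
  [[-0.04,0,-0.03,0,-0.793,0,0],[-0.04,0,-0.03,0,-0.793,0,0],[-0.04,0,-0.03,0,-0.793,0,0],[-0.04,0,-0.03,0,-0.793,0,0],[-0.04,0,-0.03,0,-0.793,0,0],[-0.04,0,-0.03,0,-0.793,0,0]],
])

```text
time_s: 37.1
position: [463.6, -458.5, 224.0]
tool_rot: [-0.019, 0.723, 0.015, 0.69]
contact_force: [-0.1, -0.2, -1.5]
opening: 0.133
grasp_force: 79.1
```

Run:
```python
from w import *
w=well(-42)-2.5*X
plan([((*w,160),out(4.2)),((*w,94),out(4.2))])
snap(7)
```

```text
t 37.1 pos [ 463.593 -458.467  223.964] rpy-z [[-0.046, -0.007, -0.999], [0.998, 0.047, -0.046]] q [-1.348  0.442 -0.814 -0.996  1.39  -0.261] F [-0.099 -0.176 -1.48 ] open 0.133 g 79
 1x [0.631 0.213 0.184] [-0.051 -0.093  0.009] rows 2
 1x [0.66 0.   0.  ] [0. 0. 0.] rows 2
```

send_rows([
  [[0,0.21,0.1,-0.05,-0.093,0,0],[0,0.21,0.1,-0.05,-0.093,0,0],[0.2,0.21,0.184,-0.05,-0.093,0,0],[0.45,0.21,0.184,-0.05,-0.093,0,0],[0.45,0.21,0.184,-0.05,-0.093,0,0],[0.45,0.21,0.184,-0.05,-0.093,0,0]],
])

```text
time_s: 37.8
position: [477.9, -435.6, 176.4]
tool_rot: [-0.026, 0.707, 0.025, 0.706]
contact_force: [0.5, 0.1, -0.2]
opening: 0.134
grasp_force: 79.1
```

Run:
```python
from w import *
w=well(-42)-2.5*X
plan([((*w,120),out(4.2)),((*w,94),out(4.2))])
snap(7)
a=tile("top","pics/top7.png",450,240,100,100,4); b=tile("side","pics/side7.png",380,60,100,100,4)
cv2.imwrite("pics/v7.png",np.hstack([a,b]))
```

```text
t 37.8 pos [ 477.882 -435.576  176.416] rpy-z [[-0.001, -0.0, -1.0], [0.997, 0.072, -0.001]] q [-1.312  0.653 -0.837 -1.482  1.385 -0.008] F [ 0.469  0.097 -0.232] open 0.134 g 79
 1x [ 0.564 -0.012  0.002] [-0.002 -0.003  0.001] rows 2
 1x [0.26 0.   0.  ] [0. 0. 0.] rows 1
```

View pics/v7.png

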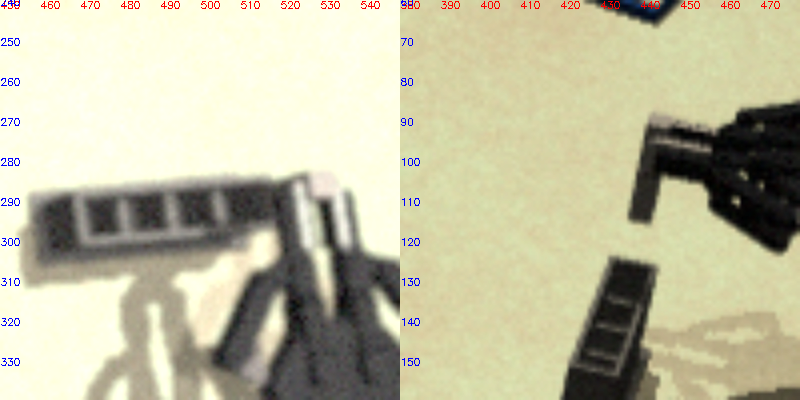

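The short bar hangs vertically over the far well, its top at top-view (527.5,286.5). I'll check that position and lower it.

Run:
```python
from w import *
print(onz("top",(527.5,286.3),193.4),onz("side",(443.5,89.5),193.4),well(-42)-6.5*X)
```

```text
[[ 473.471 -431.598  193.4  ]] [[ 478.165 -439.295  193.4  ]] [ 474.076 -437.087]
```

send_rows([
  [[0.3,0,0,0,0,0,0],[0.3,0,0,0,0,0,0],[0.5,0,0,0,0,0,0],[0.5,0,0,0,0,0,0],[0.56,0,0,0,0,0,0],[0.56,-0.01,0,0,0,0,0]],
])

```text
time_s: 38.5
position: [477.0, -435.5, 120.4]
tool_rot: [-0.025, 0.707, 0.025, 0.706]
contact_force: [-0.4, -0.1, -1.1]
opening: 0.132
grasp_force: 79.0
```

Run:
```python
from w import *
w=well(-42)-2.5*X
plan([((*w,94),out(4.2))])
```

```text
t 38.5 pos [ 476.98  -435.454  120.396] rpy-z [[-0.001, 0.0, -1.0], [0.997, 0.072, -0.001]] q [-1.314  0.799 -0.814 -1.607  1.386 -0.006] F [-0.368 -0.084 -1.062] open 0.132 g 79
 1x [ 0.264 -0.014  0.01 ] [-0.003 -0.003 -0.001] rows 1
```

send_rows([
  [[0.15,-0.014,0.01,0,0,0,0],[0.26,-0.014,0.01,0,0,0,0],[0.26,-0.014,0.01,0,0,0,0],[0.26,-0.014,0.01,0,0,0,0]],
])

```text
time_s: 38.9
position: [478.0, -436.6, 93.7]
tool_rot: [-0.025, 0.707, 0.026, 0.706]
contact_force: [0.4, -0.5, -0.9]
opening: 0.136
grasp_force: 79.0
```

send_rows([
  [[0,0,0,0,0,0,0.1],[0,0,0,0,0,0,0.5],[0,0,0,0,0,0,0.5],[0,0,0,0,0,0,0.5],[0,0,0,0,0,0,0.5]],
])

```text
time_s: 39.4
position: [478.0, -436.7, 93.8]
tool_rot: [-0.025, 0.707, 0.026, 0.706]
contact_force: [-0.1, 0.1, -0.5]
opening: 0.504
grasp_force: 0.0
```

send_rows([
  [[-0.3,0,0,0,0,0,0.5],[-0.8,0,0,0,0,0,0.5],[-1,0,0,0,0,0,0.5],[-1,0,0,0,0,0,0.5]],
])

```text
time_s: 39.8
position: [478.3, -437.2, 197.0]
tool_rot: [-0.027, 0.707, 0.023, 0.707]
contact_force: [-0.4, -0.1, -0.4]
opening: 0.5
grasp_force: 0.0
```

Run:
```python
from w import *
b=np.array([474.3,59.9]);a=256.9;u=np.array([np.cos(np.radians(a)),np.sin(np.radians(a))]); g=b-18*u; print(g)
plan([((470,-380,260),down(184)),((*g,180),down(a))])
```

```text
[478.38   77.432]
t 39.8 pos [ 478.344 -437.239  197.035] rpy-z [[0.0, -0.005, -1.0], [0.997, 0.072, -0.0]] q [-1.312  0.603 -0.838 -1.44   1.384 -0.006] F [-0.353 -0.058 -0.366] open 0.500 g 0
 call [-0.158  0.143 -0.011] [-0.001  0.785  0.003] rows 3
 call [-0.142  0.144 -0.07 ] [-0.001  0.785  0.003] rows 3
 call [-0.104  0.144 -0.119] [-0.001  0.785  0.003] rows 3
 call [-0.05   0.144 -0.15 ] [-0.001  0.785  0.003] rows 3
 call [-0.081  0.911  0.16 ] [ 0.     0.    -0.509] rows 3
 call [-0.307  0.862  0.16 ] [ 0.     0.    -0.509] rows 3
 call [-0.514  0.757  0.16 ] [ 0.     0.    -0.509] rows 3
 call [-0.688  0.603  0.16 ] [ 0.     0.    -0.509] rows 3
 call [-0.818  0.41   0.16 ] [ 0.     0.    -0.509] rows 3
```

send_rows([
  [[-0.16,0.14,0,0,0.785,0,0.6],[-0.16,0.14,0,0,0.785,0,0.6],[-0.16,0.14,0,0,0.785,0,0.6],[-0.16,0.14,0,0,0.785,0,0.6],[-0.16,0.14,0,0,0.785,0,0.6],[-0.16,0.14,0,0,0.785,0,0.6],[-0.16,0.14,0,0,0.785,0,0.6],[-0.16,0.14,0,0,0.785,0,0.6]],
])

```text
time_s: 40.6
position: [477.2, -422.7, 209.9]
tool_rot: [-0.03, 0.832, 0.021, 0.554]
contact_force: [-0.9, -1.4, -0.3]
opening: 0.602
grasp_force: 0.0
```

send_rows([
  [[-0.14,0.14,-0.07,0,0.785,0,0.6],[-0.14,0.14,-0.07,0,0.785,0,0.6],[-0.14,0.14,-0.07,0,0.785,0,0.6],[-0.14,0.14,-0.07,0,0.785,0,0.6],[-0.14,0.14,-0.07,0,0.785,0,0.6],[-0.14,0.14,-0.07,0,0.785,0,0.6],[-0.14,0.14,-0.07,0,0.785,0,0.6],[-0.14,0.14,-0.07,0,0.785,0,0.6]],
])

```text
time_s: 41.4
position: [474.2, -408.4, 223.4]
tool_rot: [-0.032, 0.924, 0.015, 0.382]
contact_force: [-0.9, -0.5, -0.3]
opening: 0.601
grasp_force: 0.0
```

send_rows([
  [[-0.1,0.14,-0.12,0,0.785,0,0.6],[-0.1,0.14,-0.12,0,0.785,0,0.6],[-0.1,0.14,-0.12,0,0.785,0,0.6],[-0.1,0.14,-0.12,0,0.785,0,0.6],[-0.1,0.14,-0.12,0,0.785,0,0.6],[-0.1,0.14,-0.12,0,0.785,0,0.6]],
])

```text
time_s: 42.0
position: [471.5, -394.4, 239.1]
tool_rot: [-0.034, 0.98, 0.009, 0.194]
contact_force: [-0.4, 0.4, 0.7]
opening: 0.601
grasp_force: 0.0
```

send_rows([
  [[-0.05,0.14,-0.15,0,0.785,0,0.6],[-0.05,0.14,-0.15,0,0.785,0,0.6],[-0.05,0.14,-0.15,0,0.785,0,0.6],[-0.05,0.14,-0.15,0,0.785,0,0.6],[-0.05,0.14,-0.15,0,0.785,0,0.6],[-0.05,0.14,-0.15,0,0.785,0,0.6]],
])

```text
time_s: 42.6
position: [469.1, -381.0, 255.6]
tool_rot: [-0.035, 0.999, 0.002, -0.0]
contact_force: [0.4, -0.1, -0.6]
opening: 0.599
grasp_force: 0.0
```

Run:
```python
from w import *
snap(8)
from seg import bars
for r in bars("top",cv2.imread("pics/top8.png"),(330,-500,800,500)): print(np.array(r))
g=(478.4,77.4);a=256.9
plan([((*g,180),down(a))])
```

```text
[474.325  60.104  71.048  17.426  77.332]
[ 484.554 -378.524   63.056   34.148  -84.668]
[513.12  409.403  50.475  31.547 -85.697]
[ 576.966 -190.003   73.502   45.097    1.553]
[658.784  68.858  72.673  17.949  66.252]
t 42.7 pos [ 469.155 -381.216  256.226] rpy-z [[-0.998, -0.07, 0.0], [-0.001, 0.002, -1.0]] q [-0.79   0.23  -0.034  1.309  0.001 -0.86 ] F [-0.485 -0.234 -0.172] open 0.600 g 0
 call [-0.083  0.913  0.154] [ 0.001  0.    -0.509] rows 3
 call [-0.31   0.863  0.154] [ 0.001  0.    -0.509] rows 3
 call [-0.517  0.757  0.154] [ 0.001  0.    -0.509] rows 3
 call [-0.691  0.603  0.153] [ 0.001  0.    -0.509] rows 3
 call [-0.821  0.41   0.153] [ 0.001  0.    -0.509] rows 3
```

send_rows([
  [[-0.083,0.913,0.15,0,0,-0.509,0.6],[-0.083,0.913,0.15,0,0,-0.509,0.6],[-0.083,0.913,0.15,0,0,-0.509,0.6],[-0.083,0.913,0.15,0,0,-0.509,0.6]],
])

```text
time_s: 43.1
position: [471.6, -289.0, 241.8]
tool_rot: [-0.162, 0.987, 0.001, -0.0]
contact_force: [0.3, 0.3, 0.4]
opening: 0.603
grasp_force: 0.0
```

send_rows([
  [[-0.31,0.863,0.15,0,0,-0.509,0.6],[-0.31,0.863,0.15,0,0,-0.509,0.6],[-0.31,0.863,0.15,0,0,-0.509,0.6],[-0.31,0.863,0.15,0,0,-0.509,0.6]],
])

```text
time_s: 43.5
position: [474.3, -198.5, 227.3]
tool_rot: [-0.286, 0.958, -0.0, 0.0]
contact_force: [0.1, 0.2, -0.1]
opening: 0.601
grasp_force: 0.0
```

send_rows([
  [[-0.517,0.757,0.15,0,0,-0.509,0.6],[-0.517,0.757,0.15,0,0,-0.509,0.6],[-0.517,0.757,0.15,0,0,-0.509,0.6],[-0.517,0.757,0.15,0,0,-0.509,0.6]],
])

```text
time_s: 43.9
position: [476.6, -107.3, 212.5]
tool_rot: [-0.405, 0.914, -0.0, 0.0]
contact_force: [0.3, 0.1, 0.3]
opening: 0.599
grasp_force: 0.0
```

send_rows([
  [[-0.69,0.603,0.15,0,0,-0.509,0.6],[-0.69,0.603,0.15,0,0,-0.509,0.6],[-0.69,0.603,0.15,0,0,-0.509,0.6],[-0.69,0.603,0.15,0,0,-0.509,0.6]],
])

```text
time_s: 44.3
position: [478.4, -15.7, 197.6]
tool_rot: [-0.518, 0.856, -0.0, 0.0]
contact_force: [-0.2, -0.6, 0.1]
opening: 0.602
grasp_force: 0.0
```

send_rows([
  [[-0.82,0.41,0.15,0,0,-0.509,0.6],[-0.82,0.41,0.15,0,0,-0.509,0.6],[-0.82,0.41,0.15,0,0,-0.509,0.6],[-0.82,0.41,0.15,0,0,-0.509,0.6],[-0.82,0.41,0.15,0,0,-0.509,0.6]],
])

```text
time_s: 44.8
position: [480.0, 75.4, 182.8]
tool_rot: [-0.621, 0.784, 0.0, 0.0]
contact_force: [-0.5, -0.4, 0.4]
opening: 0.602
grasp_force: 0.0
```

send_rows([
  [[0,0,0.8,0,0,0,0.6],[0,0,0.8,0,0,0,0.6],[0,0,0.8,0,0,0,0.6],[0,0,0.8,0,0,0,0.6]],
])

```text
time_s: 45.2
position: [479.1, 76.0, 102.6]
tool_rot: [-0.622, 0.783, 0.001, -0.0]
contact_force: [0.4, -0.1, 0.5]
opening: 0.598
grasp_force: 0.0
```

Run:
```python
from w import *
plan([((478.4,77.4,40),down(256.9)),((478.4,77.4,1.5),down(256.9))])
```

```text
t 45.2 pos [479.127  76.027 102.631] rpy-z [[-0.227, -0.974, -0.001], [-0.001, 0.001, -1.0]] q [ 0.023  0.14  -0.489  0.943  0.001 -1.318] F [ 0.422 -0.141  0.489] open 0.598 g 0
 1x [-0.011  0.009  0.626] [ 0.003  0.002 -0.001] rows 2
 1x [0.    0.    0.385] [0. 0. 0.] rows 2
```

send_rows([
  [[-0.01,0.01,0.63,0,0,0,0.6],[-0.01,0.01,0.63,0,0,0,0.6],[-0.01,0.01,0.63,0,0,0,0.6]],
])

```text
time_s: 45.5
position: [477.1, 78.1, 38.9]
tool_rot: [-0.622, 0.783, 0.002, -0.001]
contact_force: [0.2, -0.4, 0.5]
opening: 0.598
grasp_force: 0.0
```

send_rows([
  [[0,0,0.2,0,0,0,0.6],[0,0,0.39,0,0,0,0.6],[0,0,0.39,0,0,0,0.6],[0,0,0.39,0,0,0,0.6],[0,0,0.39,0,0,0,0.6]],
])

```text
time_s: 46.0
position: [480.0, 78.6, 2.2]
tool_rot: [-0.623, 0.783, -0.0, 0.002]
contact_force: [0.7, -0.4, 0.2]
opening: 0.597
grasp_force: 0.0
```

send_rows([
  [[0,0,0.01,0,0,0,0],[0,0,0.01,0,0,0,0],[0,0,0.01,0,0,0,0],[0,0,0.01,0,0,0,0],[0,0,0.01,0,0,0,0],[0,0,0.01,0,0,0,0]],
])

```text
time_s: 46.6
position: [478.9, 78.7, 0.6]
tool_rot: [-0.623, 0.783, 0.0, 0.001]
contact_force: [-1.9, 0.3, 8.1]
opening: 0.135
grasp_force: 80.4
```

send_rows([
  [[0,0,-0.3,0,0,0,0],[0,0,-0.6,0,0,0,0],[0,0,-1,0,0,0,0],[0,0,-1,0,0,0,0]],
])

```text
time_s: 47.0
position: [482.7, 78.7, 104.5]
tool_rot: [-0.623, 0.782, -0.002, 0.004]
contact_force: [1.7, -0.3, -0.9]
opening: 0.138
grasp_force: 78.7
```

send_rows([
  [[0,0,-0.4,0,0,0,0],[0,0,-0.8,0,0,0,0],[0,0,-1,0,0,0,0],[0,0,-1,0,0,0,0]],
])

```text
time_s: 47.4
position: [480.5, 78.4, 202.0]
tool_rot: [-0.623, 0.783, -0.001, 0.003]
contact_force: [0.5, -0.0, -1.4]
opening: 0.137
grasp_force: 78.7
```

Run:
```python
from w import *
w=well(-14); v=w-20*X; print(w)
plan([((*v,225),down(184)),((*v,225),out(4.2))])
```

```text
[ 478.508 -408.686]
t 47.4 pos [480.453  78.432 202.005] rpy-z [[-0.225, -0.974, -0.003], [0.006, 0.002, -1.0]] q [ 0.028  0.046 -0.364  1.156  0.001 -1.316] F [ 0.479 -0.031 -1.402] open 0.137 g 79
 call [ 0.962 -0.177 -0.048] [-0.001  0.002  0.51 ] rows 3
 call [ 0.886 -0.414 -0.047] [-0.001  0.002  0.51 ] rows 3
 call [ 0.753 -0.624 -0.046] [-0.001  0.002  0.51 ] rows 3
 call [ 0.572 -0.794 -0.046] [-0.001  0.002  0.51 ] rows 3
 call [ 0.353 -0.912 -0.046] [-0.001  0.002  0.51 ] rows 3
 call [0. 0. 0.] [-0.001 -0.785 -0.001] rows 3
 call [0. 0. 0.] [-0.001 -0.785 -0.001] rows 3
 call [0. 0. 0.] [-0.001 -0.785 -0.001] rows 3
 call [0. 0. 0.] [-0.001 -0.785 -0.001] rows 3
```

send_rows([
  [[0.962,-0.177,-0.05,0,0,0.51,0],[0.962,-0.177,-0.05,0,0,0.51,0],[0.962,-0.177,-0.05,0,0,0.51,0],[0.962,-0.177,-0.05,0,0,0.51,0]],
])

```text
time_s: 47.8
position: [472.4, -20.1, 202.0]
tool_rot: [-0.517, 0.856, 0.002, -0.001]
contact_force: [0.2, 0.7, -1.4]
opening: 0.138
grasp_force: 78.7
```

send_rows([
  [[0.886,-0.414,-0.05,0,0,0.51,0],[0.886,-0.414,-0.05,0,0,0.51,0],[0.886,-0.414,-0.05,0,0,0.51,0],[0.886,-0.414,-0.05,0,0,0.51,0]],
])

```text
time_s: 48.2
position: [468.8, -116.6, 207.6]
tool_rot: [-0.405, 0.914, 0.002, -0.001]
contact_force: [-0.5, 0.3, -1.4]
opening: 0.141
grasp_force: 78.7
```

send_rows([
  [[0.753,-0.624,-0.05,0,0,0.51,0],[0.753,-0.624,-0.05,0,0,0.51,0],[0.753,-0.624,-0.05,0,0,0.51,0],[0.753,-0.624,-0.05,0,0,0.51,0]],
])

```text
time_s: 48.6
position: [464.9, -213.5, 212.9]
tool_rot: [-0.286, 0.958, 0.002, -0.001]
contact_force: [0.3, 0.8, -1.7]
opening: 0.138
grasp_force: 78.8
```

send_rows([
  [[0.572,-0.794,-0.05,0,0,0.51,0],[0.572,-0.794,-0.05,0,0,0.51,0],[0.572,-0.794,-0.05,0,0,0.51,0],[0.572,-0.794,-0.05,0,0,0.51,0]],
])

```text
time_s: 49.0
position: [460.8, -310.8, 217.9]
tool_rot: [-0.163, 0.987, 0.002, -0.001]
contact_force: [-0.4, 1.0, -0.6]
opening: 0.142
grasp_force: 79.0
```

send_rows([
  [[0.353,-0.912,-0.05,0,0,0.51,0],[0.353,-0.912,-0.05,0,0,0.51,0],[0.353,-0.912,-0.05,0,0,0.51,0],[0.353,-0.912,-0.05,0,0,0.51,0],[0.353,-0.912,-0.05,0,0,0.51,0]],
])

```text
time_s: 49.5
position: [456.4, -407.4, 222.9]
tool_rot: [-0.036, 0.999, 0.002, -0.001]
contact_force: [-0.4, -0.4, -1.1]
opening: 0.135
grasp_force: 79.2
```

send_rows([
  [[0,0,0,0,-0.785,0,0],[0,0,0,0,-0.785,0,0],[0,0,0,0,-0.785,0,0],[0,0,0,0,-0.785,0,0],[0,0,0,0,-0.785,0,0]],
])

```text
time_s: 50.0
position: [456.0, -408.6, 223.4]
tool_rot: [-0.034, 0.98, 0.008, 0.194]
contact_force: [0.7, 0.3, -1.1]
opening: 0.137
grasp_force: 79.2
```

send_rows([
  [[0,0,0,0,-0.785,0,0],[0,0,0,0,-0.785,0,0],[0,0,0,0,-0.785,0,0],[0,0,0,0,-0.785,0,0],[0,0,0,0,-0.785,0,0],[0,0,0,0,-0.785,0,0]],
])

```text
time_s: 50.6
position: [457.7, -411.0, 225.1]
tool_rot: [-0.033, 0.924, 0.013, 0.382]
contact_force: [-0.3, -0.4, -2.6]
opening: 0.139
grasp_force: 79.2
```

send_rows([
  [[0,0,0,0,-0.785,0,0],[0,0,0,0,-0.785,0,0],[0,0,0,0,-0.785,0,0],[0,0,0,0,-0.785,0,0],[0,0,0,0,-0.785,0,0],[0,0,0,0,-0.785,0,0],[0,0,0,0,-0.785,0,0]],
])

```text
time_s: 51.3
position: [457.3, -411.3, 225.5]
tool_rot: [-0.03, 0.831, 0.019, 0.555]
contact_force: [-0.6, -0.8, -1.7]
opening: 0.14
grasp_force: 79.3
```

send_rows([
  [[0,0,0,0,-0.785,0,0],[0,0,0,0,-0.785,0,0],[0,0,0,0,-0.785,0,0],[0,0,0,0,-0.785,0,0],[0,0,0,0,-0.785,0,0],[0,0,0,0,-0.785,0,0],[0,0,0,0,-0.785,0,0],[0,0,0,0,-0.785,0,0],[0,0,0,0,-0.785,0,0],[0,0,0,0,-0.785,0,0]],
])

```text
time_s: 52.3
position: [456.8, -411.1, 223.6]
tool_rot: [-0.024, 0.707, 0.025, 0.706]
contact_force: [-0.5, -1.0, -2.0]
opening: 0.134
grasp_force: 79.3
```

Run:
```python
from w import *
w=well(-14)
plan([((*w,170),out(4.2)),((*w,120),out(4.2)),((*w,94),out(4.2))])
```

```text
t 52.3 pos [ 456.751 -411.059  223.641] rpy-z [[-0.002, 0.001, -1.0], [0.998, 0.069, -0.002]] q [-1.343  0.511 -0.91  -1.41   1.412 -0.01 ] F [-0.488 -0.959 -2.045] open 0.134 g 79
 1x [0.536 0.008 0.22 ] [-0.008 -0.004 -0.002] rows 2
 1x [0.5 0.  0. ] [0. 0. 0.] rows 2
 1x [0.26 0.   0.  ] [0. 0. 0.] rows 1
```

send_rows([
  [[0.3,0.008,0.22,0,0,0,0],[0.536,0.008,0.22,0,0,0,0],[0.536,0.008,0.22,0,0,0,0],[0.536,0.008,0.22,0,0,0,0],[0.536,0.008,0.22,0,0,0,0]],
])

```text
time_s: 52.8
position: [478.2, -408.6, 171.5]
tool_rot: [-0.025, 0.707, 0.024, 0.706]
contact_force: [0.1, -0.3, -1.4]
opening: 0.142
grasp_force: 79.3
```

Run:
```python
from w import *
w=well(-14)
plan([((*w,120),out(4.2)),((*w,94),out(4.2))])
```

```text
t 52.8 pos [ 478.17  -408.601  171.499] rpy-z [[-0.001, -0.001, -1.0], [0.998, 0.069, -0.001]] q [-1.296  0.662 -0.889 -1.546  1.365 -0.006] F [ 0.121 -0.337 -1.428] open 0.142 g 79
 1x [ 0.515 -0.     0.004] [-0.009 -0.002  0.003] rows 2
 1x [0.26 0.   0.  ] [0. 0. 0.] rows 1
```

send_rows([
  [[0.3,0,0,0,0,0,0],[0.3,0,0,0,0,0,0],[0.5,0,0,0,0,0,0],[0.5,0,0,0,0,0,0],[0.5,0,0,0,0,0,0]],
])

```text
time_s: 53.3
position: [478.0, -408.1, 121.2]
tool_rot: [-0.024, 0.707, 0.024, 0.706]
contact_force: [0.3, -1.1, -0.6]
opening: 0.138
grasp_force: 79.3
```

send_rows([
  [[0.15,0,0,0,0,0,0],[0.27,0,0,0,0,0,0],[0.27,0,0,0,0,0,0],[0.27,0,0,0,0,0,0]],
])

```text
time_s: 53.7
position: [478.0, -408.0, 94.2]
tool_rot: [-0.025, 0.707, 0.024, 0.706]
contact_force: [0.5, -0.2, -2.2]
opening: 0.134
grasp_force: 79.3
```

send_rows([
  [[0,0,0,0,0,0,0.1],[0,0,0,0,0,0,0.5],[0,0,0,0,0,0,0.5],[0,0,0,0,0,0,0.5],[0,0,0,0,0,0,0.5]],
])

```text
time_s: 54.2
position: [478.0, -407.8, 93.2]
tool_rot: [-0.024, 0.707, 0.025, 0.706]
contact_force: [0.3, -0.6, -0.7]
opening: 0.502
grasp_force: 0.0
```

send_rows([
  [[-0.3,0,0,0,0,0,0.5],[-0.8,0,0,0,0,0,0.5],[-1,0,0,0,0,0,0.5],[-1,0,0,0,0,0,0.5]],
])

```text
time_s: 54.6
position: [478.2, -408.2, 196.1]
tool_rot: [-0.026, 0.707, 0.023, 0.707]
contact_force: [-0.1, -0.6, -0.2]
opening: 0.502
grasp_force: 0.0
```

Run:
```python
from w import *
b=np.array([658.8,69]);a=246.3;u=np.array([np.cos(np.radians(a)),np.sin(np.radians(a))]); g=b-18*u; print(g)
plan([((478,-370,260),down(184)),((*g,180),down(a))])
```

```text
[666.035  85.482]
t 54.6 pos [ 478.248 -408.243  196.113] rpy-z [[0.0, -0.005, -1.0], [0.998, 0.069, -0.0]] q [-1.296  0.595 -0.896 -1.49   1.365 -0.005] F [-0.077 -0.568 -0.236] open 0.502 g 0
 call [-0.16   0.095  0.006] [-0.002  0.785  0.002] rows 3
 call [-0.15   0.095 -0.056] [-0.002  0.785  0.002] rows 3
 call [-0.117  0.095 -0.109] [-0.002  0.785  0.002] rows 3
 call [-0.067  0.095 -0.145] [-0.002  0.785  0.002] rows 3
 call [-0.439  0.883  0.16 ] [ 0.     0.    -0.435] rows 3
 call [-0.619  0.767  0.16 ] [ 0.     0.    -0.435] rows 3
 call [-0.77   0.615  0.16 ] [ 0.     0.    -0.435] rows 3
 call [-0.884  0.435  0.16 ] [ 0.     0.    -0.435] rows 3
 call [-0.957  0.234  0.16 ] [ 0.     0.    -0.435] rows 3
```

send_rows([
  [[-0.16,0.1,0,0,0.785,0,0.6],[-0.16,0.1,0,0,0.785,0,0.6],[-0.16,0.1,0,0,0.785,0,0.6],[-0.16,0.1,0,0,0.785,0,0.6],[-0.16,0.1,0,0,0.785,0,0.6],[-0.16,0.1,0,0,0.785,0,0.6],[-0.16,0.1,0,0,0.785,0,0.6],[-0.16,0.1,0,0,0.785,0,0.6],[-0.16,0.1,0,0,0.785,0,0.6]],
])

```text
time_s: 55.5
position: [477.9, -398.5, 209.9]
tool_rot: [-0.029, 0.831, 0.019, 0.555]
contact_force: [-1.0, -0.0, 0.3]
opening: 0.6
grasp_force: 0.0
```

send_rows([
  [[-0.15,0.1,-0.06,0,0.785,0,0.6],[-0.15,0.1,-0.06,0,0.785,0,0.6],[-0.15,0.1,-0.06,0,0.785,0,0.6],[-0.15,0.1,-0.06,0,0.785,0,0.6],[-0.15,0.1,-0.06,0,0.785,0,0.6],[-0.15,0.1,-0.06,0,0.785,0,0.6],[-0.15,0.1,-0.06,0,0.785,0,0.6],[-0.15,0.1,-0.06,0,0.785,0,0.6]],
])

```text
time_s: 56.3
position: [476.0, -387.5, 223.3]
tool_rot: [-0.031, 0.924, 0.015, 0.382]
contact_force: [-0.6, 0.3, 0.4]
opening: 0.599
grasp_force: 0.0
```

send_rows([
  [[-0.12,0.1,-0.11,0,0.785,0,0.6],[-0.12,0.1,-0.11,0,0.785,0,0.6],[-0.12,0.1,-0.11,0,0.785,0,0.6],[-0.12,0.1,-0.11,0,0.785,0,0.6],[-0.12,0.1,-0.11,0,0.785,0,0.6],[-0.12,0.1,-0.11,0,0.785,0,0.6]],
])

```text
time_s: 56.9
position: [475.8, -377.3, 239.7]
tool_rot: [-0.033, 0.98, 0.009, 0.194]
contact_force: [-0.5, -0.1, -0.1]
opening: 0.601
grasp_force: 0.0
```

send_rows([
  [[-0.07,0.1,-0.14,0,0.785,0,0.6],[-0.07,0.1,-0.14,0,0.785,0,0.6],[-0.07,0.1,-0.14,0,0.785,0,0.6],[-0.07,0.1,-0.14,0,0.785,0,0.6],[-0.07,0.1,-0.14,0,0.785,0,0.6],[-0.07,0.1,-0.14,0,0.785,0,0.6]],
])

```text
time_s: 57.5
position: [475.9, -367.7, 256.1]
tool_rot: [-0.034, 0.999, 0.001, -0.0]
contact_force: [0.7, 0.7, 0.7]
opening: 0.598
grasp_force: 0.0
```

send_rows([
  [[-0.44,0.88,0.16,0,0,-0.435,0.6],[-0.44,0.88,0.16,0,0,-0.435,0.6],[-0.44,0.88,0.16,0,0,-0.435,0.6],[-0.44,0.88,0.16,0,0,-0.435,0.6]],
])

```text
time_s: 57.9
position: [514.2, -276.4, 240.9]
tool_rot: [-0.143, 0.99, 0.001, -0.0]
contact_force: [0.3, -0.0, -0.2]
opening: 0.598
grasp_force: 0.0
```

send_rows([
  [[-0.62,0.77,0.16,0,0,-0.435,0.6],[-0.62,0.77,0.16,0,0,-0.435,0.6],[-0.62,0.77,0.16,0,0,-0.435,0.6],[-0.62,0.77,0.16,0,0,-0.435,0.6]],
])

```text
time_s: 58.3
position: [552.5, -186.4, 225.3]
tool_rot: [-0.249, 0.968, 0.0, -0.0]
contact_force: [-0.8, -1.1, 0.3]
opening: 0.599
grasp_force: 0.0
```

send_rows([
  [[-0.77,0.615,0.16,0,0,-0.435,0.6],[-0.77,0.615,0.16,0,0,-0.435,0.6],[-0.77,0.615,0.16,0,0,-0.435,0.6],[-0.77,0.615,0.16,0,0,-0.435,0.6]],
])

```text
time_s: 58.7
position: [590.6, -96.0, 209.5]
tool_rot: [-0.352, 0.936, 0.0, -0.0]
contact_force: [0.5, -0.2, -0.3]
opening: 0.602
grasp_force: 0.0
```

send_rows([
  [[-0.88,0.435,0.16,0,0,-0.435,0.6],[-0.88,0.435,0.16,0,0,-0.435,0.6],[-0.88,0.435,0.16,0,0,-0.435,0.6],[-0.88,0.435,0.16,0,0,-0.435,0.6]],
])

```text
time_s: 59.1
position: [628.0, -5.6, 193.6]
tool_rot: [-0.452, 0.892, 0.0, -0.0]
contact_force: [-0.1, -0.3, 0.7]
opening: 0.599
grasp_force: 0.0
```

send_rows([
  [[-0.96,0.234,0.16,0,0,-0.435,0.6],[-0.96,0.234,0.16,0,0,-0.435,0.6],[-0.96,0.234,0.16,0,0,-0.435,0.6],[-0.96,0.234,0.16,0,0,-0.435,0.6],[-0.96,0.234,0.16,0,0,-0.435,0.6]],
])

```text
time_s: 59.6
position: [665.6, 84.9, 178.1]
tool_rot: [-0.545, 0.838, 0.0, -0.0]
contact_force: [0.1, -0.3, 1.1]
opening: 0.597
grasp_force: 0.0
```

Run:
```python
from w import *
plan([((666,85.5,100),down(246.3)),((666,85.5,40),down(246.3)),((666,85.5,1.5),down(246.3))])
snap(9)
from seg import bars
for r in bars("top",cv2.imread("pics/top9.png"),(330,-500,800,500)): print(np.array(r))
```

```text
t 59.6 pos [665.633  84.909 178.069] rpy-z [[-0.406, -0.914, -0.0], [-0.0, 0.001, -1.0]] q [ 0.03   0.387  0.012  1.197  0.001 -1.123] F [ 0.1   -0.267  1.062] open 0.597 g 0
 1x [-0.007 -0.001  0.781] [ 0.001  0.001 -0.008] rows 2
 1x [0.  0.  0.6] [0. 0. 0.] rows 2
 1x [0.    0.    0.385] [0. 0. 0.] rows 2
[ 471.278 -445.903   67.554   33.082  -84.318]
[ 487.359 -395.156   99.904   34.614  -85.755]
[513.074 409.239  50.933  31.379 -84.445]
[ 576.826 -189.831   74.14    45.082    1.236]
```

send_rows([
  [[0,0,0.78,0,0,0,0.6],[0,0,0.78,0,0,0,0.6],[0,0,0.78,0,0,0,0.6]],
])

```text
time_s: 60.0
position: [661.1, 86.0, 94.8]
tool_rot: [-0.546, 0.838, 0.003, -0.004]
contact_force: [-1.1, 0.4, -0.7]
opening: 0.603
grasp_force: 0.0
```

send_rows([
  [[0,0,0.6,0,0,0,0.6],[0,0,0.6,0,0,0,0.6],[0,0,0.6,0,0,0,0.6],[0,0,0.6,0,0,0,0.6]],
])

```text
time_s: 60.4
position: [667.1, 87.4, 41.8]
tool_rot: [-0.546, 0.838, 0.0, 0.001]
contact_force: [-0.6, 0.2, 1.1]
opening: 0.602
grasp_force: 0.0
```

send_rows([
  [[0,0,0.2,0,0,0,0.6],[0,0,0.39,0,0,0,0.6],[0,0,0.39,0,0,0,0.6],[0,0,0.39,0,0,0,0.6],[0,0,0.39,0,0,0,0.6]],
])

```text
time_s: 60.9
position: [667.5, 87.8, 2.9]
tool_rot: [-0.547, 0.837, -0.0, 0.002]
contact_force: [-0.1, 0.2, -0.6]
opening: 0.601
grasp_force: 0.0
```

send_rows([
  [[0,0,0.01,0,0,0,0],[0,0,0.01,0,0,0,0],[0,0,0.01,0,0,0,0],[0,0,0.01,0,0,0,0],[0,0,0.01,0,0,0,0],[0,0,0.01,0,0,0,0]],
])

```text
time_s: 61.5
position: [666.4, 87.8, 0.7]
tool_rot: [-0.547, 0.837, 0.0, 0.001]
contact_force: [-0.4, -0.9, 6.1]
opening: 0.139
grasp_force: 80.8
```

send_rows([
  [[0,0,-0.3,0,0,0,0],[0,0,-0.6,0,0,0,0],[0,0,-1,0,0,0,0],[0,0,-1,0,0,0,0]],
])

```text
time_s: 61.9
position: [670.2, 87.8, 105.7]
tool_rot: [-0.547, 0.837, -0.002, 0.005]
contact_force: [1.4, -1.4, -0.5]
opening: 0.139
grasp_force: 80.0
```

send_rows([
  [[0,0,-0.4,0,0,0,0],[0,0,-0.8,0,0,0,0],[0,0,-1,0,0,0,0],[0,0,-1,0,0,0,0]],
])

```text
time_s: 62.3
position: [668.0, 87.6, 202.8]
tool_rot: [-0.547, 0.837, -0.001, 0.003]
contact_force: [-0.2, -0.1, -1.2]
opening: 0.135
grasp_force: 79.9
```

Run:
```python
from w import *
w=well(14); v=w-20*X; print(w)
plan([((*v,225),down(184)),((*v,225),out(4.2))])
```

```text
[ 476.457 -380.762]
t 62.3 pos [668.027  87.556 202.848] rpy-z [[-0.402, -0.915, -0.004], [0.006, 0.002, -1.0]] q [ 0.034  0.373  0.045  1.237  0.001 -1.123] F [-0.156 -0.109 -1.23 ] open 0.135 g 80
 call [ 0.858  0.007 -0.04 ] [-0.001  0.002  0.362] rows 3
 call [ 0.846 -0.147 -0.039] [-0.001  0.002  0.362] rows 3
 call [ 0.805 -0.297 -0.039] [-0.001  0.002  0.362] rows 3
 call [ 0.739 -0.437 -0.038] [-0.001  0.002  0.362] rows 3
 call [ 0.648 -0.563 -0.038] [-0.001  0.002  0.362] rows 3
 call [ 0.536 -0.671 -0.037] [-0.001  0.002  0.362] rows 3
 call [0. 0. 0.] [-0.001 -0.785 -0.001] rows 3
 call [0. 0. 0.] [-0.001 -0.785 -0.001] rows 3
 call [0. 0. 0.] [-0.001 -0.785 -0.001] rows 3
 call [0. 0. 0.] [-0.001 -0.785 -0.001] rows 3
```

send_rows([
  [[0.858,0.007,-0.04,0,0,0.362,0],[0.858,0.007,-0.04,0,0,0.362,0],[0.858,0.007,-0.04,0,0,0.362,0],[0.858,0.007,-0.04,0,0,0.362,0]],
])

```text
time_s: 62.7
position: [629.0, 8.7, 200.9]
tool_rot: [-0.468, 0.884, 0.002, -0.001]
contact_force: [0.3, -0.4, -1.0]
opening: 0.136
grasp_force: 79.9
```

send_rows([
  [[0.846,-0.147,-0.04,0,0,0.362,0],[0.846,-0.147,-0.04,0,0,0.362,0],[0.846,-0.147,-0.04,0,0,0.362,0],[0.846,-0.147,-0.04,0,0,0.362,0]],
])

```text
time_s: 63.1
position: [595.1, -68.6, 206.1]
tool_rot: [-0.387, 0.922, 0.002, -0.0]
contact_force: [0.6, -0.5, -2.1]
opening: 0.134
grasp_force: 79.9
```

send_rows([
  [[0.805,-0.297,-0.04,0,0,0.362,0],[0.805,-0.297,-0.04,0,0,0.362,0],[0.805,-0.297,-0.04,0,0,0.362,0],[0.805,-0.297,-0.04,0,0,0.362,0]],
])

```text
time_s: 63.5
position: [560.6, -146.4, 210.7]
tool_rot: [-0.303, 0.953, 0.001, 0.0]
contact_force: [0.5, 1.2, -0.8]
opening: 0.139
grasp_force: 79.9
```

send_rows([
  [[0.739,-0.437,-0.04,0,0,0.362,0],[0.739,-0.437,-0.04,0,0,0.362,0],[0.739,-0.437,-0.04,0,0,0.362,0],[0.739,-0.437,-0.04,0,0,0.362,0]],
])

```text
time_s: 63.9
position: [525.6, -224.6, 214.9]
tool_rot: [-0.215, 0.977, 0.001, 0.0]
contact_force: [0.6, -0.2, -1.3]
opening: 0.14
grasp_force: 79.9
```

send_rows([
  [[0.648,-0.563,-0.04,0,0,0.362,0],[0.648,-0.563,-0.04,0,0,0.362,0],[0.648,-0.563,-0.04,0,0,0.362,0],[0.648,-0.563,-0.04,0,0,0.362,0]],
])

```text
time_s: 64.3
position: [490.4, -302.8, 218.8]
tool_rot: [-0.126, 0.992, 0.001, -0.0]
contact_force: [-0.7, 1.3, -0.7]
opening: 0.135
grasp_force: 79.9
```

send_rows([
  [[0.536,-0.671,-0.04,0,0,0.362,0],[0.536,-0.671,-0.04,0,0,0.362,0],[0.536,-0.671,-0.04,0,0,0.362,0],[0.536,-0.671,-0.04,0,0,0.362,0],[0.536,-0.671,-0.04,0,0,0.362,0]],
])

```text
time_s: 64.8
position: [455.3, -380.3, 222.7]
tool_rot: [-0.037, 0.999, 0.001, -0.0]
contact_force: [0.1, 0.5, -0.6]
opening: 0.134
grasp_force: 79.8
```

send_rows([
  [[0,0,0,0,-0.785,0,0],[0,0,0,0,-0.785,0,0],[0,0,0,0,-0.785,0,0],[0,0,0,0,-0.785,0,0],[0,0,0,0,-0.785,0,0]],
])

```text
time_s: 65.3
position: [454.5, -381.1, 223.0]
tool_rot: [-0.035, 0.98, 0.008, 0.194]
contact_force: [0.0, -0.5, -0.9]
opening: 0.137
grasp_force: 79.9
```

send_rows([
  [[0,0,0,0,-0.785,0,0],[0,0,0,0,-0.785,0,0],[0,0,0,0,-0.785,0,0],[0,0,0,0,-0.785,0,0],[0,0,0,0,-0.785,0,0],[0,0,0,0,-0.785,0,0]],
])

```text
time_s: 65.9
position: [456.0, -383.2, 224.6]
tool_rot: [-0.034, 0.924, 0.013, 0.382]
contact_force: [0.9, 0.5, -0.6]
opening: 0.136
grasp_force: 79.9
```

send_rows([
  [[0,0,0,0,-0.785,0,0],[0,0,0,0,-0.785,0,0],[0,0,0,0,-0.785,0,0],[0,0,0,0,-0.785,0,0],[0,0,0,0,-0.785,0,0],[0,0,0,0,-0.785,0,0],[0,0,0,0,-0.785,0,0]],
])

```text
time_s: 66.6
position: [455.5, -383.4, 224.9]
tool_rot: [-0.031, 0.831, 0.019, 0.555]
contact_force: [-0.3, 0.5, -0.7]
opening: 0.137
grasp_force: 80.0
```

send_rows([
  [[0,0,0,0,-0.785,0,0],[0,0,0,0,-0.785,0,0],[0,0,0,0,-0.785,0,0],[0,0,0,0,-0.785,0,0],[0,0,0,0,-0.785,0,0],[0,0,0,0,-0.785,0,0],[0,0,0,0,-0.785,0,0],[0,0,0,0,-0.785,0,0],[0,0,0,0,-0.785,0,0],[0,0,0,0,-0.785,0,0]],
])

```text
time_s: 67.6
position: [454.9, -383.1, 223.0]
tool_rot: [-0.025, 0.707, 0.025, 0.706]
contact_force: [-0.4, -0.4, -1.7]
opening: 0.143
grasp_force: 80.0
```

Run:
```python
from w import *
w=well(14)
plan([((*w,170),out(4.2)),((*w,120),out(4.2)),((*w,94),out(4.2))])
```

```text
t 67.6 pos [ 454.944 -383.087  222.985] rpy-z [[-0.002, 0.001, -1.0], [0.997, 0.071, -0.002]] q [-1.332  0.501 -0.965 -1.455  1.403 -0.01 ] F [-0.366 -0.427 -1.725] open 0.143 g 80
 1x [0.529 0.007 0.217] [-0.005 -0.004 -0.003] rows 2
 1x [0.5 0.  0. ] [0. 0. 0.] rows 2
 1x [0.26 0.   0.  ] [0. 0. 0.] rows 1
```

send_rows([
  [[0.3,0.007,0.217,0,0,0,0],[0.53,0.007,0.217,0,0,0,0],[0.53,0.007,0.217,0,0,0,0],[0.53,0.007,0.217,0,0,0,0],[0.53,0.007,0.217,0,0,0,0]],
])

```text
time_s: 68.1
position: [476.0, -380.7, 171.5]
tool_rot: [-0.025, 0.707, 0.024, 0.706]
contact_force: [0.3, -0.0, -1.3]
opening: 0.139
grasp_force: 80.0
```

send_rows([
  [[0.3,0,0,0,0,0,0],[0.3,0,0,0,0,0,0],[0.5,0,0,0,0,0,0],[0.5,0,0,0,0,0,0],[0.5,0,0,0,0,0,0]],
])

```text
time_s: 68.6
position: [475.9, -380.2, 121.3]
tool_rot: [-0.025, 0.707, 0.025, 0.706]
contact_force: [-1.0, 0.4, -0.5]
opening: 0.135
grasp_force: 80.0
```

Run:
```python
from w import *
plan([((*well(14),94),out(4.2))])
```

```text
t 68.6 pos [ 475.871 -380.236  121.326] rpy-z [[-0.001, -0.0, -1.0], [0.998, 0.07, -0.001]] q [-1.284  0.807 -0.919 -1.721  1.355 -0.005] F [-0.952  0.413 -0.463] open 0.135 g 80
 1x [ 0.273 -0.006  0.006] [-0.006 -0.002  0.001] rows 1
```

send_rows([
  [[0.15,0,0,0,0,0,0],[0.27,0,0,0,0,0,0],[0.27,0,0,0,0,0,0],[0.27,0,0,0,0,0,0]],
])

```text
time_s: 69.0
position: [475.9, -380.1, 94.3]
tool_rot: [-0.025, 0.707, 0.025, 0.706]
contact_force: [-0.7, -0.4, -1.0]
opening: 0.137
grasp_force: 80.0
```

send_rows([
  [[0,0,0,0,0,0,0.1],[0,0,0,0,0,0,0.5],[0,0,0,0,0,0,0.5],[0,0,0,0,0,0,0.5],[0,0,0,0,0,0,0.5]],
])

```text
time_s: 69.5
position: [475.9, -379.9, 93.2]
tool_rot: [-0.025, 0.707, 0.025, 0.706]
contact_force: [0.3, 0.6, 0.1]
opening: 0.499
grasp_force: 0.0
```

send_rows([
  [[-0.3,0,0,0,0,0,0.5],[-0.8,0,0,0,0,0,0.5],[-1,0,0,0,0,0,0.5],[-1,0,0,0,0,0,0.5]],
])

```text
time_s: 69.9
position: [476.1, -380.2, 196.1]
tool_rot: [-0.027, 0.707, 0.023, 0.707]
contact_force: [-0.5, -0.1, 0.1]
opening: 0.5
grasp_force: 0.0
```

send_rows([
  [[-0.16,0.1,0,0,0.785,0,0.8],[-0.16,0.1,0,0,0.785,0,0.8],[-0.16,0.1,0,0,0.785,0,0.8],[-0.16,0.1,0,0,0.785,0,0.8],[-0.16,0.1,0,0,0.785,0,0.8],[-0.16,0.1,0,0,0.785,0,0.8],[-0.16,0.1,0,0,0.785,0,0.8],[-0.16,0.1,0,0,0.785,0,0.8],[-0.16,0.1,0,0,0.785,0,0.8]],
])

```text
time_s: 70.8
position: [475.8, -370.6, 210.0]
tool_rot: [-0.03, 0.831, 0.02, 0.555]
contact_force: [-0.1, -0.9, 0.3]
opening: 0.801
grasp_force: 0.0
```

send_rows([
  [[-0.15,0.1,-0.06,0,0.785,0,0.8],[-0.15,0.1,-0.06,0,0.785,0,0.8],[-0.15,0.1,-0.06,0,0.785,0,0.8],[-0.15,0.1,-0.06,0,0.785,0,0.8],[-0.15,0.1,-0.06,0,0.785,0,0.8],[-0.15,0.1,-0.06,0,0.785,0,0.8],[-0.15,0.1,-0.06,0,0.785,0,0.8],[-0.15,0.1,-0.06,0,0.785,0,0.8]],
])

```text
time_s: 71.6
position: [473.9, -359.5, 223.3]
tool_rot: [-0.031, 0.924, 0.015, 0.382]
contact_force: [0.7, 0.1, 0.3]
opening: 0.803
grasp_force: 0.0
```

send_rows([
  [[-0.12,0.1,-0.11,0,0.785,0,0.8],[-0.12,0.1,-0.11,0,0.785,0,0.8],[-0.12,0.1,-0.11,0,0.785,0,0.8],[-0.12,0.1,-0.11,0,0.785,0,0.8],[-0.12,0.1,-0.11,0,0.785,0,0.8],[-0.12,0.1,-0.11,0,0.785,0,0.8]],
])

```text
time_s: 72.2
position: [473.6, -349.4, 239.8]
tool_rot: [-0.034, 0.98, 0.009, 0.194]
contact_force: [-1.0, -0.1, -0.3]
opening: 0.797
grasp_force: 0.0
```

send_rows([
  [[-0.07,0.1,-0.14,0,0.785,0,0.8],[-0.07,0.1,-0.14,0,0.785,0,0.8],[-0.07,0.1,-0.14,0,0.785,0,0.8],[-0.07,0.1,-0.14,0,0.785,0,0.8],[-0.07,0.1,-0.14,0,0.785,0,0.8],[-0.07,0.1,-0.14,0,0.785,0,0.8]],
])

```text
time_s: 72.8
position: [473.7, -339.8, 256.2]
tool_rot: [-0.035, 0.999, 0.001, -0.0]
contact_force: [-0.8, 0.0, -0.9]
opening: 0.801
grasp_force: 0.0
```

send_rows([
  [[0,0.9,0,0,0,0,0.8],[0,0.9,0,0,0,0,0.8],[0,0.9,0,0,0,0,0.8],[0,0.9,0,0,0,0,0.8]],
])

```text
time_s: 73.2
position: [467.8, -249.8, 257.3]
tool_rot: [-0.035, 0.999, 0.0, 0.0]
contact_force: [-0.3, -0.6, -0.5]
opening: 0.799
grasp_force: 0.0
```

Run:
```python
from w import *
state()
snap(10)
a=tile("top","pics/top10.png",135,230,60,60,6); b=tile("side","pics/side10.png",240,370,60,60,6)
c=tile("top","pics/top10.png",450,260,72,60,5); d=tile("side","pics/side10.png",400,110,72,60,5)
t=tile("top","pics/top10.png",225,170,200,120,4)[:290]
A=np.hstack([a[:300],c[:300]]); A=A[:, :720]; B=np.hstack([b[:300],d[:300]])[:, :720]
cv2.imwrite("pics/v10.png",np.vstack([A,B]))
```

```text
t 73.2 pos [ 467.818 -249.824  257.336] rpy-z [[-0.998, -0.071, -0.0], [0.0, 0.001, -1.0]] q [-0.613  0.096 -0.191  1.285  0.001 -0.684] F [-0.322 -0.55  -0.505] open 0.799 g 0
```

View pics/v10.png

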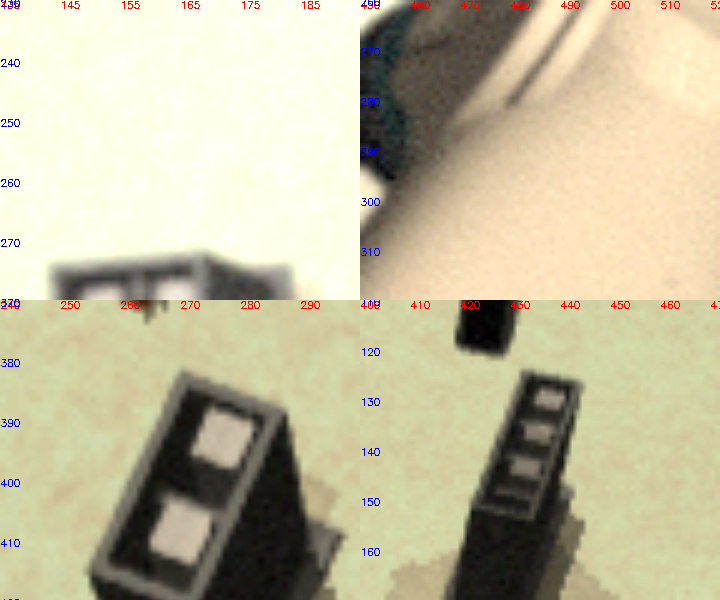

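All five bars stand in their wells: side-view bar tops at (275,392) and (269,407) in the tall canister, and (436,130), (433,136), (431,143) in the short one. Only the nearest short well is empty, which is right since there is no fourth short bar. Next the lids. I'll squeeze the small lid's grip bar lengthwise first to centre it in y, then grip across it.

```bash
cat > lid.py <<'E'
from tool import *
from seg import blobs
def lids(tag):
    im=cv2.imread(f"pics/top{tag}.png")
    for A,c in blobs(im,"top",15,112,120,1500,.86):
        z=onz("top",c,17.)[:,:2].astype(np.float32); r=cv2.minAreaRect(z)
        print("plate",round(A),np.array(r[0]),np.array(r[1]),r[2])
if __name__=="__main__":
    import sys; lids(sys.argv[1])
E
python3 lid.py 10; python3 lid.py 4
python3 - <<'E'
from tool import *
plan([((576,-189.3,150),down(181)),((576,-189.3,60),down(181)),((576,-189.3,21),down(181))])
E
```

```text
plate 353 [112.713 -15.945] [111.152  77.081] 60.69536209106445
plate 749 [506.768 395.004] [54.823 99.873] 4.14512825012207
plate 402 [ 499.65  -286.028] [51.677 89.171] 4.792325496673584
plate 487 [ 572.922 -186.347] [73.094 45.4  ] 1.6438168287277222
plate 885 [560.944 183.889] [128.687  46.029] 7.349273204803467
plate 271 [724.925 240.551] [54.032 44.091] 19.14588165283203
plate 124 [ 735.634 -231.818] [32.743 33.607] 86.79305267333984
plate 176 [111.286  -2.413] [93.842 13.687] 89.55089569091797
plate 1071 [ 469.219 -399.289] [ 47.129 150.1  ] 4.308947563171387
plate 755 [506.203 395.158] [ 56.012 100.229] 3.8456130027770996
plate 490 [ 573.986 -187.121] [72.383 44.211] 1.5690703392028809
plate 903 [561.119 183.983] [129.035  46.317] 7.348674774169922
plate 278 [723.699 240.892] [51.502 45.818] 1.0726268291473389
plate 122 [ 736.241 -232.378] [31.815 33.921] 75.33951568603516
t 73.3 pos [ 468.449 -251.088  257.362] rpy-z [[-0.998, -0.069, -0.0], [0.0, 0.001, -1.0]] q [-0.614  0.098 -0.189  1.285  0.001 -0.683] F [ 0.447 -0.703  0.361] open 0.802 g 0
 call [-0.558  0.271  0.537] [0.001 0.    0.052] rows 2
 call [-0.551  0.285  0.537] [0.001 0.    0.052] rows 2
 1x [0.  0.  0.9] [0. 0. 0.] rows 3
 1x [0.   0.   0.39] [0. 0. 0.] rows 2
```

Correction: the lids' long axes lie along world x (small lid at 1.6°, large at 7.35°). Small lid centre is about (575,-188), large about (562,185). So the lengthwise squeeze uses yaw 91.6° and the carrying grip uses 181.6°.

Run:
```python
from tool import *
plan([((575,-188,120),down(91.6)),((575,-188,60),down(91.6)),((575,-188,21),down(91.6))])
```

```text
t 73.3 pos [ 468.449 -251.088  257.362] rpy-z [[-0.998, -0.069, -0.0], [0.0, 0.001, -1.0]] q [-0.614  0.098 -0.189  1.285  0.001 -0.683] F [ 0.447 -0.703  0.361] open 0.802 g 0
 call [-0.277  0.139  0.344] [ 0.    -0.     0.806] rows 3
 call [-0.2    0.236  0.344] [ 0.    -0.     0.806] rows 3
 call [-0.091  0.296  0.344] [ 0.    -0.     0.806] rows 3
 call [0.032 0.308 0.343] [ 0.    -0.     0.806] rows 3
 1x [0.  0.  0.6] [0. 0. 0.] rows 2
 1x [0.   0.   0.39] [0. 0. 0.] rows 2
```

send_rows([
  [[-0.277,0.139,0.34,0,0,0.806,0.8],[-0.277,0.139,0.34,0,0,0.806,0.8],[-0.277,0.139,0.34,0,0,0.806,0.8],[-0.277,0.139,0.34,0,0,0.806,0.8]],
], grip_force=30)

```text
time_s: 73.7
position: [495.5, -235.5, 222.7]
tool_rot: [0.166, 0.986, 0.001, -0.001]
contact_force: [-0.7, 0.3, -0.6]
opening: 0.799
grasp_force: 0.0
```

send_rows([
  [[-0.2,0.236,0.34,0,0,0.806,0.8],[-0.2,0.236,0.34,0,0,0.806,0.8],[-0.2,0.236,0.34,0,0,0.806,0.8],[-0.2,0.236,0.34,0,0,0.806,0.8]],
])

```text
time_s: 74.1
position: [522.2, -219.4, 189.0]
tool_rot: [0.359, 0.933, 0.001, -0.001]
contact_force: [0.7, -0.3, 0.5]
opening: 0.798
grasp_force: 0.0
```

send_rows([
  [[-0.09,0.296,0.34,0,0,0.806,0.8],[-0.09,0.296,0.34,0,0,0.806,0.8],[-0.09,0.296,0.34,0,0,0.806,0.8],[-0.09,0.296,0.34,0,0,0.806,0.8]],
])

```text
time_s: 74.5
position: [548.8, -203.3, 155.3]
tool_rot: [0.538, 0.843, 0.0, -0.0]
contact_force: [-1.0, -0.3, 1.2]
opening: 0.799
grasp_force: 0.0
```

send_rows([
  [[0.03,0.308,0.34,0,0,0.806,0.8],[0.03,0.308,0.34,0,0,0.806,0.8],[0.03,0.308,0.34,0,0,0.806,0.8],[0.03,0.308,0.34,0,0,0.806,0.8],[0.03,0.308,0.34,0,0,0.806,0.8]],
])

```text
time_s: 75.0
position: [575.6, -187.6, 121.8]
tool_rot: [0.695, 0.719, 0.0, -0.0]
contact_force: [-0.2, 0.1, 0.1]
opening: 0.803
grasp_force: 0.0
```

Run:
```python
from tool import *
plan([((575,-188,60),down(91.6)),((575,-188,21),down(91.6))])
```

```text
t 75.0 pos [ 575.595 -187.554  121.83 ] rpy-z [[-0.033, 0.999, 0.001], [0.0, 0.001, -1.0]] q [-0.422  0.318 -0.211  1.041  0.001  1.115] F [-0.205  0.083  0.102] open 0.803 g 0
 1x [-0.005 -0.006  0.618] [ 0.001 -0.002  0.011] rows 2
 1x [0.   0.   0.39] [0. 0. 0.] rows 2
```

send_rows([
  [[0,0,0.6,0,0,0.01,0.8],[0,0,0.6,0,0,0.01,0.8],[0,0,0.6,0,0,0.01,0.8],[0,0,0.6,0,0,0.01,0.8]],
])

```text
time_s: 75.4
position: [575.8, -187.3, 62.2]
tool_rot: [0.698, 0.716, 0.0, -0.0]
contact_force: [0.4, 0.3, 0.6]
opening: 0.804
grasp_force: 0.0
```

send_rows([
  [[0,0,0.2,0,0,0,0.8],[0,0,0.39,0,0,0,0.8],[0,0,0.39,0,0,0,0.8],[0,0,0.39,0,0,0,0.8],[0,0,0.39,0,0,0,0.8]],
])

```text
time_s: 75.9
position: [576.8, -187.5, 24.2]
tool_rot: [0.698, 0.716, 0.001, 0.001]
contact_force: [-0.2, -0.1, -0.5]
opening: 0.796
grasp_force: 0.0
```

send_rows([
  [[0,0,0,0,0,0,0.3],[0,0,0,0,0,0,0.3],[0,0,0,0,0,0,0.3],[0,0,0,0,0,0,0.3],[0,0,0,0,0,0,0.3],[0,0,0,0,0,0,0.3]],
], grip_force=25)

```text
time_s: 76.5
position: [576.3, -187.2, 23.6]
tool_rot: [0.698, 0.716, 0.001, 0.0]
contact_force: [-1.2, 0.7, 6.4]
opening: 0.506
grasp_force: 26.6
```

Run:
```python
from tool import *
state()
```

```text
t 76.5 pos [ 576.269 -187.229   23.588] rpy-z [[-0.025, 1.0, 0.0], [0.001, 0.0, -1.0]] q [-0.421  0.422 -0.3    0.848  0.001  1.125] F [-1.167  0.742  6.366] open 0.506 g 27
```

send_rows([
  [[0,0,0,0,0,0,0.8],[0,0,0,0,0,0,0.8],[0,0,0,0,0,0,0.8],[0,0,-0.3,0,0,0,0.8],[0,0,-0.5,0,0,0,0.8],[0,0,-0.5,0,0,0,0.8]],
])

```text
time_s: 77.1
position: [577.7, -187.9, 75.1]
tool_rot: [0.698, 0.716, 0.001, 0.002]
contact_force: [0.9, 0.5, -0.1]
opening: 0.795
grasp_force: 0.0
```

send_rows([
  [[0,0,0,0,0,-0.785,0.5],[0,0,0,0,0,-0.785,0.5],[0,0,0,0,0,-0.785,0.5],[0,0,0,0,0,-0.785,0.5]],
])

```text
time_s: 77.5
position: [574.4, -186.5, 70.9]
tool_rot: [0.546, 0.838, 0.0, -0.002]
contact_force: [0.1, -0.0, -0.5]
opening: 0.498
grasp_force: 0.0
```

send_rows([
  [[0,0,0,0,0,-0.785,0.5],[0,0,0,0,0,-0.785,0.5],[0,0,0,0,0,-0.785,0.5],[0,0,0,0,0,-0.785,0.5]],
])

```text
time_s: 77.9
position: [574.7, -186.6, 71.3]
tool_rot: [0.373, 0.928, 0.001, -0.001]
contact_force: [0.8, -0.4, -0.3]
opening: 0.5
grasp_force: 0.0
```

send_rows([
  [[0,0,0,0,0,-0.785,0.5],[0,0,0,0,0,-0.785,0.5],[0,0,0,0,0,-0.785,0.5],[0,0,0,0,0,-0.785,0.5]],
])

```text
time_s: 78.3
position: [574.9, -186.7, 71.7]
tool_rot: [0.185, 0.983, 0.001, -0.001]
contact_force: [0.3, 1.3, 0.7]
opening: 0.503
grasp_force: 0.0
```

send_rows([
  [[0,0,0,0,0,-0.785,0.5],[0,0,0,0,0,-0.785,0.5],[0,0,0,0,0,-0.785,0.5],[0,0,0,0,0,-0.785,0.5],[0,0,0,0,0,-0.785,0.5]],
])

```text
time_s: 78.8
position: [575.1, -186.8, 72.0]
tool_rot: [-0.01, 1.0, 0.001, -0.001]
contact_force: [0.1, -0.9, -0.5]
opening: 0.502
grasp_force: 0.0
```

Run:
```python
from tool import *
plan([((576.3,-188,21.5),down(181.6))])
```

```text
t 78.8 pos [ 575.127 -186.817   71.993] rpy-z [[-1.0, -0.019, 0.001], [-0.001, 0.002, -1.0]] q [-0.421  0.367 -0.261  0.945  0.001 -0.441] F [ 0.129 -0.887 -0.545] open 0.502 g 0
 1x [-0.012 -0.013  0.505] [ 0.003 -0.002 -0.017] rows 2
```

send_rows([
  [[-0.01,-0.01,0.25,0,0,-0.017,0.5],[-0.01,-0.01,0.5,0,0,-0.017,0.5],[-0.01,-0.01,0.5,0,0,-0.017,0.5],[-0.01,-0.01,0.5,0,0,-0.017,0.5],[-0.01,-0.01,0.5,0,0,-0.017,0.5],[-0.01,-0.01,0.5,0,0,-0.017,0.5]],
], grip_force=90)

```text
time_s: 79.4
position: [577.5, -188.3, 23.8]
tool_rot: [-0.016, 1.0, 0.0, 0.001]
contact_force: [0.1, 0.2, 0.3]
opening: 0.501
grasp_force: 0.0
```

send_rows([
  [[0,0,0,0,0,0,0],[0,0,0,0,0,0,0],[0,0,0,0,0,0,0],[0,0,0,0,0,0,0],[0,0,0,0,0,0,0],[0,0,0,0,0,0,0],[0,0,0,0,0,0,0]],
])

```text
time_s: 80.1
position: [577.0, -188.1, 23.3]
tool_rot: [-0.016, 1.0, 0.0, 0.0]
contact_force: [-0.7, 1.4, 4.8]
opening: 0.14
grasp_force: 89.7
```

Run:
```python
from tool import *
state()
```

```text
t 80.1 pos [ 576.957 -188.056   23.308] rpy-z [[-0.999, -0.032, -0.001], [0.001, 0.001, -1.0]] q [-0.422  0.424 -0.297  0.85   0.001 -0.454] F [-0.697  1.361  4.829] open 0.140 g 90
```

send_rows([
  [[0,0,-0.2,0,0,0,0],[0,0,-0.5,0,0,0,0],[0,0,-1,0,0,0,0],[0,0,-1,0,0,0,0],[0,0,-1,0,0,0,0]],
])

```text
time_s: 80.6
position: [577.6, -188.5, 123.9]
tool_rot: [-0.016, 1.0, -0.0, 0.001]
contact_force: [-0.4, 0.3, -0.9]
opening: 0.14
grasp_force: 88.9
```

send_rows([
  [[0,0,-0.5,0,0,0,0],[0,0,-0.9,0,0,0,0],[0,0,-0.9,0,0,0,0],[0,0,-0.9,0,0,0,0]],
])

```text
time_s: 81.0
position: [576.2, -188.0, 211.6]
tool_rot: [-0.016, 1.0, 0.001, -0.001]
contact_force: [-0.6, -0.2, -0.6]
opening: 0.142
grasp_force: 88.9
```

Run:
```python
from tool import *
plan([((506.5,385.7,200),down(274)),((506.5,385.7,150),down(274))])
```

```text
t 81.0 pos [ 576.218 -187.968  211.634] rpy-z [[-0.999, -0.032, 0.001], [-0.001, 0.002, -1.0]] q [-0.422  0.255 -0.097  1.221  0.001 -0.455] F [-0.589 -0.224 -0.609] open 0.142 g 89
 call [0.085 0.959 0.021] [ 0.001  0.    -0.536] rows 3
 call [-0.172  0.948  0.021] [ 0.001  0.    -0.536] rows 3
 call [-0.417  0.868  0.02 ] [ 0.001  0.    -0.536] rows 3
 call [-0.632  0.727  0.02 ] [ 0.001  0.    -0.536] rows 3
 call [-0.802  0.534  0.02 ] [ 0.001  0.    -0.536] rows 3
 call [-0.914  0.302  0.02 ] [ 0.001  0.    -0.536] rows 3
 1x [0.  0.  0.5] [0. 0. 0.] rows 2
```

send_rows([
  [[0.085,0.959,0.02,0,0,-0.536,0],[0.085,0.959,0.02,0,0,-0.536,0],[0.085,0.959,0.02,0,0,-0.536,0],[0.085,0.959,0.02,0,0,-0.536,0]],
])

```text
time_s: 81.4
position: [562.8, -91.0, 207.4]
tool_rot: [-0.15, 0.989, 0.002, -0.003]
contact_force: [0.2, -0.5, -0.2]
opening: 0.145
grasp_force: 88.9
```

send_rows([
  [[-0.172,0.948,0.02,0,0,-0.536,0],[-0.172,0.948,0.02,0,0,-0.536,0],[-0.172,0.948,0.02,0,0,-0.536,0],[-0.172,0.948,0.02,0,0,-0.536,0]],
])

```text
time_s: 81.8
position: [552.7, 3.0, 207.1]
tool_rot: [-0.28, 0.96, 0.001, -0.001]
contact_force: [-0.7, -0.3, -1.8]
opening: 0.139
grasp_force: 88.9
```

send_rows([
  [[-0.417,0.868,0.02,0,0,-0.536,0],[-0.417,0.868,0.02,0,0,-0.536,0],[-0.417,0.868,0.02,0,0,-0.536,0],[-0.417,0.868,0.02,0,0,-0.536,0]],
])

```text
time_s: 82.2
position: [542.0, 97.9, 206.0]
tool_rot: [-0.405, 0.914, 0.0, -0.001]
contact_force: [0.3, -0.3, -1.0]
opening: 0.136
grasp_force: 88.9
```

send_rows([
  [[-0.632,0.727,0.02,0,0,-0.536,0],[-0.632,0.727,0.02,0,0,-0.536,0],[-0.632,0.727,0.02,0,0,-0.536,0],[-0.632,0.727,0.02,0,0,-0.536,0]],
])

```text
time_s: 82.6
position: [530.7, 193.2, 204.4]
tool_rot: [-0.523, 0.852, 0.0, -0.0]
contact_force: [-0.2, -0.5, 0.3]
opening: 0.139
grasp_force: 88.9
```

send_rows([
  [[-0.802,0.534,0.02,0,0,-0.536,0],[-0.802,0.534,0.02,0,0,-0.536,0],[-0.802,0.534,0.02,0,0,-0.536,0],[-0.802,0.534,0.02,0,0,-0.536,0]],
])

```text
time_s: 83.0
position: [519.2, 288.6, 202.6]
tool_rot: [-0.632, 0.775, 0.0, -0.0]
contact_force: [0.3, -0.6, -1.4]
opening: 0.141
grasp_force: 88.9
```

send_rows([
  [[-0.914,0.302,0.02,0,0,-0.536,0],[-0.914,0.302,0.02,0,0,-0.536,0],[-0.914,0.302,0.02,0,0,-0.536,0],[-0.914,0.302,0.02,0,0,-0.536,0],[-0.914,0.302,0.02,0,0,-0.536,0]],
])

```text
time_s: 83.5
position: [507.6, 383.3, 200.9]
tool_rot: [0.73, -0.684, -0.0, 0.0]
contact_force: [-0.5, 0.5, -0.9]
opening: 0.145
grasp_force: 88.9
```

send_rows([
  [[0,0,0.4,0,0,0,0],[0,0,0.4,0,0,0,0],[0,0,0.4,0,0,0,0],[0,0,0.4,0,0,0,0],[0,0,0.4,0,0,0,0]],
])

```text
time_s: 84.0
position: [508.0, 385.9, 163.0]
tool_rot: [0.731, -0.682, -0.0, -0.002]
contact_force: [-0.4, 0.0, -0.2]
opening: 0.141
grasp_force: 88.9
```

Run:
```python
from tool import *
plan([((506.5,385.7,137),down(274)),((506.5,385.7,119.3),down(274))])
snap(11)
a=tile("top","pics/top11.png",120,245,66,60,6); b=tile("side","pics/side11.png",235,360,66,60,6)
cv2.imwrite("pics/v11.png",np.hstack([a,b]))
```

```text
t 84.0 pos [508.048 385.941 163.011] rpy-z [[0.069, -0.998, -0.003], [0.002, 0.003, -1.0]] q [ 0.548  0.338 -0.091  1.139  0.001 -1.092] F [-0.427  0.006 -0.18 ] open 0.141 g 89
 1x [0.002 0.016 0.26 ] [-0.004  0.006 -0.002] rows 1
 1x [0.    0.    0.177] [0. 0. 0.] rows 1
```

View pics/v11.png

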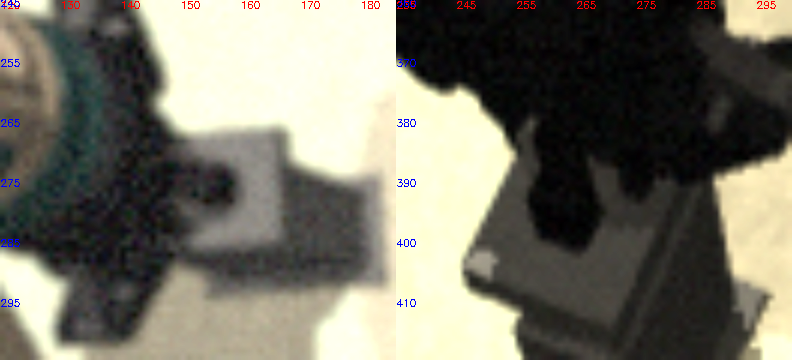

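The lid is held over the tall canister. The visible plate corners in the top view are about (167.5,266.2) and (166.2,285.3). I'll compare them with the projection from the robot pose.

Run:
```python
from tool import *
M=down(274); t=np.array([508.05,385.94,163.0])
c=t+.7*M[:,0]+np.array([0,0,-23.3+17])
ly=M[:,0]; lx=M[:,1]
for n in("top","side"):
    print(n,"plate",proj(n,[c+a*lx+b*ly for a,b in((21.5,35.5),(-21.5,35.5),(-21.5,-35.5),(21.5,-35.5))]).tolist())
    k=np.array([506.5,385,108]); y=np.array([-np.sin(np.radians(4)),np.cos(np.radians(4)),0]);x=np.array([y[1],-y[0],0])
    print(n,"rim",proj(n,[k+a*x+b*y for a,b in((16,30),(16,-30),(-16,-30),(-16,30))]).round(1).tolist())
im=cv2.cvtColor(cv2.imread("pics/top11.png"),cv2.COLOR_BGR2GRAY)
print(im[272:282,160:174])
```

```text
top plate [[165.79714638051826, 284.64934586449124], [165.29437185758675, 265.33906786758536], [133.35670934442226, 267.91815570186407], [133.63994313843145, 287.2514923157249]]
top rim [[143.1, 273.5], [169.1, 271.4], [169.5, 285.2], [143.4, 287.3]]
side plate [[289.5295206713208, 372.24736852242404], [265.2110222205285, 363.1224185613039], [245.12649836309345, 403.7408828320141], [270.5183120911213, 413.95491937961543]]
side rim [[254.8, 413.1], [270.7, 379.7], [288.1, 386.4], [272.8, 420.4]]
[[ 76  78  76  82  82  71  57  52  67  89 110 128 139 140]
 [ 76  80  81  82  79  75  55  39  43  52  68  85 101 113]
 [ 67  77  84  82  79  67  59  42  39  36  44  49  62  74]
 [ 66  77  76  84  77  79  58  41  34  30  41  33  39  41]
 [ 60  78  82  80  83  74  65  44  34  39  44  40  40  39]
 [ 59  78  74  83  80  77  65  41  37  36  38  38  40  35]
 [ 65  79  79  78  74  76  70  48  40  35  40  40  44  38]
 [ 70  81  81  81  80  79  61  46  40  38  44  42  39  44]
 [ 78  76  78  83  76  77  67  51  43  38  38  35  36  38]
 [ 79  79  76  82  79  79  65  39  41  32  39  39  30  44]]
```

```bash
cat > edge.py <<'E'
from tool import *
from scipy.ndimage import map_coordinates, gaussian_filter
def rimfit(n,f,c,yaw,L,W,z,signs,rng=4):
    """signs for edges (+x,-x,+y,-y) outward gradient sign (0 skip); least squares dx,dy,dyaw"""
    im=gaussian_filter(cv2.cvtColor(cv2.imread(f),cv2.COLOR_BGR2GRAY).astype(float),.6)
    y=np.array([-np.sin(np.radians(yaw)),np.cos(np.radians(yaw)),0]);x=np.array([y[1],-y[0],0]);k=np.array([*c,z],float)
    A=[];B=[];off={}
    for e,s in signs.items():
        if not s: continue
        sg=1 if e[0]=='+' else -1
        nrm=sg*(x if e[1]=='x' else y); tan=y if e[1]=='x' else x; h=(W if e[1]=='x' else L)/2; l=(L if e[1]=='x' else W)/2
        o=[]
        for t in np.linspace(-.75*l,.75*l,15):
            d=np.arange(-rng,rng+.01,.2); P=k+nrm*h+tan*t+d[:,None]*nrm
            uv=proj(n,P); v=map_coordinates(im,[uv[:,1],uv[:,0]],order=1); g=np.gradient(v)*s
            i=g.argmax()
            if 0<i<len(d)-1: o.append(d[i]); A.append([nrm@[1,0,0],nrm@[0,1,0]]); B.append(d[i])
        off[e]=(round(float(np.median(o)),2),round(float(np.std(o)),2)) if o else None
    print(n,f,off)
E
python3 - <<'E'
from edge import *
T=((506.5,385),4,60,32,108)
for f in("0","4"): rimfit("top",f"pics/top{f}.png",*T,{'+x':1,'-x':-1,'+y':1,'-y':-1})
for f in("0","10"): rimfit("side",f"pics/side{f}.png",*T,{'+x':1,'-x':-1,'+y':-1,'-y':1})
# held lid plate
M=down(274); t=np.array([508.05,385.94,163.0]); c=t+.7*M[:,0]
rimfit("top","pics/top11.png",c[:2],4,71,43,156.7,{'+x':1,'-x':-1,'-y':-1})
rimfit("side","pics/side11.png",c[:2],4,71,43,156.7,{'+x':1,'-x':-1,'+y':-1})
S=((471,-395.2),4.2,116,32,78)
for f in("0","8"): rimfit("top",f"pics/top{f}.png",*S,{'+x':1,'-x':-1,'+y':-1,'-y':1})
for f in("0","10"): rimfit("side",f"pics/side{f}.png",*S,{'+x':1,'-x':-1,'+y':-1,'-y':1})
E
```

```text
top pics/top0.png {'+x': (-2.4, 0.77), '-x': (0.4, 0.86), '+y': (-1.2, 1.14), '-y': (1.0, 1.5)}
top pics/top4.png {'+x': (-2.4, 0.78), '-x': (0.4, 0.88), '+y': (-1.2, 1.33), '-y': (-0.2, 1.45)}
side pics/side0.png {'+x': (-1.3, 2.04), '-x': (-0.4, 0.27), '+y': (3.0, 0.25), '-y': (-2.6, 0.39)}
side pics/side10.png {'+x': (0.3, 2.0), '-x': (-0.4, 0.27), '+y': (2.8, 0.24), '-y': (-2.8, 0.29)}
top pics/top11.png {'+x': (0.4, 1.6), '-x': (0.1, 1.76), '-y': (1.0, 1.35)}
side pics/side11.png {'+x': (-0.4, 1.55), '-x': (0.0, 1.43), '+y': (0.4, 0.32)}
top pics/top0.png {'+x': (-2.2, 1.71), '-x': (-1.0, 1.35), '+y': (1.4, 1.19), '-y': (-2.1, 0.96)}
top pics/top8.png {'+x': (-2.5, 1.67), '-x': (0.0, 1.24), '+y': (1.4, 1.14), '-y': (-0.8, 1.51)}
side pics/side0.png {'+x': (-0.4, 0.85), '-x': (-0.4, 0.81), '+y': (0.6, 1.15), '-y': (-0.4, 1.4)}
side pics/side10.png {'+x': (0.0, 0.51), '-x': (-0.4, 0.8), '+y': (0.6, 0.96), '-y': (-0.4, 1.4)}
```

The two views differ by about 2 mm in y on the tall rim. Corrected against the held lid, they average to centre ≈(506,386.3). I'll lower the lid gently with force checks.

Run:
```python
from tool import *
plan([((506,387,140),down(274))])
```

```text
t 84.1 pos [507.723 386.098 162.635] rpy-z [[0.069, -0.998, -0.003], [0.001, 0.003, -1.0]] q [ 0.548  0.338 -0.091  1.139  0.002 -1.092] F [-0.162 -0.349  0.067] open 0.138 g 89
 1x [-0.01   0.017  0.226] [-0.003  0.005 -0.001] rows 1
```

send_rows([
  [[-0.01,0.017,0.1,-0.003,0.005,0,0],[-0.01,0.017,0.22,-0.003,0.005,0,0],[-0.01,0.017,0.22,-0.003,0.005,0,0],[-0.01,0.017,0.22,-0.003,0.005,0,0],[-0.01,0.017,0.22,-0.003,0.005,0,0],[-0.01,0.017,0.22,-0.003,0.005,0,0]],
])

```text
time_s: 84.7
position: [505.3, 386.8, 139.4]
tool_rot: [0.731, -0.682, -0.0, 0.001]
contact_force: [-0.4, -0.1, -0.7]
opening: 0.142
grasp_force: 88.9
```

send_rows([
  [[0,0,0.03,0,0,0,0],[0,0,0.06,0,0,0,0],[0,0,0.09,0,0,0,0],[0,0,0.12,0,0,0,0],[0,0,0.12,0,0,0,0]],
])

```text
time_s: 85.2
position: [504.8, 386.4, 126.4]
tool_rot: [0.731, -0.682, -0.0, 0.002]
contact_force: [-0.3, -0.2, -1.1]
opening: 0.143
grasp_force: 88.9
```

Run:
```python
from tool import *
plan([((506,387,119),down(274))]); print(sensors.observe()["wrist_torque"])
```

```text
t 85.2 pos [504.758 386.387 126.379] rpy-z [[0.069, -0.998, 0.002], [-0.003, -0.002, -1.0]] q [ 0.552  0.366 -0.132  1.075 -0.    -1.088] F [-0.312 -0.164 -1.148] open 0.143 g 89
 1x [-0.005 -0.013  0.074] [ 0.006 -0.003 -0.001] rows 1
[ 0.053 -0.042  0.064]
```

The skirt is 5 mm below the rim with no contact force, so the lid is over the canister. I'll push it down.

send_rows([
  [[0,0,0.03,0,0,0,0],[0,0,0.06,0,0,0,0],[0,0,0.06,0,0,0,0],[0,0,0.06,0,0,0,0]],
])

```text
time_s: 85.6
position: [504.9, 386.5, 120.9]
tool_rot: [0.731, -0.682, -0.0, 0.001]
contact_force: [-0.7, -0.7, -1.0]
opening: 0.137
grasp_force: 88.9
```

send_rows([
  [[0,0,0.01,0,0,0,0],[0,0,0.02,0,0,0,0],[0,0,0.025,0,0,0,0],[0,0,0.025,0,0,0,0],[0,0,0.025,0,0,0,0]],
])

```text
time_s: 86.1
position: [505.2, 386.6, 119.3]
tool_rot: [0.731, -0.682, -0.0, 0.001]
contact_force: [-2.3, -0.6, 4.1]
opening: 0.139
grasp_force: 89.5
```

send_rows([
  [[0,0,0.01,0,0,0,0],[0,0,0.01,0,0,0,0],[0,0,0.01,0,0,0,0]],
])

```text
time_s: 86.4
position: [505.2, 386.6, 119.3]
tool_rot: [0.731, -0.682, -0.0, 0.001]
contact_force: [-2.4, -3.3, 9.4]
opening: 0.137
grasp_force: 90.5
```

send_rows([
  [[0,0,-0.01,0,0,0,0.5],[0,0,-0.01,0,0,0,0.5],[0,0,-0.01,0,0,0,0.5],[0,0,-0.01,0,0,0,0.5],[0,0,-0.5,0,0,0,0.5],[0,0,-0.9,0,0,0,0.5],[0,0,-0.9,0,0,0,0.5],[0,0,-0.9,0,0,0,0.5]],
])

```text
time_s: 87.2
position: [506.1, 387.3, 209.0]
tool_rot: [0.731, -0.682, 0.0, -0.0]
contact_force: [-0.5, 0.2, -1.4]
opening: 0.501
grasp_force: 0.0
```

Run:
```python
from tool import *
snap(12)
import lid; lid.lids(12)
# lengthwise squeeze of the large lid: tool y along its long axis (7.35 deg)
plan([((562,185,120),down(277.35)),((562,185,60),down(277.35)),((562,185,21),down(277.35))])
```

```text
plate 196 [112.004  -1.288] [95.013 14.599] 89.14730072021484
plate 1063 [ 469.494 -399.678] [ 46.438 149.163] 4.1960039138793945
plate 896 [560.897 183.856] [128.922  46.235] 7.280829906463623
plate 272 [723.352 241.935] [48.158 49.995] 80.89678955078125
plate 124 [ 733.298 -230.663] [30.975 40.728] 73.29367065429688
t 87.3 pos [504.391 386.202 206.071] rpy-z [[0.069, -0.998, 0.002], [-0.004, -0.002, -1.0]] q [ 0.552  0.311 -0.034  1.231  0.    -1.088] F [-0.081 -0.536 -1.534] open 0.499 g 0
 call [ 0.682 -0.146  0.288] [ 0.003 -0.001 -0.039] rows 2
 call [ 0.685 -0.132  0.288] [ 0.003 -0.001 -0.039] rows 2
 call [ 0.687 -0.119  0.287] [ 0.003 -0.001 -0.039] rows 2
 1x [0.  0.  0.6] [0. 0. 0.] rows 2
 1x [0.   0.   0.39] [0. 0. 0.] rows 2
```

The small lid is seated: it stopped hard at TCP z 119.3, the expected height. Now the large lid, with the same centring squeeze.

send_rows([
  [[0.68,-0.145,0,0,0,-0.04,0.8],[0.68,-0.145,0,0,0,-0.04,0.8],[0.68,-0.145,0.1,0,0,-0.04,0.8],[0.68,-0.145,0.1,0,0,-0.04,0.8]],
], grip_force=25)

```text
time_s: 87.7
position: [522.5, 318.8, 194.2]
tool_rot: [0.738, -0.675, -0.002, 0.004]
contact_force: [-0.3, 0.2, -0.3]
opening: 0.797
grasp_force: 0.0
```

send_rows([
  [[0.685,-0.13,0.38,0,0,-0.04,0.8],[0.685,-0.13,0.38,0,0,-0.04,0.8],[0.685,-0.13,0.38,0,0,-0.04,0.8],[0.685,-0.13,0.38,0,0,-0.04,0.8]],
])

```text
time_s: 88.1
position: [542.5, 253.2, 158.5]
tool_rot: [0.745, -0.667, -0.001, 0.002]
contact_force: [-1.6, 1.0, 1.7]
opening: 0.803
grasp_force: 0.0
```

send_rows([
  [[0.687,-0.12,0.38,0,0,-0.04,0.8],[0.687,-0.12,0.38,0,0,-0.04,0.8],[0.687,-0.12,0.38,0,0,-0.04,0.8],[0.687,-0.12,0.38,0,0,-0.04,0.8],[0.687,-0.12,0.38,0,0,-0.04,0.8]],
])

```text
time_s: 88.6
position: [563.3, 187.5, 122.8]
tool_rot: [0.752, -0.659, -0.0, 0.0]
contact_force: [0.0, -0.7, 0.6]
opening: 0.801
grasp_force: 0.0
```

Run:
```python
from tool import *
plan([((562,185,60),down(277.35)),((562,185,21),down(277.35))])
```

```text
t 88.6 pos [563.296 187.515 122.829] rpy-z [[0.131, -0.991, 0.0], [-0.0, -0.0, -1.0]] q [ 0.213  0.299 -0.236  1.036 -0.    -1.489] F [ 0.035 -0.697  0.55 ] open 0.801 g 0
 1x [0.023 0.016 0.628] [ 0.    -0.     0.006] rows 2
 1x [0.   0.   0.39] [0. 0. 0.] rows 2
```

send_rows([
  [[0.023,0.016,0.6,0,0,0.006,0.8],[0.023,0.016,0.6,0,0,0.006,0.8],[0.023,0.016,0.6,0,0,0.006,0.8],[0.023,0.016,0.6,0,0,0.006,0.8]],
])

```text
time_s: 89.0
position: [561.9, 184.0, 62.9]
tool_rot: [0.751, -0.661, -0.0, 0.001]
contact_force: [0.0, 0.8, -0.3]
opening: 0.796
grasp_force: 0.0
```

send_rows([
  [[0,0,0.2,0,0,0,0.8],[0,0,0.4,0,0,0,0.8],[0,0,0.4,0,0,0,0.8],[0,0,0.4,0,0,0,0.8],[0,0,0.4,0,0,0,0.8]],
])

```text
time_s: 89.5
position: [562.9, 183.6, 23.7]
tool_rot: [0.75, -0.661, 0.001, -0.0]
contact_force: [0.4, 0.3, -0.8]
opening: 0.802
grasp_force: 0.0
```

send_rows([
  [[0,0,0,0,0,0,0.3],[0,0,0,0,0,0,0.3],[0,0,0,0,0,0,0.3],[0,0,0,0,0,0,0.3],[0,0,0,0,0,0,0.3],[0,0,0,0,0,0,0.3],[0,0,0,0,0,0,0.3]],
])

```text
time_s: 90.2
position: [562.4, 183.4, 23.1]
tool_rot: [0.75, -0.661, 0.0, 0.0]
contact_force: [-1.0, -0.1, 6.3]
opening: 0.508
grasp_force: 26.7
```

send_rows([
  [[0,0,0,0,0,0,0.8],[0,0,0,0,0,0,0.8],[0,0,0,0,0,0,0.8],[0,0,-0.3,0,0,0,0.8],[0,0,-0.5,0,0,0,0.8],[0,0,-0.5,0,0,0,0.8],[0,0,-0.5,0,0,0,0.8]],
])

```text
time_s: 90.9
position: [561.4, 183.2, 71.6]
tool_rot: [0.75, -0.661, -0.0, 0.001]
contact_force: [0.1, 0.3, -0.4]
opening: 0.799
grasp_force: 0.0
```

send_rows([
  [[0,0,0,0,0,0.785,0.5],[0,0,0,0,0,0.785,0.5],[0,0,0,0,0,0.785,0.5],[0,0,0,0,0,0.785,0.5]],
])

```text
time_s: 91.3
position: [559.8, 182.8, 69.9]
tool_rot: [-0.607, 0.795, 0.001, -0.003]
contact_force: [0.8, -0.7, -0.2]
opening: 0.499
grasp_force: 0.0
```

send_rows([
  [[0,0,0,0,0,0.785,0.5],[0,0,0,0,0,0.785,0.5],[0,0,0,0,0,0.785,0.5],[0,0,0,0,0,0.785,0.5]],
])

```text
time_s: 91.7
position: [560.4, 183.0, 70.5]
tool_rot: [-0.441, 0.897, 0.0, -0.002]
contact_force: [0.2, 1.0, -0.2]
opening: 0.498
grasp_force: 0.0
```

send_rows([
  [[0,0,0,0,0,0.785,0.5],[0,0,0,0,0,0.785,0.5],[0,0,0,0,0,0.785,0.5],[0,0,0,0,0,0.785,0.5]],
])

```text
time_s: 92.1
position: [560.8, 183.0, 71.0]
tool_rot: [-0.258, 0.966, -0.0, -0.002]
contact_force: [-0.1, 0.5, -0.3]
opening: 0.503
grasp_force: 0.0
```

send_rows([
  [[0,0,0,0,0,0.785,0.5],[0,0,0,0,0,0.785,0.5],[0,0,0,0,0,0.785,0.5],[0,0,0,0,0,0.785,0.5],[0,0,0,0,0,0.785,0.5]],
])

```text
time_s: 92.6
position: [561.1, 183.1, 71.4]
tool_rot: [-0.066, 0.998, -0.001, -0.001]
contact_force: [0.4, 0.1, 0.4]
opening: 0.499
grasp_force: 0.0
```

Run:
```python
from tool import *
plan([((562,185,21.5),down(187.35))])
```

```text
t 92.6 pos [561.104 183.117  71.414] rpy-z [[-0.991, -0.131, 0.003], [-0.003, -0.001, -1.0]] q [ 0.206  0.346 -0.293  0.935 -0.001  0.075] F [0.418 0.064 0.449] open 0.499 g 0
 1x [-0.013  0.018  0.499] [-0.002 -0.005  0.006] rows 2
```

send_rows([
  [[-0.01,0.01,0.25,0,0,0.006,0.5],[-0.01,0.01,0.5,0,0,0.006,0.5],[-0.01,0.01,0.5,0,0,0.006,0.5],[-0.01,0.01,0.5,0,0,0.006,0.5],[-0.01,0.01,0.5,0,0,0.006,0.5],[-0.01,0.01,0.5,0,0,0.006,0.5]],
], grip_force=90)

```text
time_s: 93.2
position: [563.4, 184.5, 23.2]
tool_rot: [-0.062, 0.998, -0.0, 0.0]
contact_force: [-0.0, -0.0, -0.4]
opening: 0.502
grasp_force: 0.0
```

send_rows([
  [[0,0,0,0,0,0,0],[0,0,0,0,0,0,0],[0,0,0,0,0,0,0],[0,0,0,0,0,0,0],[0,0,0,0,0,0,0],[0,0,0,0,0,0,0],[0,0,0,0,0,0,0]],
])

```text
time_s: 93.9
position: [562.8, 184.4, 22.8]
tool_rot: [-0.062, 0.998, -0.0, -0.0]
contact_force: [0.1, -0.5, 6.0]
opening: 0.146
grasp_force: 89.7
```

Run:
```python
from tool import *
p,M=state()
print("offset along tool x of lid centre:",(np.array([562.4,183.4])-p[:2])@M[:2,0])
```

```text
t 93.9 pos [562.824 184.42   22.76 ] rpy-z [[-0.992, -0.124, 0.001], [-0.001, -0.001, -1.0]] q [ 0.208  0.404 -0.33   0.837 -0.001  0.084] F [ 0.085 -0.481  5.982] open 0.146 g 90
offset along tool x of lid centre: 0.5470008969480395
```

send_rows([
  [[0,0,-0.2,0,0,0,0],[0,0,-0.5,0,0,0,0],[0,0,-1,0,0,0,0],[0,0,-1,0,0,0,0],[0,0,-1,0,0,0,0]],
])

```text
time_s: 94.4
position: [563.5, 184.6, 123.2]
tool_rot: [-0.062, 0.998, -0.0, 0.001]
contact_force: [-1.2, 0.1, -0.9]
opening: 0.144
grasp_force: 88.8
```

send_rows([
  [[0,0,-0.5,0,0,0,0],[0,0,-0.9,0,0,0,0],[0,0,-0.9,0,0,0,0],[0,0,-0.9,0,0,0,0]],
])

```text
time_s: 94.8
position: [562.2, 184.4, 211.0]
tool_rot: [-0.062, 0.998, -0.001, -0.001]
contact_force: [-0.1, -0.8, -0.8]
opening: 0.139
grasp_force: 88.8
```

Run:
```python
from tool import *
plan([((471,-395,200),down(94.2))])
snap(13)
```

```text
t 94.8 pos [562.191 184.361 210.957] rpy-z [[-0.992, -0.124, 0.003], [-0.003, -0.001, -1.0]] q [ 0.208  0.231 -0.129  1.214 -0.001  0.084] F [-0.081 -0.781 -0.803] open 0.139 g 89
 call [ 0.27  -0.939  0.02 ] [-0.001 -0.     0.541] rows 3
 call [ 0.01  -0.977  0.019] [-0.001 -0.     0.541] rows 3
 call [-0.252 -0.945  0.019] [-0.001 -0.     0.541] rows 3
 call [-0.495 -0.843  0.019] [-0.001 -0.     0.541] rows 3
 call [-0.702 -0.68   0.018] [-0.001 -0.     0.541] rows 3
 call [-0.858 -0.468  0.018] [-0.001 -0.     0.541] rows 3
```

send_rows([
  [[0.27,-0.94,0.02,0,0,0.541,0],[0.27,-0.94,0.02,0,0,0.541,0],[0.27,-0.94,0.02,0,0,0.541,0],[0.27,-0.94,0.02,0,0,0.541,0]],
])

```text
time_s: 95.3
position: [545.6, 86.9, 207.4]
tool_rot: [0.074, 0.997, -0.001, -0.003]
contact_force: [0.2, 0.6, -1.4]
opening: 0.141
grasp_force: 88.9
```

send_rows([
  [[0.01,-0.977,0.02,0,0,0.541,0],[0.01,-0.977,0.02,0,0,0.541,0],[0.01,-0.977,0.02,0,0,0.541,0],[0.01,-0.977,0.02,0,0,0.541,0]],
])

```text
time_s: 95.7
position: [531.7, -8.3, 206.9]
tool_rot: [0.207, 0.978, -0.0, -0.002]
contact_force: [0.4, 0.7, -1.2]
opening: 0.143
grasp_force: 88.9
```

send_rows([
  [[-0.252,-0.945,0.02,0,0,0.541,0],[-0.252,-0.945,0.02,0,0,0.541,0],[-0.252,-0.945,0.02,0,0,0.541,0],[-0.252,-0.945,0.02,0,0,0.541,0]],
])

```text
time_s: 96.1
position: [517.1, -104.3, 205.6]
tool_rot: [0.336, 0.942, -0.0, -0.001]
contact_force: [0.1, 1.2, -0.6]
opening: 0.142
grasp_force: 88.9
```

send_rows([
  [[-0.495,-0.843,0.02,0,0,0.541,0],[-0.495,-0.843,0.02,0,0,0.541,0],[-0.495,-0.843,0.02,0,0,0.541,0],[-0.495,-0.843,0.02,0,0,0.541,0]],
])

```text
time_s: 96.5
position: [502.1, -200.5, 203.9]
tool_rot: [0.46, 0.888, -0.0, -0.001]
contact_force: [-0.7, 1.0, -0.7]
opening: 0.141
grasp_force: 88.9
```

send_rows([
  [[-0.702,-0.68,0.02,0,0,0.541,0],[-0.702,-0.68,0.02,0,0,0.541,0],[-0.702,-0.68,0.02,0,0,0.541,0],[-0.702,-0.68,0.02,0,0,0.541,0]],
])

```text
time_s: 96.9
position: [487.0, -296.8, 202.1]
tool_rot: [0.575, 0.818, -0.0, -0.001]
contact_force: [-0.2, 1.1, -0.6]
opening: 0.141
grasp_force: 88.9
```

send_rows([
  [[-0.858,-0.468,0.02,0,0,0.541,0],[-0.858,-0.468,0.02,0,0,0.541,0],[-0.858,-0.468,0.02,0,0,0.541,0],[-0.858,-0.468,0.02,0,0,0.541,0],[-0.858,-0.468,0.02,0,0,0.541,0],[-0.858,-0.468,0.02,0,0,0.541,0]],
])

```text
time_s: 97.5
position: [471.7, -392.7, 200.5]
tool_rot: [0.68, 0.733, -0.001, -0.001]
contact_force: [0.8, -0.9, -0.8]
opening: 0.137
grasp_force: 88.9
```

send_rows([
  [[0,0,0.6,0,0,0,0],[0,0,0.6,0,0,0,0],[0,0,0.6,0,0,0,0],[0,0,0.6,0,0,0,0],[0,0,0.6,0,0,0,0],[0,0,0.6,0,0,0,0]],
])

```text
time_s: 98.1
position: [472.0, -396.0, 142.6]
tool_rot: [0.681, 0.732, -0.001, 0.001]
contact_force: [-0.5, -1.3, -1.5]
opening: 0.145
grasp_force: 88.9
```

Run:
```python
from edge import *
p,M=state(); plan([((470.6,-394.7,110),down(94.2))])
snap(14)
c=p+.55*M[:,0]; yaw=np.degrees(np.arctan2(M[1,0],M[0,0]))-90; print(yaw)
for n,s in(("top",{'+x':1,'-x':-1,'+y':-1,'-y':1}),("side",{'+x':1,'-x':-1,'+y':-1,'-y':1})):
    rimfit(n,f"pics/{n}14.png",c[:2],yaw,127,43,p[2]-22.8+17,s)
a=tile("top","pics/top14.png",445,250,80,60,5); b=tile("side","pics/side14.png",400,85,80,80,5)
cv2.imwrite("pics/v14.png",np.hstack([a[:300],b[:300]]))
```

```text
t 98.1 pos [ 471.967 -395.996  142.559] rpy-z [[-0.072, 0.997, -0.004], [0.0, -0.004, -1.0]] q [-0.802  0.317 -0.166  1.085 -0.002  0.697] F [-0.475 -1.29  -1.514] open 0.145 g 89
t 98.1 pos [ 471.967 -395.996  142.559] rpy-z [[-0.072, 0.997, -0.004], [0.0, -0.004, -1.0]] q [-0.802  0.317 -0.166  1.085 -0.002  0.697] F [-0.475 -1.29  -1.514] open 0.145 g 89
 1x [ 0.015 -0.013  0.326] [ 0.     0.007 -0.003] rows 1
4.125713148149799
top pics/top14.png {'+x': (0.2, 1.32), '-x': (-0.6, 1.32), '+y': (-1.4, 1.16), '-y': (1.8, 2.38)}
side pics/side14.png {'+x': (0.8, 1.08), '-x': (-1.8, 1.02), '+y': (-1.0, 0.83), '-y': (1.0, 1.63)}
```

View pics/v14.png

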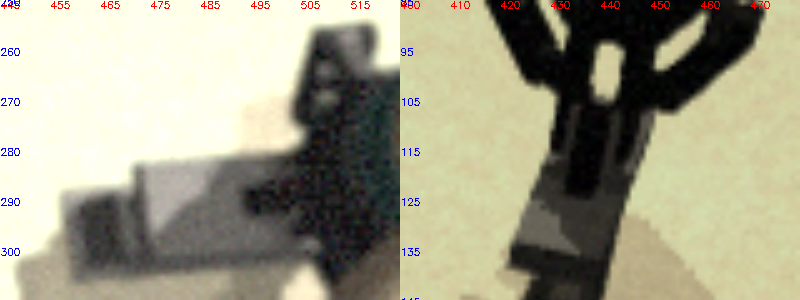

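The lid is held above the short canister with its plate's left edge at top-view column 471. Both cameras agree once corrected by the held lid: canister centre is about (469.8,-393.0).

Run:
```python
from edge import *
plan([((469.9,-393.5,106),down(94.3))])
```

```text
t 98.2 pos [ 471.595 -395.728  141.945] rpy-z [[-0.072, 0.997, -0.003], [-0.0, -0.003, -1.0]] q [-0.802  0.317 -0.166  1.085 -0.002  0.697] F [-0.722 -0.784 -0.271] open 0.138 g 89
 1x [ 0.024 -0.015  0.359] [-0.001  0.006 -0.006] rows 2
```

send_rows([
  [[0.024,-0.015,0.15,0,0.006,-0.006,0],[0.024,-0.015,0.35,0,0.006,-0.006,0],[0.024,-0.015,0.35,0,0.006,-0.006,0],[0.024,-0.015,0.35,0,0.006,-0.006,0],[0.024,-0.015,0.35,0,0.006,-0.006,0],[0.024,-0.015,0.35,0,0.006,-0.006,0]],
])

```text
time_s: 98.8
position: [469.8, -393.4, 106.5]
tool_rot: [0.68, 0.733, -0.0, -0.001]
contact_force: [-0.2, -0.7, -0.8]
opening: 0.14
grasp_force: 88.9
```

Run:
```python
from edge import *
plan([((469.9,-393.5,97),down(94.3))])
```

```text
t 98.8 pos [ 469.804 -393.385  106.532] rpy-z [[-0.075, 0.997, 0.001], [-0.001, 0.001, -1.0]] q [-0.802  0.345 -0.209  1.018 -0.     0.693] F [-0.198 -0.67  -0.802] open 0.140 g 89
 1x [-0.001  0.001  0.095] [-0.002 -0.001 -0.   ] rows 1
```

send_rows([
  [[0,0,0.03,0,0,0,0],[0,0,0.06,0,0,0,0],[0,0,0.095,0,0,0,0],[0,0,0.095,0,0,0,0],[0,0,0.095,0,0,0,0]],
])

```text
time_s: 99.3
position: [469.0, -392.6, 95.8]
tool_rot: [0.68, 0.733, -0.0, -0.002]
contact_force: [0.0, 0.9, -0.4]
opening: 0.143
grasp_force: 88.9
```

Run:
```python
from edge import *
state(); print(sensors.observe()["wrist_torque"])
```

```text
t 99.3 pos [ 469.047 -392.558   95.794] rpy-z [[-0.075, 0.997, 0.002], [-0.003, 0.002, -1.0]] q [-0.802  0.355 -0.22   0.999 -0.     0.693] F [ 0.015  0.927 -0.357] open 0.143 g 89
[-0.011  0.047 -0.058]
```

The skirt is 5 mm below the rim with no force. I'll push it home.

send_rows([
  [[0,0,0.03,0,0,0,0],[0,0,0.055,0,0,0,0],[0,0,0.055,0,0,0,0],[0,0,0.055,0,0,0,0]],
])

```text
time_s: 99.7
position: [469.1, -392.6, 90.4]
tool_rot: [0.68, 0.733, -0.0, -0.002]
contact_force: [0.6, -0.3, -0.8]
opening: 0.141
grasp_force: 88.9
```

send_rows([
  [[0,0,0.01,0,0,0,0],[0,0,0.02,0,0,0,0],[0,0,0.025,0,0,0,0],[0,0,0.025,0,0,0,0],[0,0,0.025,0,0,0,0]],
])

```text
time_s: 100.2
position: [469.3, -392.9, 88.8]
tool_rot: [0.68, 0.733, -0.0, -0.001]
contact_force: [-2.1, 1.2, 6.3]
opening: 0.141
grasp_force: 89.6
```

Seated at the expected 88.8. I'll press a little more, release, back away and check.

send_rows([
  [[0,0,0.012,0,0,0,0],[0,0,0.012,0,0,0,0],[0,0,0.012,0,0,0,0]],
])

```text
time_s: 100.5
position: [469.3, -392.9, 88.8]
tool_rot: [0.68, 0.733, -0.0, -0.001]
contact_force: [-3.3, 3.3, 11.6]
opening: 0.141
grasp_force: 90.8
```

send_rows([
  [[0,0,-0.012,0,0,0,0.5],[0,0,-0.012,0,0,0,0.5],[0,0,-0.012,0,0,0,0.5],[0,0,-0.012,0,0,0,0.5],[0,0,-0.5,0,0,0,0.5],[0,0,-0.9,0,0,0,0.5],[0,0,-0.9,0,0,0,0.5],[0,0,-0.9,0,0,0,0.5]],
])

```text
time_s: 101.3
position: [470.2, -393.7, 178.2]
tool_rot: [0.68, 0.733, -0.0, 0.0]
contact_force: [1.1, -0.2, -0.7]
opening: 0.502
grasp_force: 0.0
```

send_rows([
  [[0.3,0.9,-0.8,0,0,0,0.5],[0.3,0.9,-0.8,0,0,0,0.5],[0.3,0.9,-0.8,0,0,0,0.5],[0.3,0.9,-0.8,0,0,0,0.5]],
])

```text
time_s: 101.7
position: [559.8, -355.8, 257.6]
tool_rot: [0.679, 0.734, 0.0, -0.0]
contact_force: [-0.3, 0.2, 0.2]
opening: 0.502
grasp_force: 0.0
```

send_rows([
  [[1,0,0,0,0,0,0.5],[1,0,0,0,0,0,0.5],[1,0,0,0,0,0,0.5],[1,0,0,0,0,0,0.5]],
])

```text
time_s: 102.1
position: [547.7, -255.4, 254.5]
tool_rot: [0.68, 0.733, -0.001, -0.003]
contact_force: [-0.4, -0.2, -0.4]
opening: 0.5
grasp_force: 0.0
```

send_rows([
  [[1,0,0,0,0,0,0.5],[1,0,0,0,0,0,0.5],[1,0,0,0,0,0,0.5],[1,0,0,0,0,0,0.5]],
])

```text
time_s: 102.5
position: [541.6, -157.3, 256.1]
tool_rot: [0.68, 0.733, -0.001, -0.002]
contact_force: [0.9, -1.0, -0.2]
opening: 0.501
grasp_force: 0.0
```

Run:
```python
from tool import *
state(); snap(15)
a=tile("top","pics/top15.png",130,255,66,50,6); b=tile("side","pics/side15.png",235,365,66,75,4)
c=tile("top","pics/top15.png",445,265,80,50,5); d=tile("side","pics/side15.png",395,105,80,75,4)
f=cv2.resize(cv2.imread("pics/top15.png")[160:320,130:530],None,fx=2,fy=2)[:,:796]
def pad(x): return cv2.copyMakeBorder(x,0,300-x.shape[0],0,0,cv2.BORDER_CONSTANT) if x.shape[0]<300 else x[:300]
cv2.imwrite("pics/v15.png",np.vstack([np.hstack([pad(a)[:, :396],pad(c)[:, :400]]),np.hstack([pad(b),pad(d),np.zeros((300,796-264-320,3),np.uint8)])]))
```

```text
t 102.5 pos [ 541.585 -157.316  256.07 ] rpy-z [[-0.075, 0.997, 0.002], [-0.004, 0.001, -1.0]] q [-0.397  0.159 -0.121  1.295 -0.     1.098] F [ 0.929 -1.022 -0.226] open 0.501 g 0
```

View pics/v15.png

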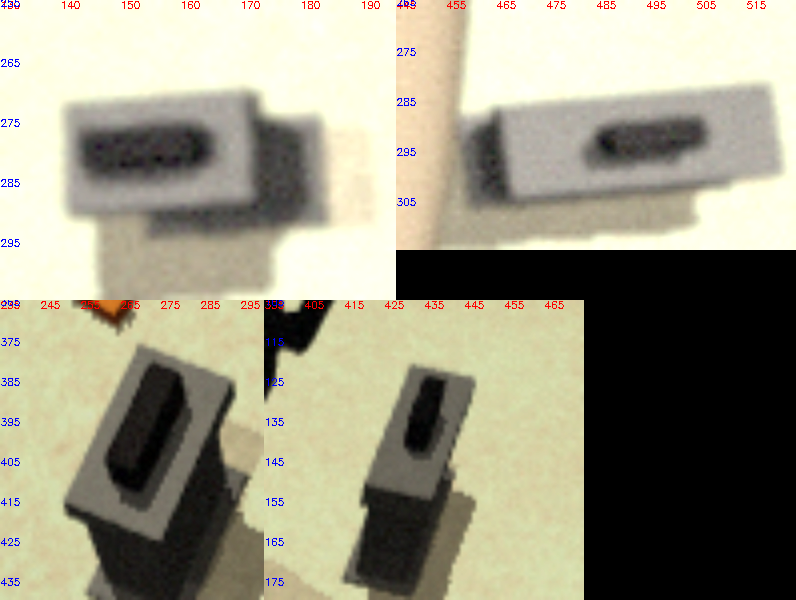

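Both lids sit flat and square on their canisters in both views: small lid at top-view (155,280), large at (490,295). The gripper is clear of everything, so I'm handing in.

```bash
python3 -c "
from bench import ticket
print(ticket.close_job())"
```

```text
the job is handed in; nothing more can be done
None
```

Job handed in at about 102 s of the 210 s: the two long bars are in the tall canister, the three short bars present are in the short one, both lids are seated flat, and I never touched the eyepiece, lens, pot or coloured look-alikes.

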